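# Shim the seized foot of a rocking lab balance

## Task

The balance rocks because its front left foot is seized too far up. Press that corner to feel how far it dips, slide the packer of the right thickness under the foot, and on top of it, from the front, the wedge, just until the foot is snug and all four feet carry weight with the balance level; then press the corner lightly once more to make sure it no longer rocks. Press and push gently, do not shove the balance out of its place, and leave the label roll, petri dish and beaker alone.

Things in the scene. Friction and masses are not known exactly. Their poses are not given: they have to be found in the camera images.
- balance: Low white and grey laboratory balance, about 1.8 kg, loose on four screw feet; 166 mm deep (x), 216 mm wide (y). Origin on the bench under its middle; +x to its rear, +y to its left, z up; the sloping display at its front faces the robot. Housing underside at z = 22 mm, flat deck at 62 mm; display console in the front middle (y -52 to 52 mm) up to 78 mm, round steel pan up to 72 mm
- foot_front_left: The seized foot at (-65, 90) mm in the balance's frame, 18 mm inside the housing's front and left faces; origin at the housing's underside, 22 mm above the bench. A flat rubber pad, 20 mm in diameter, on a threaded stem that does not turn or move. The pad hovers over the bench by a gap that differs each time, 7 to 11 mm, and cannot be read from this pose
- foot_front_right: Sound foot, rubber pad of 20 mm diameter, at (-65, -90) mm in the balance's frame; origin 22 mm above its sole
- foot_rear_left: Sound foot, the same, at (65, 90) mm
- foot_rear_right: Sound foot, the same, at (65, -90) mm
- press_point (a point): Point on the balance's flat deck straight above the seized foot, 62 mm above the bench: the place to press. 4 to 7 N here tip this corner down, about the line through the front right and rear left feet (105 mm away), by the gap, until the seized foot meets the bench and the force climbs steeply; the deck also shifts outwards, 0.6 mm per mm of dip. It comes back when released
- thin_packer: Grey channel-shaped shim, 100 mm long (x -60 to 40 mm), 40 mm wide (y), plate 3.5 mm thick. Origin on its underside, mid-width, 40 mm behind its plain leading end (+x). Two ears, 18 mm high and 4 mm thick, stand on its side edges (x -40 to -15 mm), 32 mm apart inside and 40 mm outside: grasp across them at x = -27 mm. Suits gaps of 7 to 9.5 mm, with the wedge on top
- thick_packer: The same grey channel-shaped shim but with a plate 6 mm thick and the two corners of its leading end cut off at 45 degrees, 12 mm back (the thin one is square there); ears again 18 mm high over the underside, grasp at x = -27 mm. Suits gaps of 8.5 to 11 mm, with the wedge on top
- wedge: Grey taper shim, 122 mm long (x), 22 mm wide (y). Origin at the centre of its flat underside. 1.5 mm thick at the thin end (x = 61 mm), rising 1 in 12 to 6.5 mm at x = 1 mm, then level. Upright grip fin at the heel (x -61 to -48 mm), 22 mm wide (y), 24 mm high over the underside: grasp across it at x = -54 mm
- wedge_tip (a point): Middle of the wedge's thin end, on its underside. Its centre of mass is about 75 mm behind this end. It runs between the ears of a packer, lying on the plate. When the taper meets the foot the push rises to 2 to 6 N within 2 or 3 mm, which is snug; from about 8 N the neighbouring feet come off the bench and the whole balance is shoved back
- label_roll: Roll of white labels, 66 mm across, 28 mm high, on the bench; bystander
- petri_dish: Flat clear petri dish, 92 mm across, 16 mm high; bystander
- beaker: Small clear beaker, 54 mm across, 70 mm high; bystander
There are look-alikes about, which are no part of the job. Leave any pink look-alike of the thick_packer alone.

How it is judged:
By the outcome, as a careful person would: the job done as asked, in the order asked, and still so for the second after the job is handed in, with the robot touching nothing.
It also fails if it takes over 72 s, if anything falls off the work surface, if the arm or the gripper's body presses on something with over 40 N, if the wrist force passes 120 N, or if a joint passes its speed limit or range.

## Robot

A 6-joint arm with a two-finger parallel gripper is mounted at the origin on a cart in front of the work surface, level with it; the furniture and walls round the work are solid. World frame = base frame: x ahead of the robot, y to its left, z up, the work surface at z = 0. Lengths are in mm, angles in rad, forces in N, time in s.
With the tool pointing down it reaches from about 400 to 925 mm from the base axis. Payload 12.5 kg.
Tool frame: the origin (TCP) lies between the finger pads; the fingertips stand 11 mm ahead of it and the grasp point (between the pads) lies 8 mm behind it; y points along the fingers, x is the direction in which the jaws open and shut, and the axes are right-handed (so a half turn about y gives the same grasp; the last joint's range is limited). The gripper opens to 95 mm and grips with 3 to 60 N. Pads are 20 mm wide; open, the fingers measure 119 mm over their backs; the gripper's body (75 mm by 180 mm) begins 59 mm behind the grasp point.
Start: joints at [-1.366, 0.491, 1.559, -0, 1.092, -0.106], TCP at [191.161, -595.068, 194.661] pointing down, gripper open.
Joint ranges: [-3.1, 3.1], [-0.84, 2.19], [0.05, 2.79], [-1.13, 4.28], [0.06, 2.93], [-2.69, 2.69]. Speed limits (rad/s): [2.22, 2.22, 2.79, 3.14, 3.14, 3.14].

## Interface

Orientations are given as [roll, pitch, yaw] about the fixed x, y, z axes, in that order (R = Rz(yaw) Ry(pitch) Rx(roll)).
In Python, from cell import env gives the robot as it stands.
- The arm moves only by the tool jog_arm, never from a script. Its argument "series" is a list of rows, each an object of numbers: "dx", "dy", "dz": the shift along the world's x, y, z in m; "rx", "ry", "rz": the turn, a rotation vector about the world's x, y, z in degrees; "gripper": the opening, from 0 (shut) to 1 (fully open). A call has 1 to 12 rows; each row shifts and turns the commanded pose from where the row before left it; what a row does not reach is not made up. A row lasts 1/10 s, in which the tool goes at most 50 mm and 8.59 degrees, less where a joint would pass 70% of its speed; a pose out of reach is approached as far as the arm can. A call is refused whole if a number of a shift passes 0.05 or a number of a turn 8.59, either way. A call with a gripper value outside its range is refused whole. The fingers move at their own pace and stop on an object; the grip force is fixed at half the most. Time passes only in rows, so rows that do not move let the fingers close. It gives the time, the measured TCP pose, the force and the opening at its end, in the units of the state.
- env.state(): the state, without advancing time (a new reading comes with each control period).
- env.read_camera(name): name is "scene" or "top" or "wrist"; returns the picture (400x640x3 uint8, red, green, blue); there is no depth.
- env.camera_info(name): a dict with "camera_matrix" (3x3 intrinsics, pixels), "k1" (the pictures are not rectified: a ray, as slopes to the right and down, at radius r is drawn at 1 + k1 r^2 times it, then the intrinsics apply), "R" (3x3) and "t" (3): a world point X has camera coordinates R X + t; the wrist camera has in their place "mount" (4x4, takes a point from camera to tool coordinates, whose origin is the TCP and whose axes are the tool frame's). Camera axes: x right, y down, z forward; pixel columns grow to the right and rows downward; lengths in mm; the calibration is good to about 2 mm. A picture is of the moment at which its call begins: read the wrist's pose just before it. camera_info takes no time and is no camera call.
- env.job_done(): hands the job in, once; it reports no verdict.
The state is a dict: "t": time; "joints": joint angles; "qvel": joint speeds; "tau": joint torques, N m; "eef_pos": TCP position; "tcp_rot": TCP orientation; "ft_force": force on the tool from outside, world axes, zero at the start; "moment": the same for the moment, N m; "opening": opening from 0.0 (shut) to 1.0 (fully open).
Only numpy, scipy, OpenCV 4.12 (cv2) and the standard library are available. Lean on these libraries where they do the work, as an engineer would, in place of code of your own. Each camera call takes 0.05 s, during which the arm holds its last target.

## Working session

There is one attempt and no reset: what is moved stays moved. The work goes in short steps, Python scripts to look and compute and a tool call to move; the robot and the scene stay as the last step left them, time stands still between calls to the robot, and variables do not carry over. Pictures are saved under pics/ and viewed, and the job is handed in when it is done.

Besides the shell and the picture viewer there is one more tool, called after ">>>" as name([rows], argument=value, ...), one row to a line, values as JSON. jog_arm: Moves the arm, as the interface text tells. Its arguments: {"type":"object","properties":{"series":{"type":"array"}},"required":["series"]}

```bash
ls; mkdir -p pics; python3 - <<'E'
from cell import env
import cv2
s=env.state(); print(s)
for n in ("scene","top","wrist"):
    im=env.read_camera(n); cv2.imwrite(f"pics/{n}0.png",im[:,:,::-1]); 
    i=env.camera_info(n); print(n,i)
E
```

```text
pics
{'t': 0.0, 'joints': array([-1.36560565e+00,  4.91544220e-01,  1.55948287e+00,  4.39429435e-06,
        1.09166947e+00, -1.05577781e-01]), 'qvel': array([ 8.37212257e-04, -8.73985397e-05, -1.10798890e-03, -4.15680617e-04,
       -3.21107441e-04, -1.79022677e-03]), 'tau': array([-3.00335400e-03, -6.12652159e+01, -2.58190155e+01,  6.91776141e-02,
        4.82102029e-02, -1.13347062e-04]), 'eef_pos': array([ 191.09868271, -594.77999125,  194.05977626]), 'tcp_rot': array([-1.57067612e+00,  1.09734684e-03, -1.26002983e+00]), 'ft_force': array([ 0.34463142, -0.82728193, -0.074124  ]), 'moment': array([-0.04189873,  0.02712313,  0.00367211]), 'opening': 0.9987521578364466}
scene {'camera_matrix': array([[363.24384697,   0.        , 315.52684777],
       [  0.        , 363.24384697, 198.2084365 ],
       [  0.        ,   0.        ,   1.        ]]), 'k1': -0.03424334971797639, 'R': array([[-0.60234905, -0.79818953,  0.00831208],
       [-0.48862013,  0.36046008, -0.79455579],
       [ 0.63120994, -0.48266137, -0.60713426]]), 't': array([439.32337064, 295.51108207, 911.32824073])}
top {'
[... 267 characters left out ...]
206  ,  0.06039058, -0.19866049],
       [ 0.19863871, -0.00642455, -0.98005173]]), 't': array([ 149.16541022,  575.30716541, 1291.45510679])}
wrist {'camera_matrix': array([[305.6040279 ,   0.        , 324.21570235],
       [  0.        , 305.6040279 , 199.32858196],
       [  0.        ,   0.        ,   1.        ]]), 'k1': -0.03923174535113663, 'mount': array([[ 9.99999369e-01,  5.93515418e-04,  9.54323906e-04,
         2.96943352e-01],
       [-7.39184795e-04, -2.92273171e-01,  9.56334590e-01,
        -1.90851931e+02],
       [ 8.46522597e-04, -9.56334691e-01, -2.92272547e-01,
         8.30283742e+01],
       [ 0.00000000e+00,  0.00000000e+00,  0.00000000e+00,
         1.00000000e+00]])}
```

View pics/scene0.png

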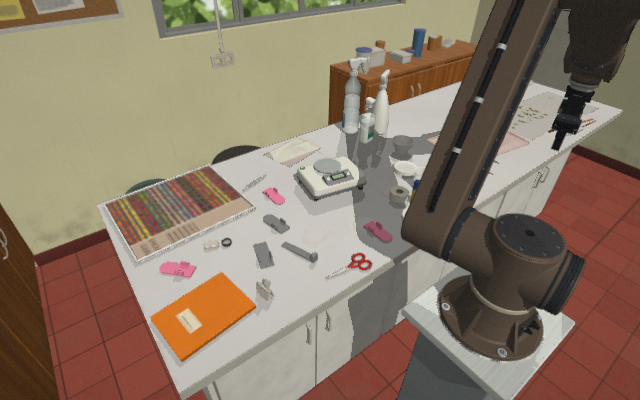

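View pics/top0.png

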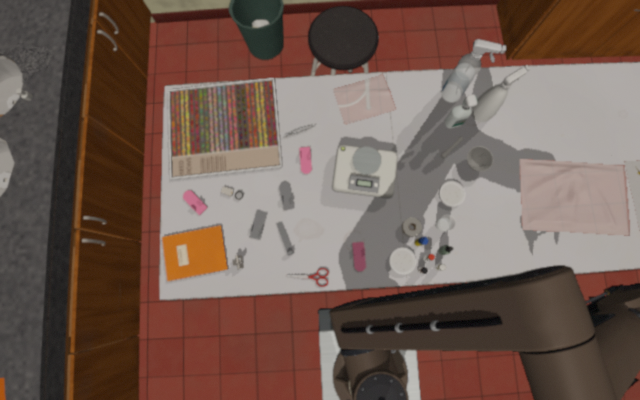

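View pics/wrist0.png

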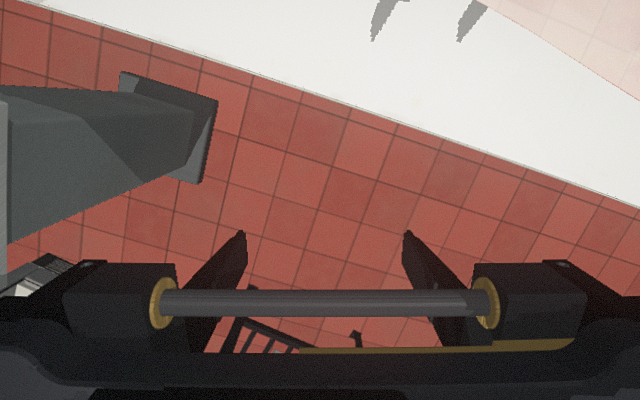

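```bash
cat > h.py <<'E'
import numpy as np, cv2
from scipy.spatial.transform import Rotation as Ro
def cam(env,name,st=None):
    i=env.camera_info(name); K=i["camera_matrix"]; k1=i["k1"]
    if name=="wrist":
        T=np.array(i["mount"]); Rt=Ro.from_euler('xyz',st["tcp_rot"]).as_matrix()
        Rwc=Rt@T[:3,:3]; c=Rt@T[:3,3]+np.array(st["eef_pos"])
    else:
        Rwc=i["R"].T; c=-Rwc@i["t"]
    return K,k1,Rwc,c
def p2w(C,uv,z):
    K,k1,R,c=C
    s=cv2.undistortPoints(np.array(uv,float).reshape(-1,1,2),K,np.array([k1,0,0,0.])).reshape(-1,2)
    d=np.c_[s,np.ones(len(s))]@R.T
    return c+d*((np.asarray(z)-c[2])/d[:,2])[:,None]
def w2p(C,X):
    K,k1,R,c=C
    X=np.atleast_2d(np.array(X,float)); Y=(X-c)@R
    return cv2.projectPoints(Y,np.zeros(3),np.zeros(3),K,np.array([k1,0,0,0.]))[0].reshape(-1,2)
def crop(im,x0,y0,x1,y1,f,name):
    cv2.imwrite(name,cv2.resize(im[y0:y1,x0:x1,::-1],None,fx=f,fy=f,interpolation=cv2.INTER_CUBIC))
E
python3 - <<'E'
from h import *
from cell import env
import cv2
im=cv2.imread("pics/top0.png")[:,:,::-1]
crop(im,160,130,420,290,3,"pics/topc.png")
im=cv2.imread("pics/scene0.png")[:,:,::-1]
crop(im,150,140,410,300,3,"pics/scenec.png")
C=cam(env,"top")
print(p2w(C,[(288,195),(259,223),(286,239),(365,168),(307,160),(194,202),(358,257)],[0]*7).round(0))
E
```

```text
[[617. 240.   0.]
 [523. 346.   0.]
 [461. 254.   0.]
 [699. -40.   0.]
 [742. 166.   0.]
 [613. 577.   0.]
 [384.   9.   0.]]
```

View pics/topc.png

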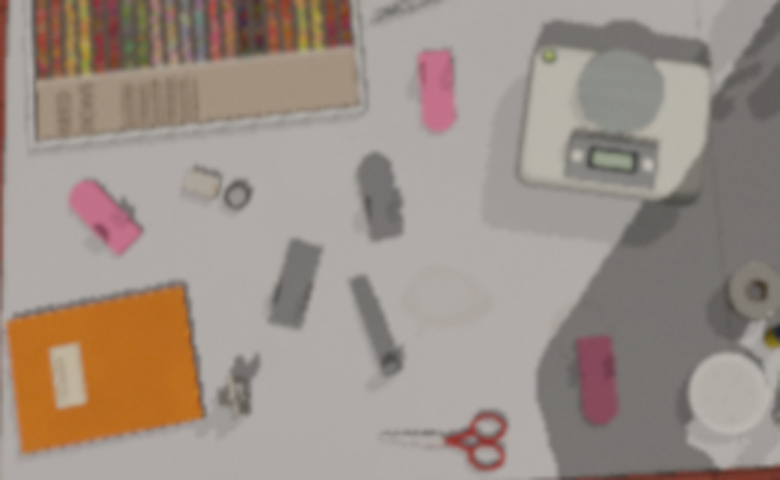

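View pics/scenec.png

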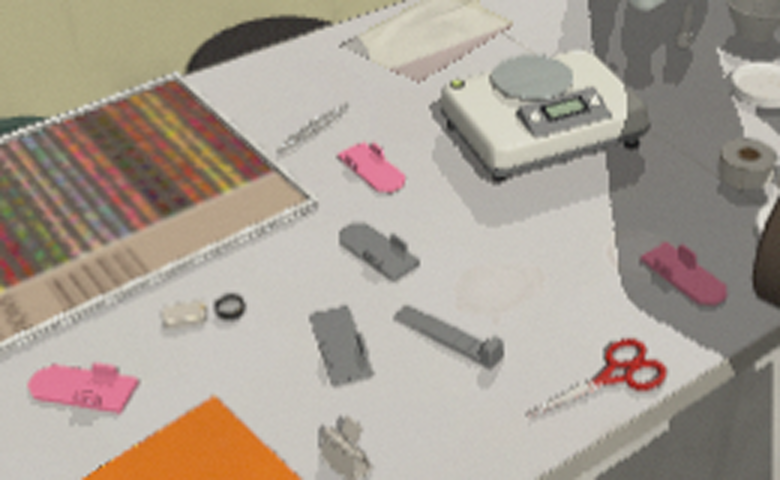

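>>> jog_arm([
  {"dx":0.022,"dy":0.04,"dz":0.006,"rz":-1},
  {"dx":0.022,"dy":0.04,"dz":0.006,"rz":-1},
  {"dx":0.022,"dy":0.04,"dz":0.006,"rz":-1},
  {"dx":0.022,"dy":0.04,"dz":0.006,"rz":-1},
  {"dx":0.022,"dy":0.04,"dz":0.006,"rz":-1},
  {"dx":0.022,"dy":0.04,"dz":0.006,"rz":-1},
  {"dx":0.022,"dy":0.04,"dz":0.006,"rz":-1},
  {"dx":0.022,"dy":0.04,"dz":0.006,"rz":-1},
  {"dx":0.022,"dy":0.04,"dz":0.006,"rz":-1},
  {"dx":0.022,"dy":0.04,"dz":0.006,"rz":-1},
  {"dx":0.022,"dy":0.04,"dz":0.006,"rz":-1},
  {"dx":0.022,"dy":0.04,"dz":0.006,"rz":-1},
])

```text
$.series[0]: bad value
```

>>> jog_arm([
  {"dx":0.022,"dy":0.04,"dz":0.006,"rz":-1,"gripper":0},
  {"dx":0.022,"dy":0.04,"dz":0.006,"rz":-1},
  {"dx":0.022,"dy":0.04,"dz":0.006,"rz":-1},
  {"dx":0.022,"dy":0.04,"dz":0.006,"rz":-1},
  {"dx":0.022,"dy":0.04,"dz":0.006,"rz":-1},
  {"dx":0.022,"dy":0.02,"rz":-1},
])

```text
$.series[0]: bad value
```

```bash
python3 - <<'E'
from h import *
from cell import env
s=env.state(); print(s['t'],s['eef_pos'],s['tcp_rot'],s['ft_force'],s['opening'])
im=env.read_camera("wrist"); cv2.imwrite("pics/w1.png",im[:,:,::-1]); np.savez("w1.npz",p=s['eef_pos'],r=s['tcp_rot'])
E
```

```text
0.15 [ 191.13172585 -594.87072652  194.18792853] [-1.57068955e+00  8.18267982e-04 -1.25997234e+00] [-0.61710924  0.52760132  0.61882574] 0.9985213412096091
```

View pics/w1.png

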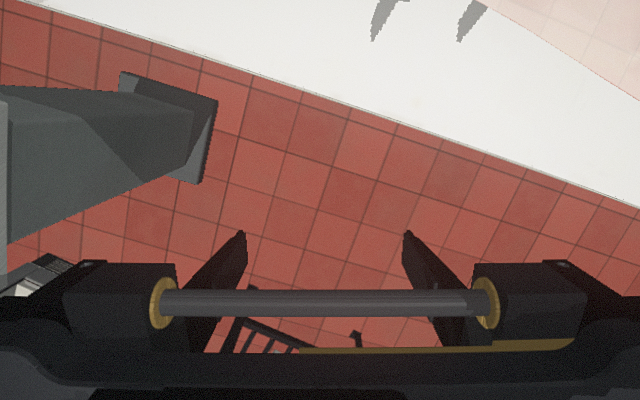

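>>> jog_arm([
  {"dx":0.022,"dy":0.04,"dz":0.006,"rx":0,"ry":0,"rz":-1,"gripper":0},
])

```text
t: 0.3
eef_pos: [211.7, -557.1, 199.3]
tcp_rot: [-1.571, 0.0, -1.281]
ft_force: [0.8, 2.0, -0.5]
opening: 0.954
```

>>> jog_arm([
  {"dx":0.022,"dy":0.04,"dz":0.006,"rx":0,"ry":0,"rz":-1,"gripper":0},
  {"dx":0.022,"dy":0.04,"dz":0.006,"rx":0,"ry":0,"rz":-1,"gripper":0},
  {"dx":0.022,"dy":0.04,"dz":0.006,"rx":0,"ry":0,"rz":-1,"gripper":0},
  {"dx":0.022,"dy":0.04,"dz":0.006,"rx":0,"ry":0,"rz":-1,"gripper":0},
  {"dx":0.022,"dy":0.04,"dz":0.006,"rx":0,"ry":0,"rz":-1,"gripper":0},
  {"dx":0.022,"dy":0.04,"dz":0.006,"rx":0,"ry":0,"rz":-1,"gripper":0},
  {"dx":0.022,"dy":0.04,"dz":0.006,"rx":0,"ry":0,"rz":-1,"gripper":0},
  {"dx":0.022,"dy":0.04,"dz":0.006,"rx":0,"ry":0,"rz":-1,"gripper":0},
  {"dx":0.022,"dy":0.04,"dz":0.006,"rx":0,"ry":0,"rz":-1,"gripper":0},
  {"dx":0.022,"dy":0.04,"dz":0.006,"rx":0,"ry":0,"rz":-1,"gripper":0},
  {"dx":0.022,"dy":0.04,"dz":0.006,"rx":0,"ry":0,"rz":-1,"gripper":0},
  {"dx":0.022,"dy":0.04,"dz":0.006,"rx":0,"ry":0,"rz":-1,"gripper":0},
])

```text
t: 1.5
eef_pos: [477.7, -73.2, 273.0]
tcp_rot: [-1.571, -0.0, -1.488]
ft_force: [0.4, -0.4, -0.1]
opening: 0.009
```

>>> jog_arm([
  {"dx":0.022,"dy":0.04,"dz":0.006,"rx":0,"ry":0,"rz":-1,"gripper":0},
  {"dx":0.022,"dy":0.04,"dz":0.006,"rx":0,"ry":0,"rz":-1,"gripper":0},
  {"dx":0.022,"dy":0.04,"dz":0.006,"rx":0,"ry":0,"rz":-1,"gripper":0},
  {"dx":0.022,"dy":0.03,"dz":0.006,"rx":0,"ry":0,"rz":-1,"gripper":0},
  {"dx":0,"dy":0,"dz":0,"rx":0,"ry":0,"rz":-0.8,"gripper":0},
  {"dx":0,"dy":0,"dz":0,"rx":0,"ry":0,"rz":0,"gripper":0},
])

```text
t: 2.1
eef_pos: [565.0, 75.4, 296.1]
tcp_rot: [-1.572, -0.0, -1.569]
ft_force: [-0.1, -1.0, -0.2]
opening: 0.003
```

```bash
cat > snap.py <<'E'
import sys
from h import *
from cell import env
def snap(n):
    s=env.state(); print(round(s['t'],2),s['eef_pos'].round(1),s['tcp_rot'].round(4),s['ft_force'].round(1),round(s['opening'],3))
    im=env.read_camera("wrist"); cv2.imwrite(f"pics/{n}.png",im[:,:,::-1]); np.savez(f"{n}.npz",eef_pos=s['eef_pos'],tcp_rot=s['tcp_rot'])
def load(n):
    return cv2.imread(f"pics/{n}.png")[:,:,::-1], cam(env,"wrist",np.load(f"{n}.npz"))
if __name__=="__main__": snap(sys.argv[1])
E
python3 snap.py w2
```

```text
2.1 [565.   75.4 296.1] [-1.5718e+00 -3.0000e-04 -1.5694e+00] [-0.1 -1.  -0.2] 0.003
```

View pics/w2.png

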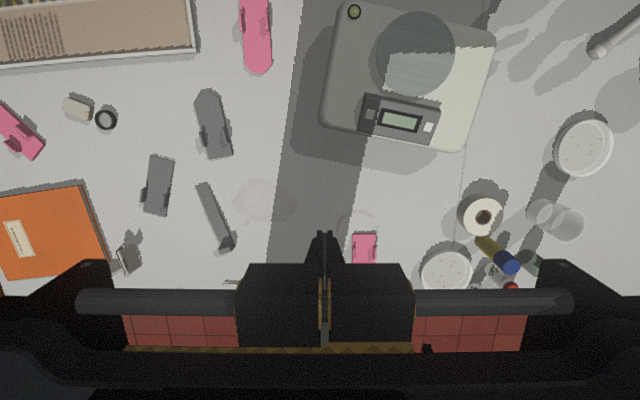

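```bash
python3 - <<'E'
from snap import *
im,C=load("w2")
crop(im,130,70,280,270,4,"pics/w2a.png"); crop(im,300,0,500,170,4,"pics/w2b.png")
E
```

```text
(no output)
```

View pics/w2a.png

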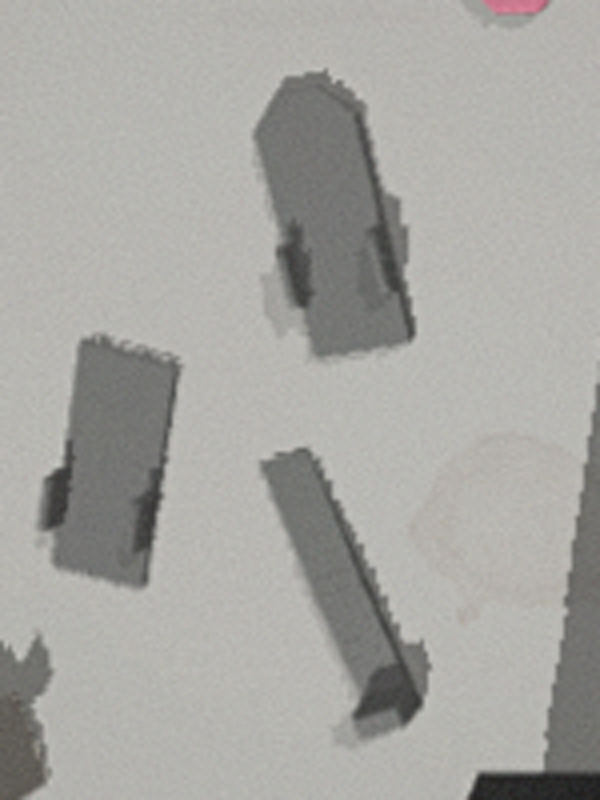

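View pics/w2b.png

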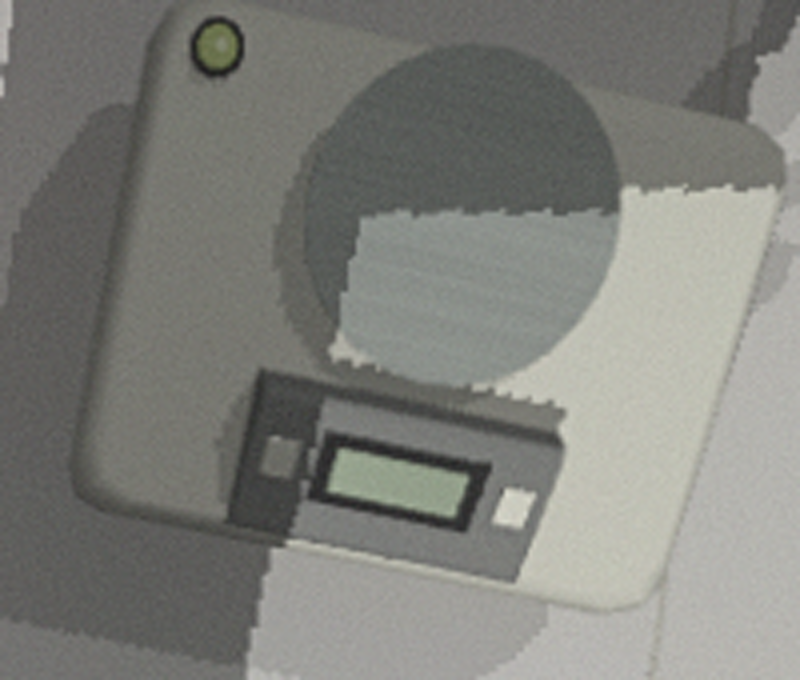

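```bash
cat > fit.py <<'E'
from snap import *
from scipy.optimize import least_squares
im,C=load("w2")
f=lambda pts,x0,y0:[(x0+x/4-.375,y0+y/4-.375) for x,y in pts]
E_={ 'L':[(148,60),(122,220),(82,430)],'F':[(130,508),(300,540),(590,607)],'R':[(777,200),(720,380),(668,560)],'B':[(205,3),(400,45),(720,110)]}
P={k:p2w(C,f(v,300,0),[58]*3) for k,v in E_.items()}
def res(q):
    x,y,a=q; R=np.array([[np.cos(a),-np.sin(a)],[np.sin(a),np.cos(a)]]); r=[]
    for k,v in P.items():
        b=(v[:,:2]-[x,y])@R
        r+=list({'L':b[:,1]-108,'R':b[:,1]+108,'F':b[:,0]+83,'B':b[:,0]-83}[k])
    return r
s=least_squares(res,[700,-40,-.15]); print(s.x, np.round(s.fun,1))
x,y,a=s.x;R=np.array([[np.cos(a),-np.sin(a)],[np.sin(a),np.cos(a)]])
print("press",R@[-65,90]+[x,y], np.degrees(a))
b=im.copy()
def poly(X,c):
    for u in (X,):
        p=w2p(C,u); cv2.polylines(big,[np.int32((p-[x0,y0]+.5)*4)],True,c,1)
x0,y0=300,0; big=cv2.resize(b[0:170,300:500],None,fx=4,fy=4)
for z,c in((62,(255,0,0)),(22,(0,0,255))):
    poly([list(R@p+[x,y])+[z] for p in np.array([[83,108],[83,-108],[-83,-108],[-83,108]])],c)
t=np.linspace(0,2*np.pi,30)
poly([list(R@[-65+10*np.cos(i),90+10*np.sin(i)]+[x,y])+[62] for i in t],(0,255,0))
cv2.imwrite("pics/fitb.png",big[:,:,::-1])
# parts: corner clicks in crop coords, plate tops
def pose(name,xy,model,z):
    W=p2w(C,f(xy,130,70),z)[:,:2]; M=np.array(model,float)
    mc,wc=M.mean(0),W.mean(0); A=(M-mc); B=(W-wc)
    th=np.arctan2((A[:,0]*B[:,1]-A[:,1]*B[:,0]).sum(),(A*B).sum())
    Rr=np.array([[np.cos(th),-np.sin(th)],[np.sin(th),np.cos(th)]]); o=wc-Rr@mc
    print(name,"origin",o.round(1),"yaw",np.degrees(th).round(1),"res",np.abs(M@Rr.T+o-W).round(1).tolist()); return o,th,Rr
o,th,Rr=pose("thin",[(83,340),(180,362),(145,585),(53,565)],[(40,20),(40,-20),(-60,-20),(-60,20)],[3.5,3.5,2,3.5]); print("grasp",o+Rr@[-27,0])
o,th,Rr=pose("thick",[(254,130),(284,82),(335,80),(357,108),(408,340),(316,357)],[(28,20),(40,8),(40,-8),(28,-20),(-60,-20),(-60,20)],[6]*6); print("grasp",o+Rr@[-27,0])
o,th,Rr=pose("wedge",[(262,462),(308,450),(418,708),(366,735)],[(61,11),(61,-11),(-61,-11),(-61,11)],[1,1,0,0]); print("grasp",o+Rr@[-54,0])
E
python3 fit.py
```

```text
[ 6.82401785e+02 -3.24451224e+01 -1.83561627e-01] [-3.5 -4.3 -3.5  5.1  5.5  2.2  3.5  4.5  3.4 -5.3 -5.  -2.5]
press [634.92172321  67.90747464] -10.517306495848816
thin origin [531.8 346. ] yaw -16.5 res [[1.2, 0.3], [1.1, 0.4], [1.1, 0.7], [0.9, 0.1]]
grasp [505.89818152 353.62444972]
thick origin [631.2 247.5] yaw 7.4 res [[1.9, 2.5], [1.9, 0.5], [0.4, 4.0], [0.6, 2.0], [0.3, 1.1], [1.3, 1.1]]
grasp [604.41642546 244.06487192]
wedge origin [465.6 261.3] yaw 15.5 res [[2.0, 0.5], [1.2, 0.9], [2.1, 1.8], [5.3, 1.4]]
grasp [413.57260091 246.82316265]
```

View pics/fitb.png

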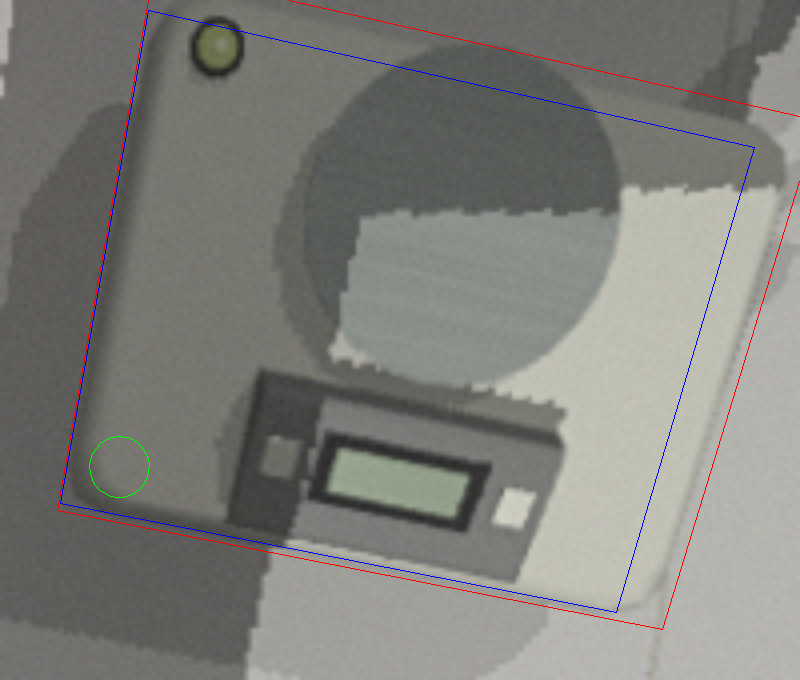

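>>> jog_arm([
  {"dx":0.014,"dy":-0.0015,"dz":-0.035,"rx":0,"ry":0,"rz":-2,"gripper":0},
  {"dx":0.014,"dy":-0.0015,"dz":-0.04,"rx":0,"ry":0,"rz":-2,"gripper":0},
  {"dx":0.014,"dy":-0.0015,"dz":-0.04,"rx":0,"ry":0,"rz":-2,"gripper":0},
  {"dx":0.014,"dy":-0.0015,"dz":-0.04,"rx":0,"ry":0,"rz":-2,"gripper":0},
  {"dx":0.014,"dy":-0.0015,"dz":-0.035,"rx":0,"ry":0,"rz":-2,"gripper":0},
  {"dx":0,"dy":0,"dz":-0.015,"rx":0,"ry":0,"rz":-0.5,"gripper":0},
  {"dx":0,"dy":0,"dz":-0.006,"rx":0,"ry":0,"rz":0,"gripper":0},
  {"dx":0,"dy":0,"dz":0,"rx":0,"ry":0,"rz":0,"gripper":0},
])

```text
t: 2.95
eef_pos: [634.6, 66.5, 85.5]
tcp_rot: [-1.572, -0.0, -1.755]
ft_force: [-0.4, 0.3, 0.3]
opening: 0.003
```

```bash
python3 snap.py w3
```

```text
2.95 [634.6  66.5  85.5] [-1.5719e+00 -3.0000e-04 -1.7546e+00] [-0.4  0.3  0.3] 0.003
```

View pics/w3.png

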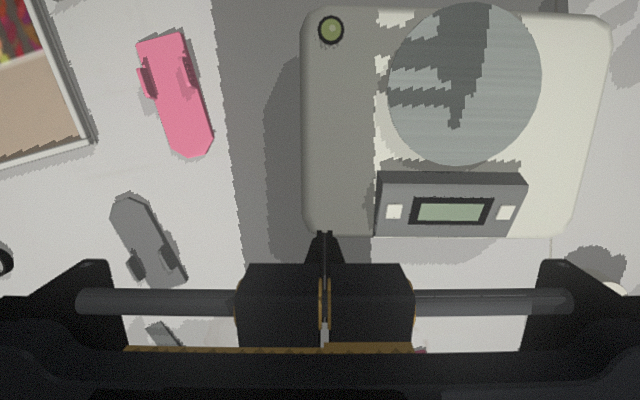

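```bash
cat > fit3.py <<'E'
from snap import *
im,C=load("w3")
print(w2p(C,[(634.6,66.5,62),(634.9,67.9,62),(634.6,66.5,74.5)]))
crop(im,280,0,620,250,2.3,"pics/w3a.png")
x,y,a=682.4,-32.4,-.18356
R=np.array([[np.cos(a),-np.sin(a)],[np.sin(a),np.cos(a)]])
big=cv2.resize(im[0:250,280:620],None,fx=2.3,fy=2.3)
def poly(M,c):
    p=w2p(C,[list(R@m[:2]+[x,y])+[m[2]] for m in np.array(M,float)]); cv2.polylines(big,[np.int32((p-[280,0]+.5)*2.3)],True,c,1)
for z,c in((62,(255,0,0)),(22,(0,0,255))): poly([[83,108,z],[83,-108,z],[-83,-108,z],[-83,108,z]],c)
poly([[-65+10*np.cos(t),90+10*np.sin(t),62] for t in np.linspace(0,6.28,30)],(0,255,0))
poly([[-83,52,62],[-83,-52,62]],(0,255,255))
cv2.imwrite("pics/fitb3.png",big[:,:,::-1])
E
python3 fit3.py
```

```text
[[323.63105242 221.90055488]
 [321.7234076  221.85095806]
 [323.6166207  228.2877119 ]]
```

View pics/fitb3.png

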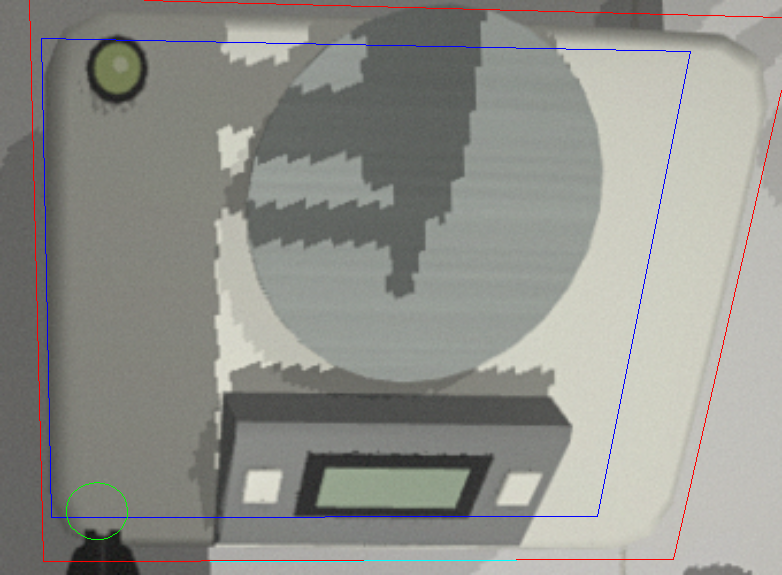

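>>> jog_arm([
  {"dx":0,"dy":0.0015,"dz":-0.009,"rx":0,"ry":0,"rz":0,"gripper":0},
  {"dx":0,"dy":0,"dz":-0.001,"rx":0,"ry":0,"rz":0,"gripper":0},
  {"dx":0,"dy":0,"dz":-0.001,"rx":0,"ry":0,"rz":0,"gripper":0},
])

```text
t: 3.3
eef_pos: [635.2, 69.0, 75.0]
tcp_rot: [-1.57, -0.0, -1.754]
ft_force: [0.9, 0.2, -0.0]
opening: 0.004
```

>>> jog_arm([
  {"dx":0,"dy":0,"dz":-0.001,"rx":0,"ry":0,"rz":0,"gripper":0},
])

```text
t: 3.4
eef_pos: [635.3, 69.0, 74.0]
tcp_rot: [-1.57, -0.0, -1.754]
ft_force: [0.4, 0.0, 1.0]
opening: 0.007
```

>>> jog_arm([
  {"dx":0,"dy":0,"dz":-0.001,"rx":0,"ry":0,"rz":0,"gripper":0},
])

```text
t: 3.5
eef_pos: [635.3, 69.0, 72.9]
tcp_rot: [-1.57, -0.0, -1.754]
ft_force: [0.0, -0.5, -0.7]
opening: 0.003
```

>>> jog_arm([
  {"dx":-0.0004,"dy":0.0004,"dz":-0.001,"rx":0,"ry":0,"rz":0,"gripper":0},
])

```text
t: 3.6
eef_pos: [634.8, 69.3, 71.7]
tcp_rot: [-1.571, -0.0, -1.754]
ft_force: [-0.6, 0.0, -0.2]
opening: 0.006
```

>>> jog_arm([
  {"dx":0,"dy":0,"dz":-0.001,"rx":0,"ry":0,"rz":0,"gripper":0},
])

```text
t: 3.7
eef_pos: [634.7, 69.4, 70.6]
tcp_rot: [-1.571, -0.0, -1.754]
ft_force: [-0.0, -0.2, 0.2]
opening: 0.003
```

>>> jog_arm([
  {"dx":-0.0004,"dy":0.0004,"dz":-0.001,"rx":0,"ry":0,"rz":0,"gripper":0},
])

```text
t: 3.8
eef_pos: [634.4, 69.7, 69.6]
tcp_rot: [-1.571, -0.0, -1.754]
ft_force: [-0.1, -0.5, 0.5]
opening: 0.002
```

>>> jog_arm([
  {"dx":-0.0004,"dy":0.0004,"dz":-0.001,"rx":0,"ry":0,"rz":0,"gripper":0},
])

```text
t: 3.9
eef_pos: [633.9, 70.2, 68.6]
tcp_rot: [-1.571, -0.0, -1.754]
ft_force: [0.7, 0.3, -0.1]
opening: 0.005
```

>>> jog_arm([
  {"dx":-0.0004,"dy":0.0004,"dz":-0.001,"rx":0,"ry":0,"rz":0,"gripper":0},
])

```text
t: 4.0
eef_pos: [633.5, 70.6, 67.6]
tcp_rot: [-1.571, -0.0, -1.754]
ft_force: [-0.5, 0.3, -0.4]
opening: 0.005
```

>>> jog_arm([
  {"dx":-0.0004,"dy":0.0004,"dz":-0.001,"rx":0,"ry":0,"rz":0,"gripper":0},
])

```text
t: 4.1
eef_pos: [633.1, 71.0, 66.5]
tcp_rot: [-1.571, -0.0, -1.754]
ft_force: [-0.4, -0.4, -1.0]
opening: 0.004
```

```bash
python3 snap.py w4; python3 - <<'E'
from snap import *
im,C=load("w4"); crop(im,250,150,400,260,5,"pics/w4a.png")
im=env.read_camera("scene"); crop(im,280,130,400,220,6,"pics/s4.png")
E
```

```text
4.1 [633.1  71.   66.5] [-1.5708e+00 -1.0000e-04 -1.7539e+00] [-0.4 -0.4 -1. ] 0.004
```

View pics/w4a.png

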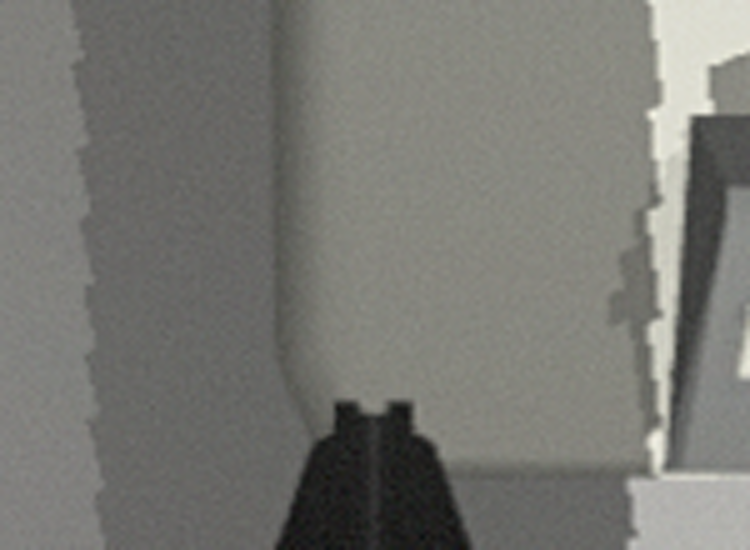

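View pics/s4.png

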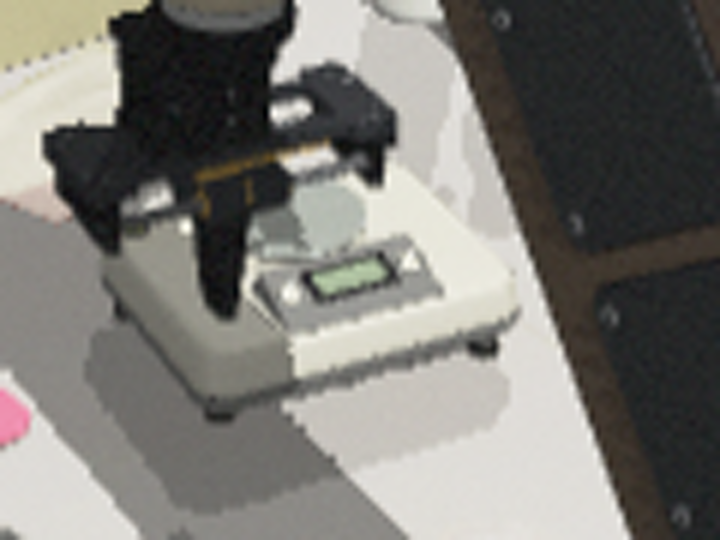

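```bash
python3 - <<'E'
from snap import *
C=cam(env,"scene")
def q(X): return ((w2p(C,X)-[280,130]+.5)*6).round(0).tolist()
print("tip",q([(633.1,71,55.5)]),"press",q([(635,68,62)]))
x,y,a=682.4,-32.4,-.18356
R=np.array([[np.cos(a),-np.sin(a)],[np.sin(a),np.cos(a)]])
for z in(62,22,0): print(z,[q([list(R@m+[x,y])+[z]])[0] for m in np.array([[83,108],[83,-108],[-83,-108],[-83,108]])], "feet",q([list(R@[-65,90]+[x,y])+[z]]))
E
```

```text
tip [[219.0, 356.0]] press [[222.0, 343.0]]
62 [[88.0, 224.0], [392.0, 147.0], [532.0, 275.0], [207.0, 368.0]] feet [[222.0, 343.0]]
22 [[89.0, 278.0], [388.0, 199.0], [525.0, 329.0], [207.0, 424.0]] feet [[221.0, 399.0]]
0 [[90.0, 307.0], [386.0, 227.0], [522.0, 359.0], [207.0, 454.0]] feet [[221.0, 429.0]]
```

```bash
python3 - <<'E'
from snap import *
im,C=load("w2")
f=lambda pts,x0,y0:[(x0+x/4-.375,y0+y/4-.375) for x,y in pts]
for dz in (0,15,28):
    C2=(C[0],C[1],C[2],C[3]+[0,0,dz])
    W=p2w(C2,f([(83,340),(180,362),(145,585),(53,565)],130,70),[3.5]*4)
    print(dz,np.linalg.norm(np.roll(W,-1,0)-W,axis=1).round(1),"expect 40 100 40 100")
    W=p2w(C2,f([(335,80),(316,357),(284,82),(408,340)],130,70),[6]*4)
    print(np.linalg.norm(W[1]-W[3]).round(1))
ims=cv2.imread("pics/scene0.png")[:,:,::-1]
crop(ims,290,140,380,210,8,"pics/s0b.png")
im=env.read_camera("top"); crop(im,310,120,410,220,6,"pics/t4.png")
Ct=cam(env,"top"); print(((w2p(Ct,[(633.1,71,55.5),(633.1,71,62)])-[310,120]+.5)*6))
E
```

```text
0 [39.5 99.6 39.6 99.8] expect 40 100 40 100
38.0
15 [ 40.7 102.6  40.8 102.9] expect 40 100 40 100
39.2
28 [ 41.8 105.3  41.9 105.5] expect 40 100 40 100
40.2
[[157.05546816 387.66436616]
 [157.31665171 384.97302184]]
```

View pics/t4.png

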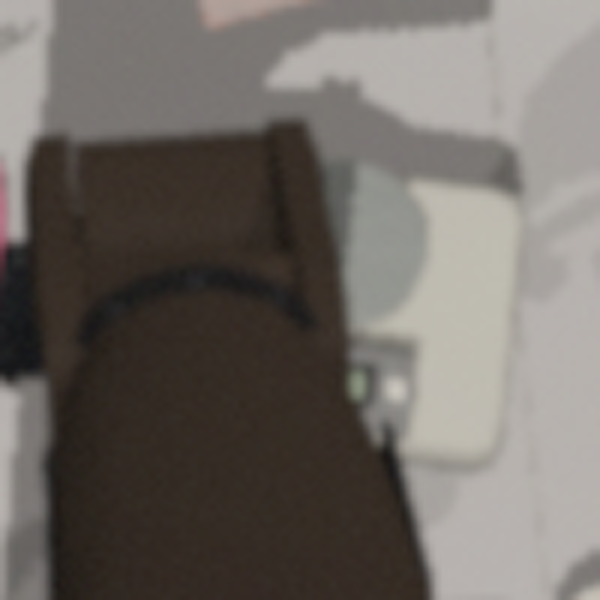

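View pics/s0b.png

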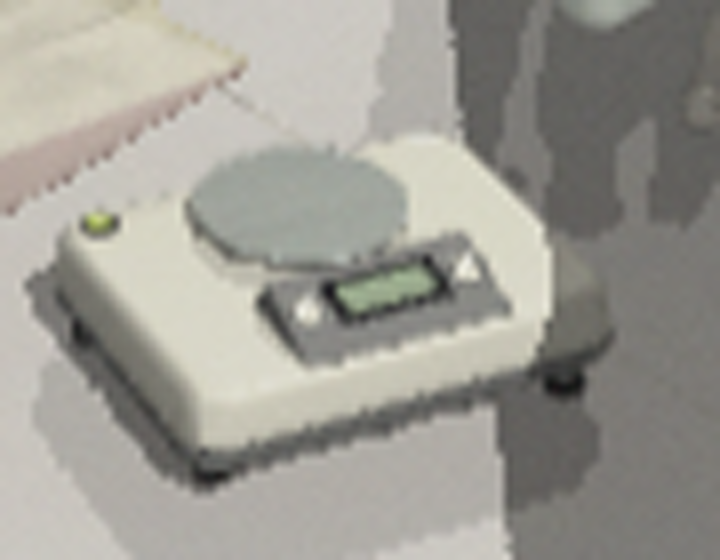

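```bash
python3 - <<'E'
from snap import *
im=env.read_camera("scene"); C=cam(env,"scene")
s=env.state(); print(s['t'],s['ft_force'])
f=8; b=cv2.resize(im[120:215,270:370],None,fx=f,fy=f,interpolation=cv2.INTER_NEAREST)
for z,c in((55.5,(255,0,0)),(62,(255,128,0)),(66.5,(0,255,0)),(100,(0,255,255)),(133.5,(255,0,255))):
    p=w2p(C,[(633.1,71,z)])[0]; q=((p-[270,120]+.5)*f).astype(int); cv2.circle(b,tuple(int(v) for v in q),4,c,-1); print(z,p,q)
x,y,a=682.4,-32.4,-.18356
R=np.array([[np.cos(a),-np.sin(a)],[np.sin(a),np.cos(a)]])
for z in(62,22):
    P=w2p(C,[list(R@m+[x,y])+[z] for m in np.array([[83,108],[83,-108],[-83,-108],[-83,108]])])
    cv2.polylines(b,[((P-[270,120]+.5)*f).astype(np.int32)],True,(0,0,255),1)
cv2.imwrite("pics/s5.png",b[:,:,::-1])
E
```

```text
4.3 [-0.0613826   0.30080369 -0.5674938 ]
55.5 [316.04293849 188.75789757] [372 554]
62 [316.06041687 187.21383118] [372 541]
66.5 [316.07258209 186.13911137] [372 533]
100 [316.16484609 177.98746391] [373 467]
133.5 [316.26020923 169.56069042] [374 400]
```

View pics/s5.png

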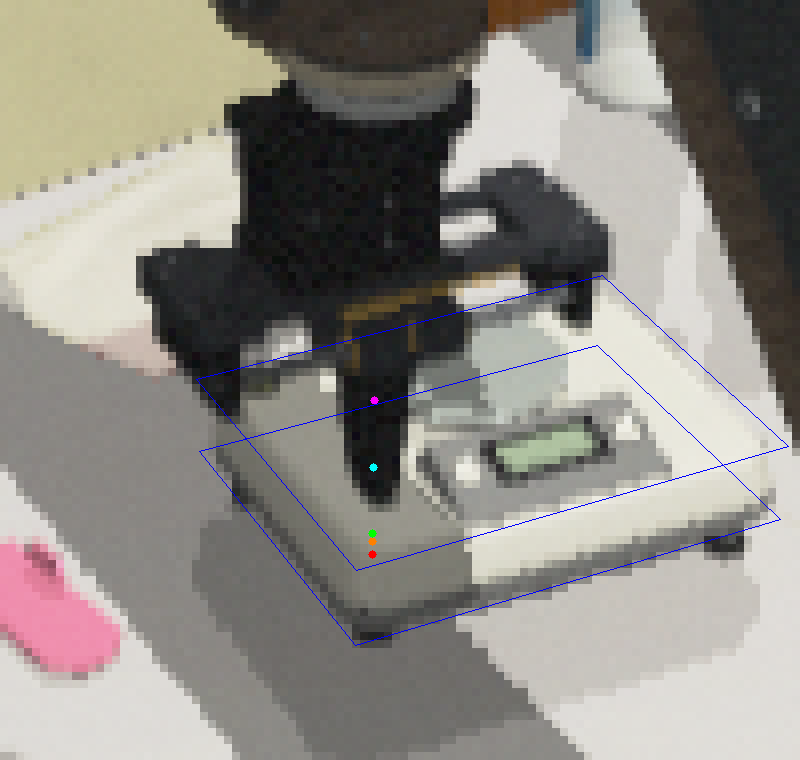

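```bash
python3 - <<'E'
from snap import *
Cs,Ct=cam(env,"scene"),cam(env,"top"); im,C=load("w2")
# features (z=0): thin packer tl corner / br corner; wedge thin tip mid; thick packer rear mid
Ft={"thinA":(160+297/3,130+240/3),"thin_c":(160+296/3,130+284/3),"wedgetip":(160+358/3,130+280/3),"thick_rear":(160+386/3,130+238/3)}
Fs={"thin_c":(150+341/3,140+346/3),"wedgetip":(150+400/3,140+313/3),"thick_rear":(150+405/3,140+268/3)}
Fw={"thin_c":(130+117/4,70+462/4),"wedgetip":(130+285/4,70+456/4),"thick_rear":(130+362/4,70+348/4)}
for k in Fs:
    print(k,"top",p2w(Ct,[Ft[k]],[3])[0].round(0),"scene",p2w(Cs,[Fs[k]],[3])[0].round(0),"wrist",p2w(C,[Fw[k]],[3])[0].round(0))
# triangulate bubble & display centre from three cams
obs={"bubble":((160+548/3,130+57/3),(150+457/3,140+85/3),(300+217/4,0+46/4)),
"disp":((160+611/3,130+160/3),(150+566/3,140+108/3),(300+400/4,0+483/4))}
for k,(t,s,w) in obs.items():
    for nm,pairs in (("all",[(Ct,t),(Cs,s),(C,w)]),("top+scene",[(Ct,t),(Cs,s)]),("scene+wrist",[(Cs,s),(C,w)])):
        A=np.zeros((3,3));b=np.zeros(3)
        for cc,uv in pairs:
            p=p2w(cc,[uv],[0])[0]; d=p-cc[3]; d/=np.linalg.norm(d); M=np.eye(3)-np.outer(d,d); A+=M;b+=M@cc[3]
        X=np.linalg.solve(A,b); print(k,nm,X.round(1),[(w2p(cc,[X])[0]-uv).round(1).tolist() for cc,uv in pairs])
E
```

```text
thin_c top [517. 347.   3.] scene [516. 352.   3.] wrist [523. 347.   3.]
wedgetip top [517. 275.   3.] scene [520. 280.   3.] wrist [526. 276.   3.]
thick_rear top [565. 240.   3.] scene [574. 239.   3.] wrist [570. 240.   3.]
bubble all [759.3  38.3  60.2] [[0.0, -1.0], [0.1, 0.1], [-0.5, 2.7]]
bubble top+scene [755.8  39.7  62.6] [[-0.3, -0.2], [0.3, 0.1]]
bubble scene+wrist [762.4  37.3  58.7] [[-0.1, -0.0], [0.3, 0.3]]
disp all [628.2 -24.4  72. ] [[0.3, -0.6], [-0.1, 0.2], [-0.8, 1.5]]
disp top+scene [625.5 -22.6  74.9] [[-0.0, -0.0], [0.1, 0.0]]
disp scene+wrist [629.9 -25.8  71.1] [[-0.1, 0.0], [0.2, 0.1]]
```

```bash
python3 - <<'E'
from snap import *
Cs=cam(env,"scene"); im,C=load("w4")
def tri(pairs):
    A=np.zeros((3,3));b=np.zeros(3)
    for cc,uv in pairs:
        p=p2w(cc,[uv],[0])[0]; d=p-cc[3]; d/=np.linalg.norm(d); M=np.eye(3)-np.outer(d,d); A+=M;b+=M@cc[3]
    X=np.linalg.solve(A,b); print(X.round(1),[(w2p(cc,[X])[0]-uv).round(1).tolist() for cc,uv in pairs])
tri([(Cs,(317.0,182.2)),(C,(324.5,230.5))])
# finger tips at start picture (scene0, wrist0)
i0=cv2.imread("pics/scene0.png")[:,:,::-1]; crop(i0,530,50,620,170,5,"pics/s0g.png")
print(w2p(Cs,[(191,-595,194),(191,-595,183),(191,-595,261)]))
print((w2p(Cs,[(191,-595,194),(191,-595,183),(191,-595,261)])-[530,50])*5)
E
```

```text
[638.6  66.6  77.3] [[-0.9, 0.1], [4.3, 1.8]]
[[553.83051864 148.68160982]
 [552.54493637 151.53030089]
 [561.93357734 130.66420206]]
[[119.15259322 493.40804909]
 [112.72468183 507.65150443]
 [159.6678867  403.32101031]]
```

View pics/s0g.png

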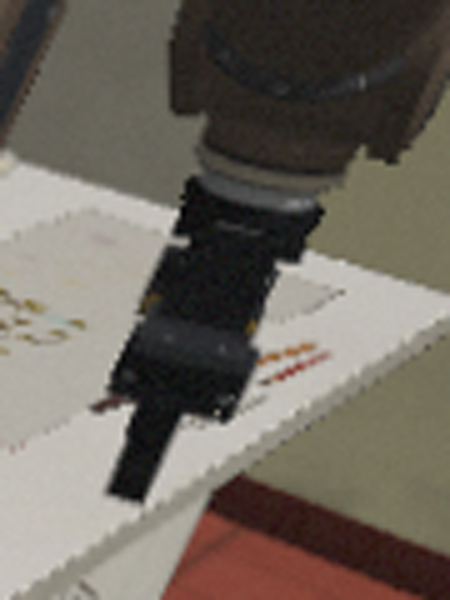

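```bash
python3 - <<'E'
from snap import *
Cs=cam(env,"scene"); C0=cam(env,"wrist",dict(eef_pos=np.array([191.1,-594.8,194.1]),tcp_rot=np.array([-1.5707,.001,-1.26])))
R=Ro.from_euler('xyz',[-1.5707,.001,-1.26]).as_matrix(); p=np.array([191.1,-594.8,194.1])
for sx in(-47.5,-53,-59.5,47.5,53,59.5):
  for y in (11,-16):
    for z in (0,):
      X=p+R@[sx,y,z]; print(sx,y,((w2p(Cs,[X])[0]-[530,50])*5).round(0), "wrist",w2p(C0,[X])[0].round(0))
for z in (-10,10): print(z,w2p(C0,[p+R@[-47.5,11,z],p+R@[-47.5,-16,z]]).round(0))
E
```

```text
-47.5 11 [103. 537.] wrist [257. 228.]
-47.5 -16 [119. 501.] wrist [248. 245.]
-53 11 [101. 540.] wrist [249. 228.]
-53 -16 [118. 504.] wrist [239. 245.]
-59.5 11 [100. 544.] wrist [240. 228.]
-59.5 -16 [116. 508.] wrist [229. 245.]
47.5 11 [122. 480.] wrist [390. 228.]
47.5 -16 [137. 445.] wrist [399. 245.]
53 11 [123. 477.] wrist [398. 228.]
53 -16 [138. 442.] wrist [408. 245.]
59.5 11 [124. 473.] wrist [407. 228.]
59.5 -16 [140. 438.] wrist [418. 245.]
-10 [[258. 241.]
 [249. 259.]]
10 [[256. 215.]
 [247. 230.]]
```

>>> jog_arm([
  {"dx":0.002,"dy":-0.003,"dz":-0.003,"rx":0,"ry":0,"rz":0,"gripper":0},
  {"dx":0,"dy":0,"dz":-0.002,"rx":0,"ry":0,"rz":0,"gripper":0},
])

```text
t: 4.5
eef_pos: [635.4, 67.6, 61.4]
tcp_rot: [-1.571, -0.0, -1.754]
ft_force: [0.2, 0.0, -0.1]
opening: 0.004
```

>>> jog_arm([
  {"dx":0,"dy":0,"dz":-0.002,"rx":0,"ry":0,"rz":0,"gripper":0},
])

```text
t: 4.6
eef_pos: [635.1, 67.8, 59.3]
tcp_rot: [-1.571, -0.0, -1.754]
ft_force: [0.1, -0.2, -0.1]
opening: 0.007
```

>>> jog_arm([
  {"dx":0,"dy":0,"dz":-0.002,"rx":0,"ry":0,"rz":0,"gripper":0},
])

```text
t: 4.7
eef_pos: [635.1, 67.9, 57.4]
tcp_rot: [-1.571, -0.0, -1.754]
ft_force: [-0.3, 0.1, -1.0]
opening: 0.003
```

>>> jog_arm([
  {"dx":0,"dy":0,"dz":-0.002,"rx":0,"ry":0,"rz":0,"gripper":0},
])

```text
t: 4.8
eef_pos: [635.1, 68.0, 55.4]
tcp_rot: [-1.571, -0.0, -1.754]
ft_force: [0.6, -0.0, -0.1]
opening: 0.007
```

>>> jog_arm([
  {"dx":0,"dy":0,"dz":-0.001,"rx":0,"ry":0,"rz":0,"gripper":0},
])

```text
t: 4.9
eef_pos: [635.1, 68.0, 54.4]
tcp_rot: [-1.571, -0.0, -1.754]
ft_force: [-0.9, 0.3, 0.1]
opening: 0.007
```

>>> jog_arm([
  {"dx":0,"dy":0,"dz":-0.001,"rx":0,"ry":0,"rz":0,"gripper":0},
])

```text
t: 5.0
eef_pos: [635.1, 68.0, 53.6]
tcp_rot: [-1.571, -0.0, -1.754]
ft_force: [-0.7, -0.1, -0.2]
opening: 0.004
```

>>> jog_arm([
  {"dx":0,"dy":0,"dz":-0.001,"rx":0,"ry":0,"rz":0,"gripper":0},
])

```text
t: 5.1
eef_pos: [635.2, 68.0, 52.6]
tcp_rot: [-1.571, -0.0, -1.754]
ft_force: [0.6, -0.6, -0.1]
opening: 0.004
```

>>> jog_arm([
  {"dx":0,"dy":0,"dz":-0.001,"rx":0,"ry":0,"rz":0,"gripper":0},
])

```text
t: 5.2
eef_pos: [635.2, 67.9, 51.6]
tcp_rot: [-1.571, -0.0, -1.754]
ft_force: [0.1, -0.3, 0.1]
opening: 0.006
```

>>> jog_arm([
  {"dx":0,"dy":0,"dz":-0.001,"rx":0,"ry":0,"rz":0,"gripper":0},
])

```text
t: 5.3
eef_pos: [635.1, 67.9, 50.6]
tcp_rot: [-1.571, -0.0, -1.754]
ft_force: [0.1, 1.1, -0.3]
opening: 0.004
```

>>> jog_arm([
  {"dx":0,"dy":0,"dz":-0.001,"rx":0,"ry":0,"rz":0,"gripper":0},
])

```text
t: 5.4
eef_pos: [635.2, 67.9, 49.6]
tcp_rot: [-1.571, -0.0, -1.754]
ft_force: [0.0, 0.8, -0.5]
opening: 0.003
```

```bash
python3 snap.py w5; python3 - <<'E'
from snap import *
im,C=load("w5"); crop(im,250,150,400,260,5,"pics/w5a.png")
im=env.read_camera("scene"); crop(im,270,120,370,215,8,"pics/s6.png")
E
```

```text
5.4 [635.2  67.9  49.6] [-1.5708e+00 -1.0000e-04 -1.7539e+00] [ 0.   0.8 -0.5] 0.003
```

View pics/s6.png

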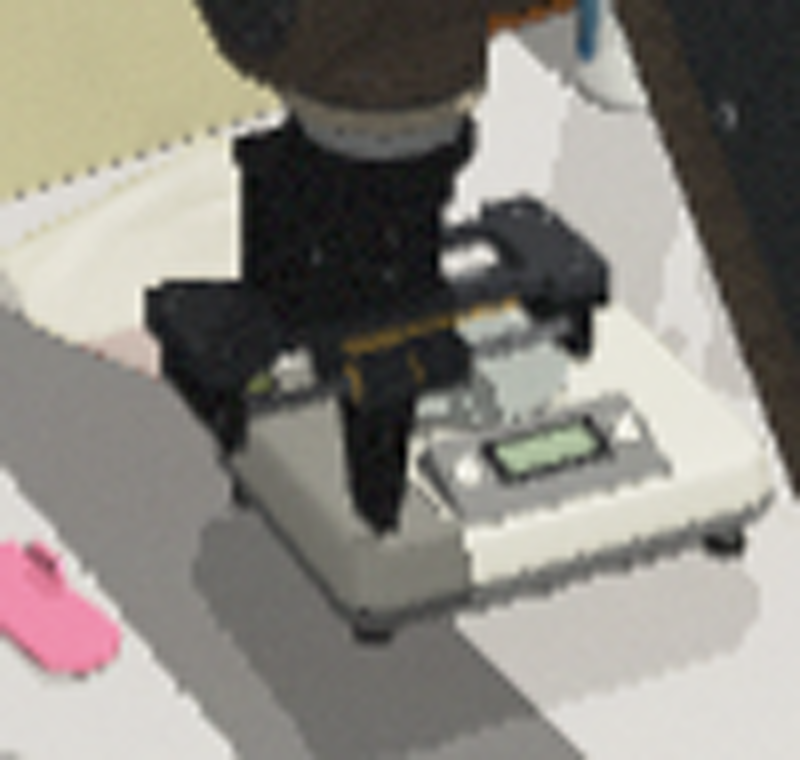

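View pics/w5a.png

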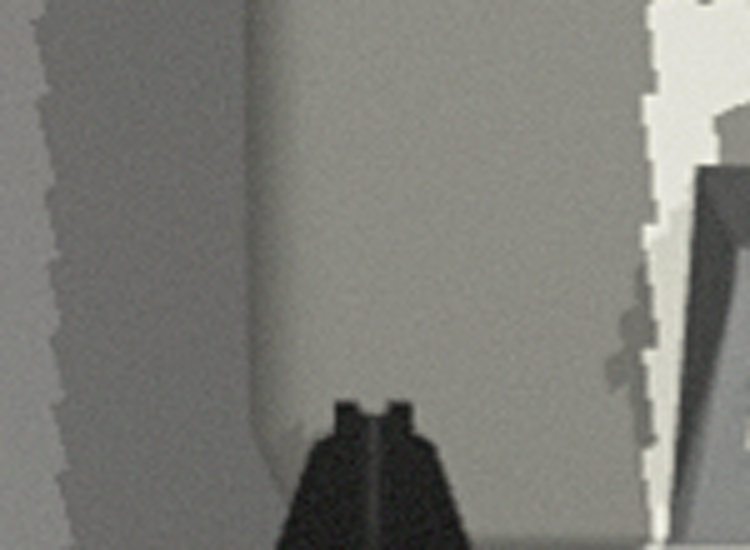

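>>> jog_arm([
  {"dx":0,"dy":0,"dz":-0.001,"rx":0,"ry":0,"rz":0,"gripper":0},
])

```text
t: 5.6
eef_pos: [635.3, 67.9, 48.7]
tcp_rot: [-1.571, -0.0, -1.754]
ft_force: [0.1, -1.3, -0.4]
opening: 0.004
```

>>> jog_arm([
  {"dx":0,"dy":0,"dz":-0.001,"rx":0,"ry":0,"rz":0,"gripper":0},
])

```text
t: 5.7
eef_pos: [635.2, 67.9, 47.6]
tcp_rot: [-1.571, -0.0, -1.754]
ft_force: [-0.6, 0.4, -0.2]
opening: 0.004
```

>>> jog_arm([
  {"dx":0,"dy":0,"dz":-0.001,"rx":0,"ry":0,"rz":0,"gripper":0},
])

```text
t: 5.8
eef_pos: [635.2, 67.9, 46.6]
tcp_rot: [-1.571, -0.0, -1.754]
ft_force: [-0.6, 0.5, -1.0]
opening: -0.0
```

>>> jog_arm([
  {"dx":0,"dy":0,"dz":-0.001,"rx":0,"ry":0,"rz":0,"gripper":0},
])

```text
t: 5.9
eef_pos: [635.1, 67.9, 45.6]
tcp_rot: [-1.571, -0.0, -1.754]
ft_force: [0.3, 0.4, -0.5]
opening: 0.004
```

>>> jog_arm([
  {"dx":0,"dy":0,"dz":-0.001,"rx":0,"ry":0,"rz":0,"gripper":0},
])

```text
t: 6.0
eef_pos: [635.1, 67.9, 44.6]
tcp_rot: [-1.571, -0.0, -1.754]
ft_force: [-0.1, 0.2, -0.2]
opening: 0.005
```

>>> jog_arm([
  {"dx":0,"dy":0,"dz":-0.001,"rx":0,"ry":0,"rz":0,"gripper":0},
])

```text
t: 6.1
eef_pos: [635.1, 68.0, 43.6]
tcp_rot: [-1.571, -0.0, -1.754]
ft_force: [0.5, 0.4, -0.7]
opening: 0.005
```

>>> jog_arm([
  {"dx":0,"dy":0,"dz":-0.001,"rx":0,"ry":0,"rz":0,"gripper":0},
])

```text
t: 6.2
eef_pos: [635.2, 67.9, 42.6]
tcp_rot: [-1.571, -0.0, -1.754]
ft_force: [-1.3, 0.2, -0.2]
opening: 0.007
```

```bash
python3 - <<'E'
from snap import *
s=env.state(); print(s['t'],s['ft_force'],s['eef_pos'])
im=env.read_camera("scene"); crop(im,270,120,370,215,8,"pics/s7.png")
E
```

```text
6.2 [-1.30696369  0.22738624 -0.21880417] [635.15667023  67.9404944   42.57824039]
```

View pics/s7.png

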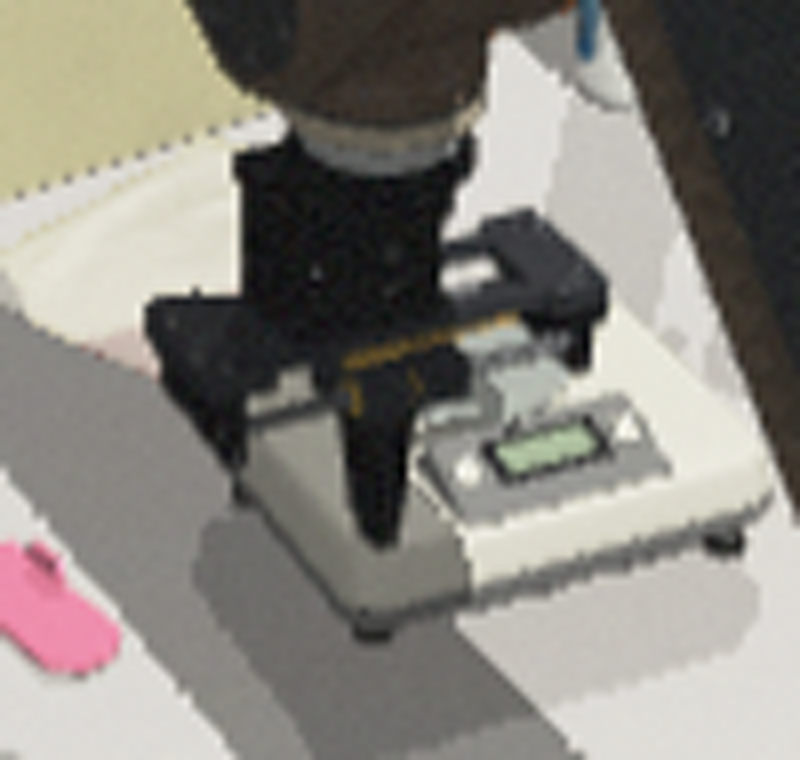

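>>> jog_arm([
  {"dx":0,"dy":0,"dz":-0.001,"rx":0,"ry":0,"rz":0,"gripper":0},
])

```text
t: 6.35
eef_pos: [635.0, 68.1, 41.9]
tcp_rot: [-1.571, 0.0, -1.754]
ft_force: [-4.3, 2.9, 6.2]
opening: 0.001
```

>>> jog_arm([
  {"dx":0,"dy":0,"dz":-0.001,"rx":0,"ry":0,"rz":0,"gripper":0},
])

```text
t: 6.45
eef_pos: [634.7, 68.4, 41.1]
tcp_rot: [-1.572, 0.0, -1.754]
ft_force: [-5.6, 4.4, 8.7]
opening: 0.0
```

>>> jog_arm([
  {"dx":0,"dy":0,"dz":-0.001,"rx":0,"ry":0,"rz":0,"gripper":0},
])

```text
t: 6.55
eef_pos: [634.6, 68.5, 40.2]
tcp_rot: [-1.572, 0.0, -1.754]
ft_force: [-4.8, 3.5, 8.3]
opening: 0.007
```

>>> jog_arm([
  {"dx":0,"dy":0,"dz":-0.001,"rx":0,"ry":0,"rz":0,"gripper":0},
])

```text
t: 6.65
eef_pos: [634.6, 68.6, 39.3]
tcp_rot: [-1.572, 0.0, -1.754]
ft_force: [-4.2, 4.2, 9.2]
opening: 0.006
```

>>> jog_arm([
  {"dx":0,"dy":0,"dz":-0.001,"rx":0,"ry":0,"rz":0,"gripper":0},
])

```text
t: 6.75
eef_pos: [634.6, 68.6, 38.3]
tcp_rot: [-1.572, 0.001, -1.754]
ft_force: [-5.9, 5.2, 9.8]
opening: 0.004
```

>>> jog_arm([
  {"dx":-0.0012,"dy":0.0011,"dz":-0.0005,"rx":0,"ry":0,"rz":0,"gripper":0},
])

```text
t: 6.85
eef_pos: [634.2, 69.2, 37.7]
tcp_rot: [-1.57, 0.0, -1.754]
ft_force: [1.1, -1.3, 3.0]
opening: 0.002
```

>>> jog_arm([
  {"dx":-0.0006,"dy":0.0006,"dz":-0.0005,"rx":0,"ry":0,"rz":0,"gripper":0},
])

```text
t: 6.95
eef_pos: [633.9, 69.5, 37.1]
tcp_rot: [-1.569, -0.0, -1.754]
ft_force: [1.3, -2.1, 2.7]
opening: 0.004
```

>>> jog_arm([
  {"dx":-0.0004,"dy":0.0004,"dz":-0.001,"rx":0,"ry":0,"rz":0,"gripper":0},
])

```text
t: 7.05
eef_pos: [633.4, 70.0, 36.0]
tcp_rot: [-1.57, 0.0, -1.754]
ft_force: [1.6, -1.0, 4.3]
opening: 0.003
```

>>> jog_arm([
  {"dx":-0.0004,"dy":0.0004,"dz":-0.001,"rx":0,"ry":0,"rz":0,"gripper":0},
])

```text
t: 7.15
eef_pos: [632.9, 70.5, 34.8]
tcp_rot: [-1.57, 0.0, -1.754]
ft_force: [1.2, 0.6, 4.3]
opening: 0.001
```

>>> jog_arm([
  {"dx":-0.0002,"dy":0.0002,"dz":-0.0005,"rx":0,"ry":0,"rz":0,"gripper":0},
])

```text
t: 7.25
eef_pos: [632.6, 70.8, 34.2]
tcp_rot: [-1.57, 0.0, -1.754]
ft_force: [1.8, 1.2, 3.9]
opening: 0.005
```

>>> jog_arm([
  {"dx":-0.0002,"dy":0.0002,"dz":-0.0005,"rx":0,"ry":0,"rz":0,"gripper":0},
])

```text
t: 7.35
eef_pos: [632.4, 70.9, 33.7]
tcp_rot: [-1.57, 0.0, -1.754]
ft_force: [2.0, 0.3, 6.2]
opening: 0.003
```

>>> jog_arm([
  {"dx":-0.0002,"dy":0.0002,"dz":-0.0005,"rx":0,"ry":0,"rz":0,"gripper":0},
])

```text
t: 7.45
eef_pos: [632.5, 71.0, 33.5]
tcp_rot: [-1.57, 0.0, -1.754]
ft_force: [1.7, -0.4, 9.9]
opening: 0.005
```

>>> jog_arm([
  {"dx":-0.0002,"dy":0.0002,"dz":-0.0005,"rx":0,"ry":0,"rz":0,"gripper":0},
])

```text
t: 7.55
eef_pos: [632.5, 71.0, 33.4]
tcp_rot: [-1.569, -0.0, -1.754]
ft_force: [0.6, -2.5, 12.2]
opening: 0.006
```

>>> jog_arm([
  {"dx":0.0008,"dy":-0.0008,"dz":-0.0,"rx":0,"ry":0,"rz":0,"gripper":0},
  {"dx":0.0,"dy":-0.0,"dz":0.002,"rx":0,"ry":0,"rz":0,"gripper":0},
  {"dx":0.0008,"dy":-0.0008,"dz":0.002,"rx":0,"ry":0,"rz":0,"gripper":0},
  {"dx":0.0008,"dy":-0.0008,"dz":0.002,"rx":0,"ry":0,"rz":0,"gripper":0},
  {"dx":0.0008,"dy":-0.0008,"dz":0.002,"rx":0,"ry":0,"rz":0,"gripper":0},
  {"dx":0.0004,"dy":-0.0004,"dz":0.002,"rx":0,"ry":0,"rz":0,"gripper":0},
  {"dx":0,"dy":0,"dz":0.01,"rx":0,"ry":0,"rz":0,"gripper":0},
  {"dx":0,"dy":0,"dz":0.03,"rx":0,"ry":0,"rz":0,"gripper":0},
])

```text
t: 8.35
eef_pos: [633.4, 67.6, 80.7]
tcp_rot: [-1.577, -0.001, -1.754]
ft_force: [-0.3, -1.4, 0.2]
opening: 0.004
```

```bash
python3 snap.py w6; python3 - <<'E'
from snap import *
im=env.read_camera("scene"); crop(im,270,120,370,215,8,"pics/s8.png")
E
```

```text
8.35 [633.4  67.6  80.7] [-1.5771e+00 -1.2000e-03 -1.7541e+00] [-0.3 -1.4  0.2] 0.004
```

View pics/w6.png

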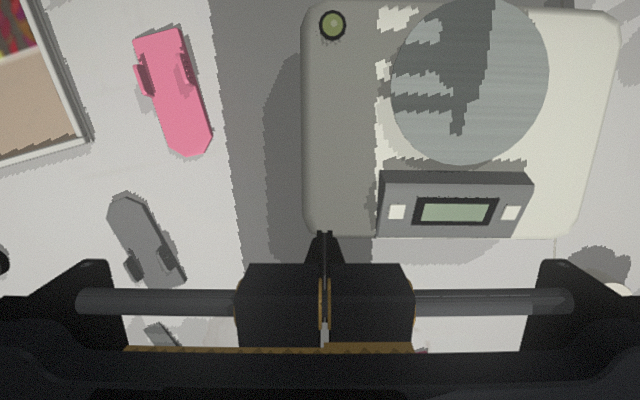

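View pics/s8.png

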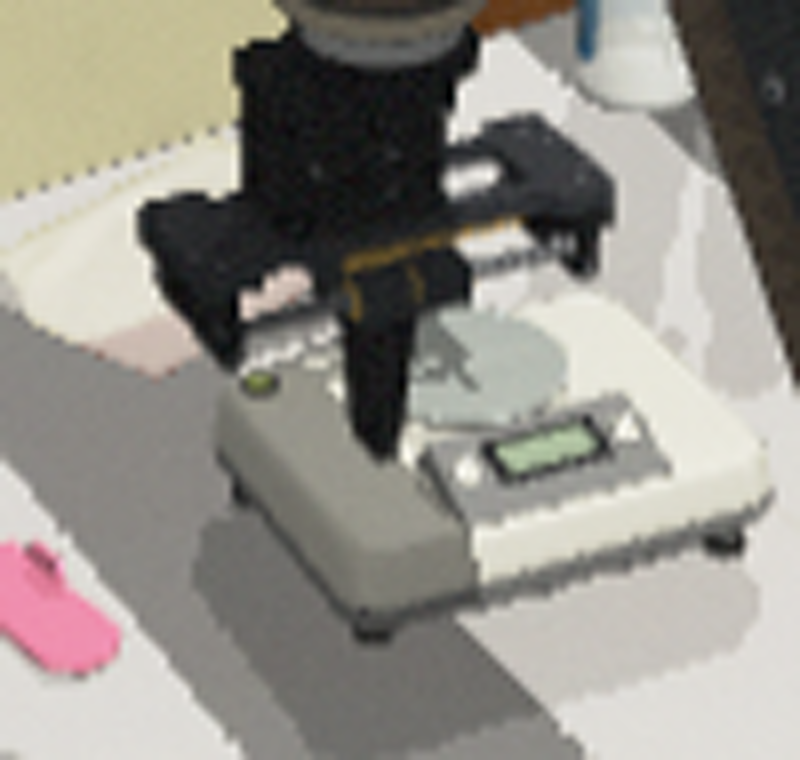

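>>> jog_arm([
  {"dx":-0.012,"dy":0.03,"dz":0.02,"rx":0,"ry":0,"rz":-0.7,"gripper":0.65},
  {"dx":-0.016,"dy":0.036,"dz":0.01,"rx":0,"ry":0,"rz":-0.7,"gripper":0.65},
  {"dx":-0.016,"dy":0.036,"dz":0.0,"rx":0,"ry":0,"rz":-0.7,"gripper":0.65},
  {"dx":-0.016,"dy":0.036,"dz":0.0,"rx":0,"ry":0,"rz":-0.7,"gripper":0.65},
  {"dx":-0.016,"dy":0.036,"dz":0.0,"rx":0,"ry":0,"rz":-0.7,"gripper":0.65},
  {"dx":-0.016,"dy":0.036,"dz":0.0,"rx":0,"ry":0,"rz":-0.7,"gripper":0.65},
  {"dx":-0.016,"dy":0.036,"dz":-0.01,"rx":0,"ry":0,"rz":-0.7,"gripper":0.65},
  {"dx":-0.016,"dy":0.036,"dz":-0.01,"rx":0,"ry":0,"rz":-0.7,"gripper":0.65},
  {"dx":-0.003,"dy":0.004,"dz":-0.01,"rx":0,"ry":0,"rz":-0.4,"gripper":0.65},
  {"dx":0,"dy":0,"dz":0,"rx":0,"ry":0,"rz":0,"gripper":0.65},
  {"dx":0,"dy":0,"dz":0,"rx":0,"ry":0,"rz":0,"gripper":0.65},
])

```text
t: 9.55
eef_pos: [508.5, 352.8, 82.6]
tcp_rot: [-1.571, -0.001, -1.859]
ft_force: [1.0, -0.3, -0.7]
opening: 0.651
```

```bash
python3 snap.py w7; python3 - <<'E'
from snap import *
im,C=load("w7"); crop(im,200,90,460,260,3,"pics/w7a.png")
E
```

```text
9.55 [508.5 352.8  82.6] [-1.5713e+00 -8.0000e-04 -1.8587e+00] [ 1.  -0.3 -0.7] 0.651
```

View pics/w7.png

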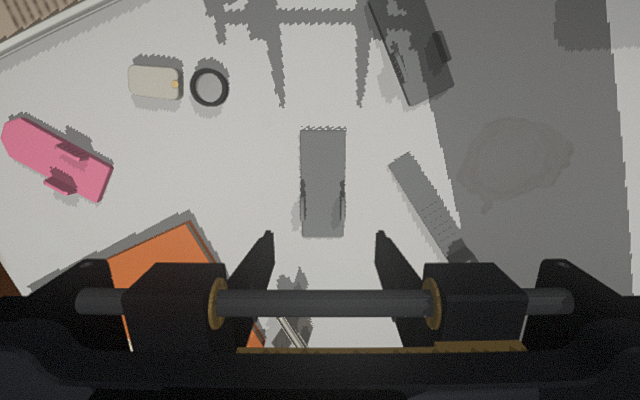

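View pics/w7a.png

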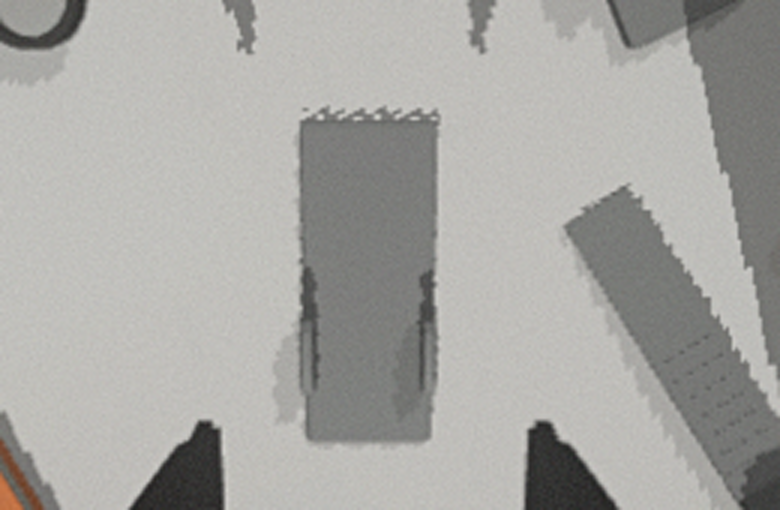

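```bash
python3 - <<'E'
from snap import *
im,C=load("w7")
g=lambda pts:[(200+(x+.5)/3-.5,90+(y+.5)/3-.5) for x,y in pts]
def pose(name,xy,model,z,grasp):
    W=p2w(C,g(xy),z)[:,:2]; M=np.array(model,float)
    mc,wc=M.mean(0),W.mean(0); A=(M-mc); B=(W-wc)
    th=np.arctan2((A[:,0]*B[:,1]-A[:,1]*B[:,0]).sum(),(A*B).sum())
    Rr=np.array([[np.cos(th),-np.sin(th)],[np.sin(th),np.cos(th)]]); o=wc-Rr@mc
    print(name,"origin",o.round(1),"yaw",np.degrees(th).round(1),"res",(W-M@Rr.T-o).round(1).tolist(),"grasp",(o+Rr@grasp).round(1))
pose("thin",[(301,119),(438,119),(431,440),(307,440)],[(40,20),(40,-20),(-60,-20),(-60,20)],[3.5]*4,[-27,0])
W=p2w(C,g([(309,320),(309,390),(426,320),(426,390)]),[18]*4); print(W.round(1), W.mean(0))
pose("wedge",[(565,228),(630,187)],[(61,11),(61,-11)],[1.5]*2,[-54,0])
E
```

```text
thin origin [531.7 346.9] yaw -16.6 res [[0.1, -0.3], [0.3, 0.2], [-0.1, 0.2], [-0.3, -0.1]] grasp [505.8 354.6]
[[521.4 368.2  18. ]
 [500.7 374.7  18. ]
 [511.7 335.6  18. ]
 [490.8 341.4  18. ]] [506.13118589 354.95481406  18.        ]
wedge origin [467.7 259.5] yaw 17.1 res [[-0.1, 0.2], [0.1, -0.2]] grasp [416.1 243.6]
```

>>> jog_arm([
  {"dx":-0.0025,"dy":0.002,"dz":-0.03,"rx":0,"ry":0,"rz":0,"gripper":0.65},
  {"dx":0,"dy":0,"dz":-0.03,"rx":0,"ry":0,"rz":0,"gripper":0.65},
  {"dx":0,"dy":0,"dz":-0.02,"rx":0,"ry":0,"rz":0,"gripper":0.65},
  {"dx":0,"dy":0,"dz":-0.01,"rx":0,"ry":0,"rz":0,"gripper":0.65},
  {"dx":0,"dy":0,"dz":-0.002,"rx":0,"ry":0,"rz":0,"gripper":0.65},
  {"dx":0,"dy":0,"dz":0,"rx":0,"ry":0,"rz":0,"gripper":0.65},
])

```text
t: 10.2
eef_pos: [506.5, 355.4, -8.7]
tcp_rot: [-1.57, 0.0, -1.859]
ft_force: [0.4, -0.0, 0.5]
opening: 0.65
```

```bash
python3 snap.py w8; python3 - <<'E'
from snap import *
im,C=load("w8"); crop(im,200,90,460,260,3,"pics/w8a.png")
E
```

```text
10.2 [506.5 355.4  -8.7] [-1.5703e+00  5.0000e-04 -1.8593e+00] [ 0.4 -0.   0.5] 0.65
```

View pics/w8a.png

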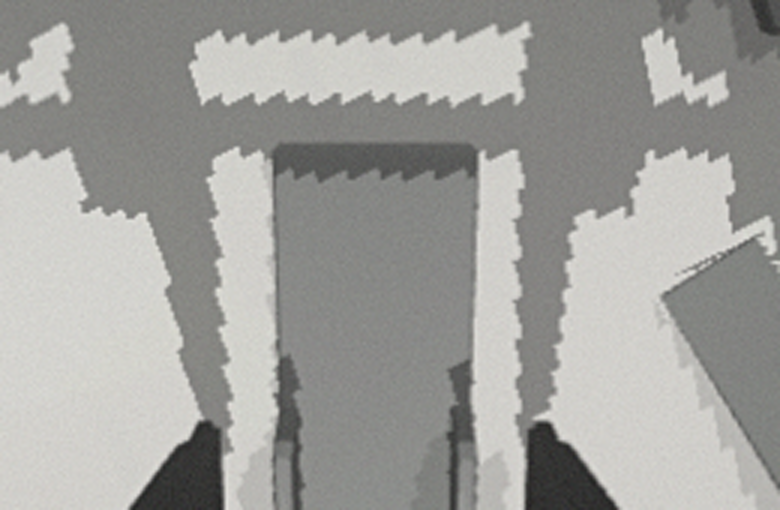

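>>> jog_arm([
  {"dx":0,"dy":0,"dz":-0.003,"rx":0,"ry":0,"rz":0,"gripper":0.65},
  {"dx":0,"dy":0,"dz":-0.003,"rx":0,"ry":0,"rz":0,"gripper":0.65},
  {"dx":0,"dy":0,"dz":0,"rx":0,"ry":0,"rz":0,"gripper":0.65},
])

```text
t: 10.55
eef_pos: [505.8, 355.6, -15.4]
tcp_rot: [-1.571, -0.0, -1.859]
ft_force: [-0.7, 0.5, -0.3]
opening: 0.653
```

>>> jog_arm([
  {"dx":0,"dy":0,"dz":0,"rx":0,"ry":0,"rz":0,"gripper":0.3},
  {"dx":0,"dy":0,"dz":0,"rx":0,"ry":0,"rz":0,"gripper":0.3},
  {"dx":0,"dy":0,"dz":0,"rx":0,"ry":0,"rz":0,"gripper":0.3},
  {"dx":0,"dy":0,"dz":0,"rx":0,"ry":0,"rz":0,"gripper":0.3},
])

```text
t: 10.95
eef_pos: [505.9, 355.7, -15.3]
tcp_rot: [-1.571, -0.0, -1.859]
ft_force: [0.3, -0.6, 0.8]
opening: 0.413
```

>>> jog_arm([
  {"dx":0,"dy":0,"dz":0.01,"rx":0,"ry":0,"rz":0,"gripper":0.3},
  {"dx":0,"dy":-0.005,"dz":0.03,"rx":0,"ry":0,"rz":0,"gripper":0.3},
  {"dx":0.003,"dy":-0.03,"dz":0.005,"rx":0,"ry":0,"rz":0.7,"gripper":0.3},
  {"dx":0.003,"dy":-0.034,"dz":0,"rx":0,"ry":0,"rz":0.7,"gripper":0.3},
  {"dx":0.003,"dy":-0.034,"dz":0,"rx":0,"ry":0,"rz":0.7,"gripper":0.3},
  {"dx":0.003,"dy":-0.034,"dz":0,"rx":0,"ry":0,"rz":1,"gripper":0.3},
  {"dx":0.003,"dy":-0.034,"dz":0,"rx":0,"ry":0,"rz":1,"gripper":0.3},
  {"dx":0.003,"dy":-0.034,"dz":0,"rx":0,"ry":0,"rz":1,"gripper":0.3},
  {"dx":0.003,"dy":-0.034,"dz":0,"rx":0,"ry":0,"rz":1,"gripper":0.3},
  {"dx":0.003,"dy":-0.029,"dz":0,"rx":0,"ry":0,"rz":0,"gripper":0.3},
  {"dx":0,"dy":0,"dz":0,"rx":0,"ry":0,"rz":0,"gripper":0.3},
  {"dx":0,"dy":0,"dz":0,"rx":0,"ry":0,"rz":0,"gripper":0.3},
])

```text
t: 12.15
eef_pos: [530.1, 87.3, 30.2]
tcp_rot: [-1.57, 0.0, -1.754]
ft_force: [-0.2, -0.1, 0.0]
opening: 0.417
```

```bash
python3 snap.py w9
```

```text
12.15 [530.1  87.3  30.2] [-1.5703e+00  1.0000e-04 -1.7537e+00] [-0.2 -0.1  0. ] 0.417
```

View pics/w9.png

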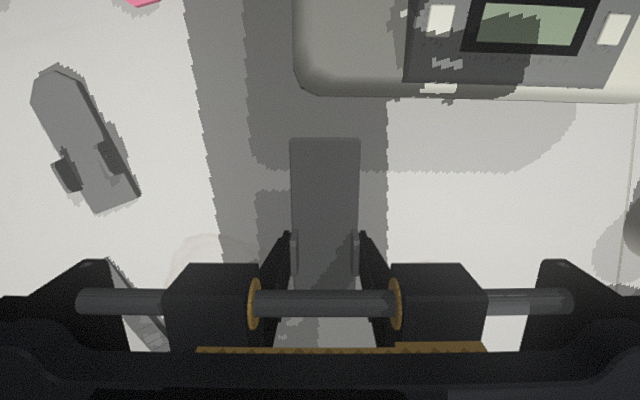

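```bash
python3 - <<'E'
from snap import *
im,C=load("w9")
x,y,a=682.4,-32.4,-.18356
R=np.array([[np.cos(a),-np.sin(a)],[np.sin(a),np.cos(a)]])
f=4
big=cv2.resize(im[60:200,240:440],None,fx=f,fy=f,interpolation=cv2.INTER_CUBIC)
def poly(M,c,cl=True):
    p=w2p(C,[list(R@m[:2]+[x,y])+[m[2]] for m in np.array(M,float)]); cv2.polylines(big,[np.int32((p-[240,60]+.5)*f)],cl,c,1)
for z,c in((22,(0,0,255)),(62,(255,0,0))): poly([[0,108,z],[-83,108,z],[-83,-60,z]],c,False)
poly([[-65+10*np.cos(t),90+10*np.sin(t),9] for t in np.linspace(0,6.28,30)],(0,255,0))
cv2.imwrite("pics/w9a.png",np.clip(big[:,:,::-1].astype(float)*1.4,0,255))
E
```

```text
[ WARN:0@0.273] global loadsave.cpp:1063 imwrite_ Unsupported depth image for selected encoder is fallbacked to CV_8U.
```

View pics/w9a.png

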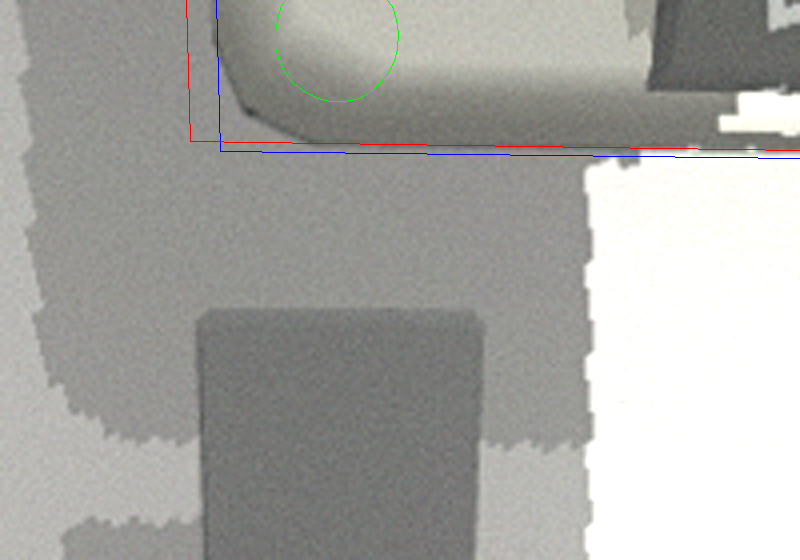

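>>> jog_arm([
  {"dx":0,"dy":0,"dz":-0.02,"rx":0,"ry":0,"rz":0,"gripper":0.3},
  {"dx":0,"dy":0,"dz":-0.015,"rx":0,"ry":0,"rz":0,"gripper":0.3},
  {"dx":0,"dy":0,"dz":-0.008,"rx":0,"ry":0,"rz":0,"gripper":0.3},
  {"dx":0,"dy":0,"dz":-0.001,"rx":0,"ry":0,"rz":0,"gripper":0.3},
  {"dx":0.006,"dy":-0.0011,"dz":0,"rx":0,"ry":0,"rz":0,"gripper":0.3},
  {"dx":0.01,"dy":-0.0019,"dz":0,"rx":0,"ry":0,"rz":0,"gripper":0.3},
  {"dx":0.006,"dy":-0.0011,"dz":0,"rx":0,"ry":0,"rz":0,"gripper":0.3},
])

```text
t: 12.9
eef_pos: [553.6, 83.4, -13.6]
tcp_rot: [-1.569, 0.0, -1.752]
ft_force: [0.0, 0.1, 0.3]
opening: 0.417
```

>>> jog_arm([
  {"dx":0.007,"dy":-0.0013,"dz":0,"rx":0,"ry":0,"rz":0,"gripper":0.3},
  {"dx":0.007,"dy":-0.0013,"dz":0,"rx":0,"ry":0,"rz":0,"gripper":0.3},
])

```text
t: 13.1
eef_pos: [566.7, 80.7, -14.1]
tcp_rot: [-1.57, -0.0, -1.752]
ft_force: [0.1, -0.9, -0.7]
opening: 0.417
```

>>> jog_arm([
  {"dx":0.007,"dy":-0.0013,"dz":0,"rx":0,"ry":0,"rz":0,"gripper":0.3},
  {"dx":0.007,"dy":-0.0013,"dz":0,"rx":0,"ry":0,"rz":0,"gripper":0.3},
])

```text
t: 13.3
eef_pos: [580.5, 78.2, -14.3]
tcp_rot: [-1.571, -0.0, -1.752]
ft_force: [-0.8, -1.1, -1.1]
opening: 0.42
```

>>> jog_arm([
  {"dx":0.007,"dy":-0.0013,"dz":0,"rx":0,"ry":0,"rz":0,"gripper":0.3},
  {"dx":0.006,"dy":-0.0011,"dz":0,"rx":0,"ry":0,"rz":0,"gripper":0.3},
])

```text
t: 13.5
eef_pos: [593.5, 75.8, -14.4]
tcp_rot: [-1.571, -0.0, -1.752]
ft_force: [-0.9, 0.1, -0.2]
opening: 0.423
```

>>> jog_arm([
  {"dx":0.004,"dy":-0.0008,"dz":0,"rx":0,"ry":0,"rz":0,"gripper":0.3},
  {"dx":0,"dy":0,"dz":-0.001,"rx":0,"ry":0,"rz":0,"gripper":0.3},
  {"dx":0,"dy":0,"dz":0,"rx":0,"ry":0,"rz":0,"gripper":0.3},
])

```text
t: 13.8
eef_pos: [597.0, 75.1, -15.3]
tcp_rot: [-1.57, -0.0, -1.752]
ft_force: [0.4, -0.2, -0.7]
opening: 0.418
```

```bash
python3 snap.py w10; python3 - <<'E'
from snap import *
im=env.read_camera("scene"); crop(im,270,120,370,215,8,"pics/s10.png")
E
```

```text
13.8 [597.   75.1 -15.3] [-1.5703 -0.     -1.7521] [ 0.4 -0.2 -0.7] 0.418
```

View pics/w10.png

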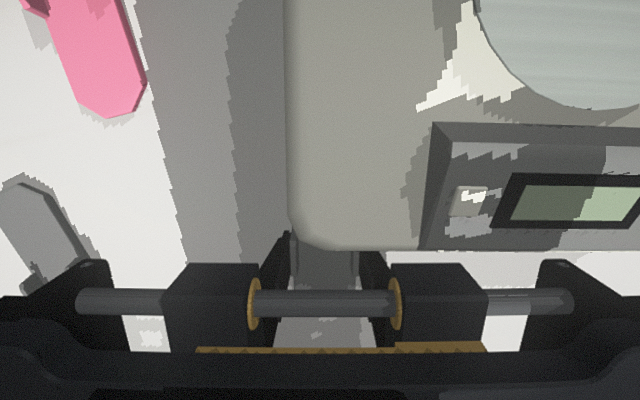

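View pics/s10.png

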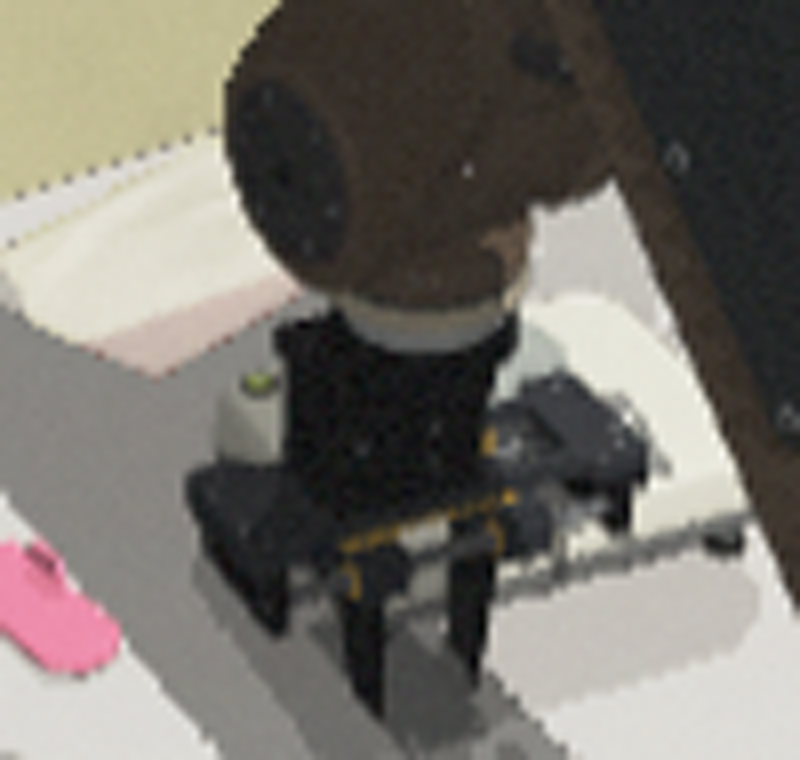

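>>> jog_arm([
  {"dx":0,"dy":0,"dz":0,"rx":0,"ry":0,"rz":0,"gripper":0.55},
  {"dx":0,"dy":0,"dz":0,"rx":0,"ry":0,"rz":0,"gripper":0.55},
  {"dx":0,"dy":0,"dz":0.008,"rx":0,"ry":0,"rz":0,"gripper":0.55},
  {"dx":-0.02,"dy":0.004,"dz":0.035,"rx":0,"ry":0,"rz":0,"gripper":0.55},
  {"dx":-0.03,"dy":0.006,"dz":0.035,"rx":0,"ry":0,"rz":0,"gripper":0.55},
  {"dx":0,"dy":0,"dz":0,"rx":0,"ry":0,"rz":0,"gripper":0.55},
])

```text
t: 14.5
eef_pos: [545.6, 85.8, 66.7]
tcp_rot: [-1.567, 0.001, -1.751]
ft_force: [0.4, 0.2, -1.1]
opening: 0.55
```

```bash
python3 snap.py w11; python3 - <<'E'
from snap import *
im,C=load("w11")
x,y,a=682.4,-32.4,-.18356
R=np.array([[np.cos(a),-np.sin(a)],[np.sin(a),np.cos(a)]])
f=4
x0,y0=220,90
big=cv2.resize(im[y0:y0+150,x0:x0+200],None,fx=f,fy=f,interpolation=cv2.INTER_CUBIC)
def poly(M,c,cl=True):
    p=w2p(C,[list(R@m[:2]+[x,y])+[m[2]] for m in np.array(M,float)]); cv2.polylines(big,[np.int32((p-[x0,y0]+.5)*f)],cl,c,1)
poly([[0,108,22],[-83,108,22],[-83,-60,22]],(0,0,255),False)
o=np.array([-75,90]); 
poly([[o[0]+40,o[1]+20,3.5],[o[0]+40,o[1]-20,3.5],[o[0]-60,o[1]-20,3.5],[o[0]-60,o[1]+20,3.5]],(0,255,0))
cv2.imwrite("pics/w11a.png",big[:,:,::-1])
E
```

```text
14.5 [545.6  85.8  66.7] [-1.5674e+00  7.0000e-04 -1.7513e+00] [ 0.4  0.2 -1.1] 0.55
```

View pics/w11a.png

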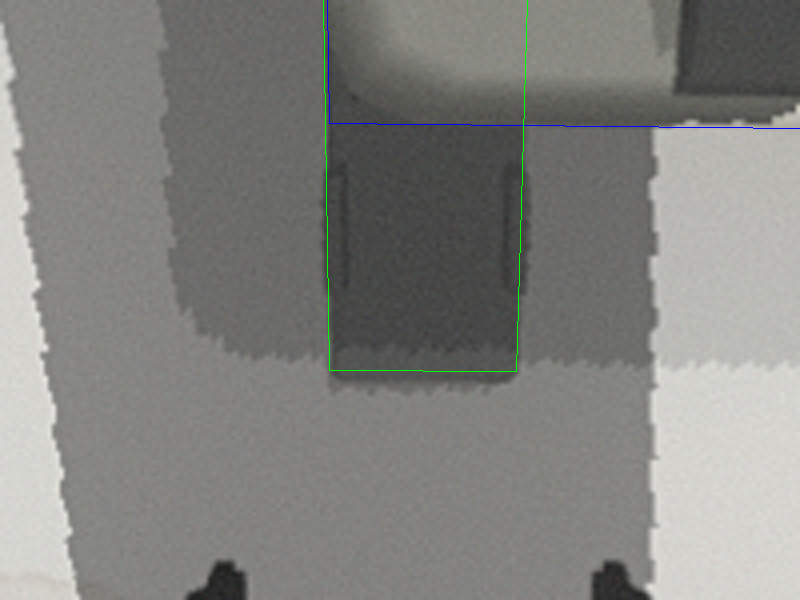

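>>> jog_arm([
  {"dx":-0.024,"dy":0.03,"dz":0.012,"rx":0,"ry":0,"rz":5,"gripper":0.55},
  {"dx":-0.024,"dy":0.032,"dz":0.012,"rx":0,"ry":0,"rz":5.5,"gripper":0.55},
  {"dx":-0.025,"dy":0.032,"dz":0.006,"rx":0,"ry":0,"rz":5.5,"gripper":0.55},
  {"dx":-0.025,"dy":0.032,"dz":0,"rx":0,"ry":0,"rz":5.5,"gripper":0.55},
  {"dx":-0.025,"dy":0.03,"dz":0,"rx":0,"ry":0,"rz":5.5,"gripper":0.55},
  {"dx":0,"dy":0,"dz":0,"rx":0,"ry":0,"rz":0,"gripper":0.55},
  {"dx":0,"dy":0,"dz":0,"rx":0,"ry":0,"rz":0,"gripper":0.55},
])

```text
t: 15.25
eef_pos: [424.1, 241.7, 92.3]
tcp_rot: [-1.571, -0.0, -1.28]
ft_force: [-0.2, 0.0, 0.5]
opening: 0.551
```

```bash
python3 snap.py w12; python3 - <<'E'
from snap import *
im,C=load("w12"); crop(im,220,90,420,260,4,"pics/w12a.png")
E
```

```text
15.25 [424.1 241.7  92.3] [-1.571e+00 -2.000e-04 -1.280e+00] [-0.2  0.   0.5] 0.551
```

View pics/w12a.png

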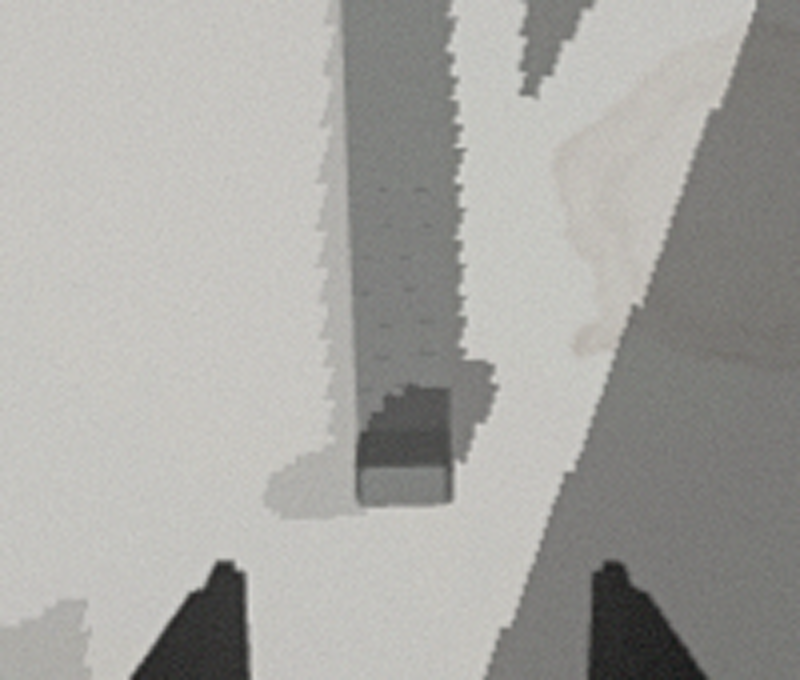

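```bash
python3 - <<'E'
from snap import *
im,C=load("w12")
g=lambda pts:[(220+(x+.5)/4-.5,90+(y+.5)/4-.5) for x,y in pts]
W=p2w(C,g([(360,466),(449,466),(449,503),(360,503),(405,485)]),[24]*5); print(W.round(1))
L=p2w(C,g([(344,20),(350,240)]),[3.2,6.5]); Rr=p2w(C,g([(448,10),(461,240)]),[0,0])
for q in (L,Rr): d=q[0]-q[1]; print(q.round(1),np.degrees(np.arctan2(d[1],d[0])))
E
```

```text
[[418.1 252.9  24. ]
 [423.8 233.8  24. ]
 [415.4 231.3  24. ]
 [409.6 250.5  24. ]
 [416.6 242.   24. ]]
[[508.5 283.3   3.2]
 [463.3 268.9   6.5]] 17.623616133777908
[[517.1 262.2   0. ]
 [469.7 244.5   0. ]] 20.48764736841046
```

>>> jog_arm([
  {"dx":-0.0077,"dy":0.0009,"dz":-0.03,"rx":0,"ry":0,"rz":0.4,"gripper":0.55},
  {"dx":0,"dy":0,"dz":-0.035,"rx":0,"ry":0,"rz":0,"gripper":0.55},
  {"dx":0,"dy":0,"dz":-0.025,"rx":0,"ry":0,"rz":0,"gripper":0.55},
  {"dx":0,"dy":0,"dz":-0.01,"rx":0,"ry":0,"rz":0,"gripper":0.55},
  {"dx":0,"dy":0,"dz":-0.005,"rx":0,"ry":0,"rz":0,"gripper":0.55},
  {"dx":0,"dy":0,"dz":0,"rx":0,"ry":0,"rz":0,"gripper":0.55},
])

```text
t: 15.9
eef_pos: [416.7, 241.7, -12.3]
tcp_rot: [-1.571, -0.0, -1.275]
ft_force: [-0.4, -0.1, 0.4]
opening: 0.554
```

```bash
python3 snap.py w13; python3 - <<'E'
from snap import *
im,C=load("w13"); crop(im,220,90,420,260,4,"pics/w13a.png")
E
```

```text
15.9 [416.7 241.7 -12.3] [-1.5709e+00 -1.0000e-04 -1.2751e+00] [-0.4 -0.1  0.4] 0.554
```

View pics/w13a.png

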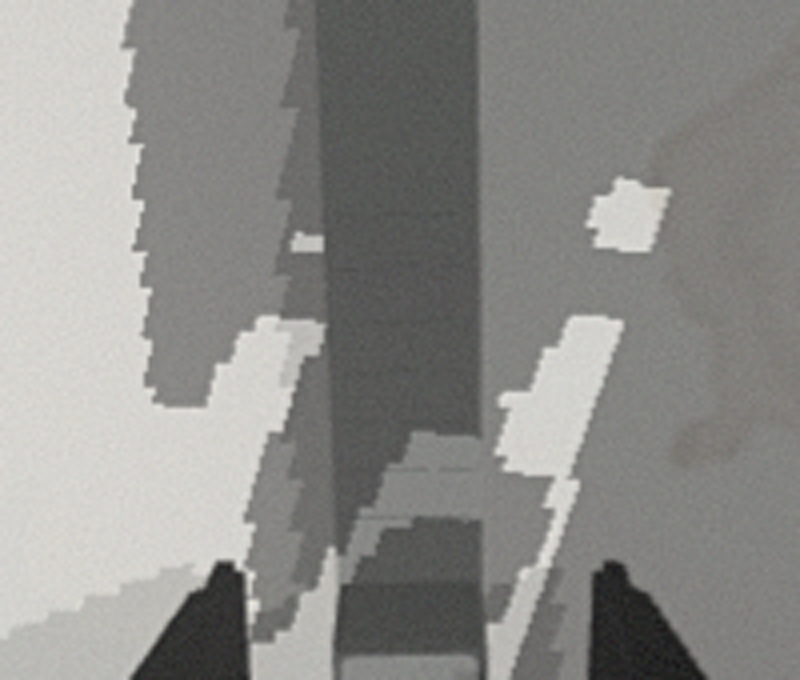

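>>> jog_arm([
  {"dx":0,"dy":0.001,"dz":-0.003,"rx":0,"ry":0,"rz":0,"gripper":0.55},
  {"dx":0,"dy":0,"dz":0,"rx":0,"ry":0,"rz":0,"gripper":0.1},
  {"dx":0,"dy":0,"dz":0,"rx":0,"ry":0,"rz":0,"gripper":0.1},
  {"dx":0,"dy":0,"dz":0,"rx":0,"ry":0,"rz":0,"gripper":0.1},
  {"dx":0,"dy":0,"dz":0,"rx":0,"ry":0,"rz":0,"gripper":0.1},
  {"dx":0,"dy":0,"dz":0,"rx":0,"ry":0,"rz":0,"gripper":0.1},
])

```text
t: 16.55
eef_pos: [416.2, 243.1, -15.2]
tcp_rot: [-1.571, -0.0, -1.274]
ft_force: [-0.3, 0.6, 2.4]
opening: 0.23
```

>>> jog_arm([
  {"dx":0,"dy":0,"dz":0.012,"rx":0,"ry":0,"rz":0,"gripper":0.1},
  {"dx":0,"dy":0,"dz":0.025,"rx":0,"ry":0,"rz":0,"gripper":0.1},
  {"dx":0.01,"dy":-0.028,"dz":0,"rx":0,"ry":0,"rz":-5.4,"gripper":0.1},
  {"dx":0.01,"dy":-0.029,"dz":0,"rx":0,"ry":0,"rz":-5.5,"gripper":0.1},
  {"dx":0.01,"dy":-0.029,"dz":0,"rx":0,"ry":0,"rz":-5.5,"gripper":0.1},
  {"dx":0.01,"dy":-0.029,"dz":0,"rx":0,"ry":0,"rz":-5.5,"gripper":0.1},
  {"dx":0.0115,"dy":-0.029,"dz":0,"rx":0,"ry":0,"rz":-5.5,"gripper":0.1},
  {"dx":0,"dy":0,"dz":-0.01,"rx":0,"ry":0,"rz":0,"gripper":0.1},
  {"dx":0,"dy":0,"dz":0,"rx":0,"ry":0,"rz":0,"gripper":0.1},
  {"dx":0,"dy":0,"dz":0,"rx":0,"ry":0,"rz":0,"gripper":0.1},
])

```text
t: 17.55
eef_pos: [467.1, 99.6, 11.8]
tcp_rot: [-1.572, -0.0, -1.751]
ft_force: [-0.7, 0.8, 0.1]
opening: 0.231
```

```bash
python3 snap.py w14; python3 - <<'E'
from snap import *
im,C=load("w14"); crop(im,220,40,420,240,4,"pics/w14a.png")
E
```

```text
17.55 [467.1  99.6  11.8] [-1.5716e+00 -3.0000e-04 -1.7506e+00] [-0.7  0.8  0.1] 0.231
```

View pics/w14a.png

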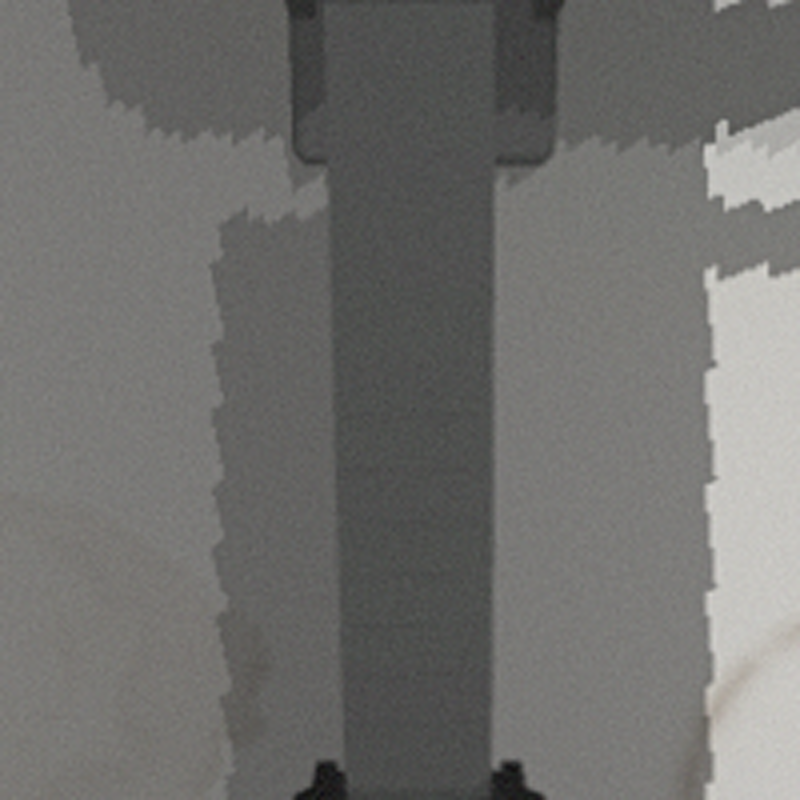

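>>> jog_arm([
  {"dx":0,"dy":-0.001,"dz":-0.01,"rx":0,"ry":0,"rz":-0.6,"gripper":0.1},
  {"dx":0,"dy":0,"dz":-0.009,"rx":0,"ry":0,"rz":0,"gripper":0.1},
  {"dx":0,"dy":0,"dz":-0.003,"rx":0,"ry":0,"rz":0,"gripper":0.1},
  {"dx":0,"dy":0,"dz":0,"rx":0,"ry":0,"rz":0,"gripper":0.1},
])

```text
t: 18.0
eef_pos: [467.2, 98.2, -11.1]
tcp_rot: [-1.572, -0.0, -1.762]
ft_force: [-0.1, -0.0, -0.2]
opening: 0.23
```

>>> jog_arm([
  {"dx":0,"dy":0,"dz":-0.001,"rx":0,"ry":0,"rz":0,"gripper":0.1},
])

```text
t: 18.1
eef_pos: [467.6, 98.1, -11.5]
tcp_rot: [-1.571, -0.0, -1.762]
ft_force: [0.4, 0.1, 0.1]
opening: 0.226
```

>>> jog_arm([
  {"dx":0,"dy":0,"dz":-0.0005,"rx":0,"ry":0,"rz":0,"gripper":0.1},
])

```text
t: 18.2
eef_pos: [467.7, 98.1, -11.8]
tcp_rot: [-1.571, -0.0, -1.763]
ft_force: [0.2, -0.1, -0.4]
opening: 0.229
```

```bash
python3 snap.py w15; python3 - <<'E'
from snap import *
im,C=load("w15"); crop(im,220,40,420,240,4,"pics/w15a.png"); print(env.state()['moment'])
E
```

```text
18.2 [467.7  98.1 -11.8] [-1.5706 -0.     -1.7626] [ 0.2 -0.1 -0.4] 0.229
[0.10431095 0.02667581 0.02202861]
```

View pics/w15a.png

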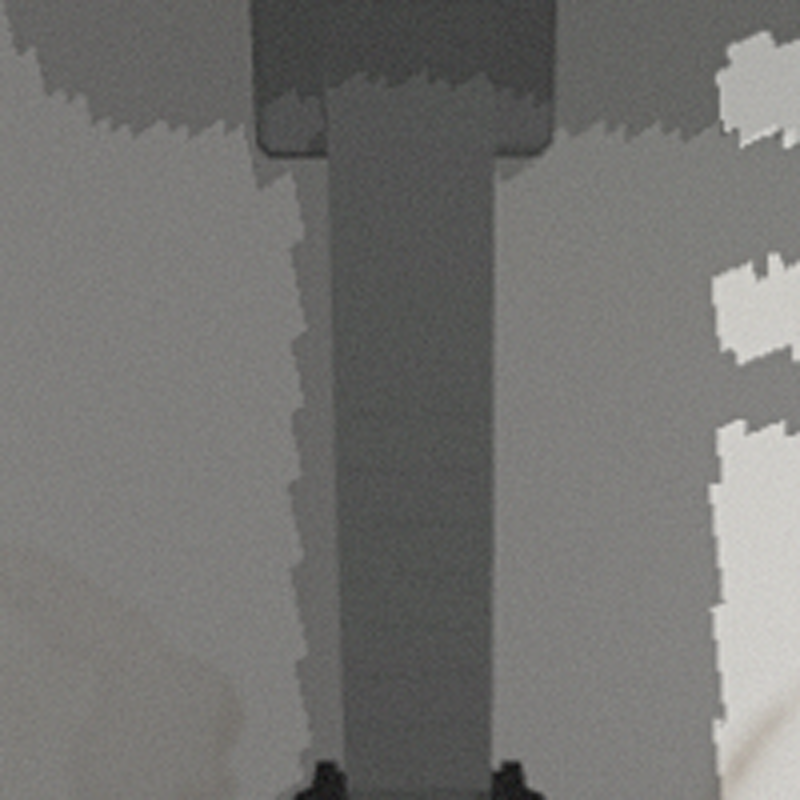

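>>> jog_arm([
  {"dx":0.005,"dy":-0.0008,"dz":0,"rx":0,"ry":0,"rz":0,"gripper":0.1},
  {"dx":0.0098,"dy":-0.0016,"dz":0,"rx":0,"ry":0,"rz":0,"gripper":0.1},
  {"dx":0.0098,"dy":-0.0017,"dz":0,"rx":0,"ry":0,"rz":0,"gripper":0.1},
  {"dx":0.005,"dy":-0.0009,"dz":0,"rx":0,"ry":0,"rz":0,"gripper":0.1},
])

```text
t: 18.65
eef_pos: [498.9, 92.8, -11.8]
tcp_rot: [-1.57, 0.0, -1.763]
ft_force: [0.0, 0.4, -0.2]
opening: 0.226
```

>>> jog_arm([
  {"dx":0.008,"dy":-0.0014,"dz":0,"rx":0,"ry":0,"rz":0,"gripper":0.1},
  {"dx":0.008,"dy":-0.0014,"dz":0,"rx":0,"ry":0,"rz":0,"gripper":0.1},
])

```text
t: 18.85
eef_pos: [513.8, 90.1, -11.8]
tcp_rot: [-1.571, -0.0, -1.763]
ft_force: [-0.4, 1.4, 2.2]
opening: 0.228
```

```bash
python3 snap.py w16; python3 - <<'E'
from snap import *
im,C=load("w16"); crop(im,220,40,420,240,4,"pics/w16a.png"); print(env.state()['moment'])
E
```

```text
18.85 [513.8  90.1 -11.8] [-1.5710e+00 -1.0000e-04 -1.7627e+00] [-0.4  1.4  2.2] 0.228
[ 0.05173752  0.04149885 -0.04921585]
```

View pics/w16a.png

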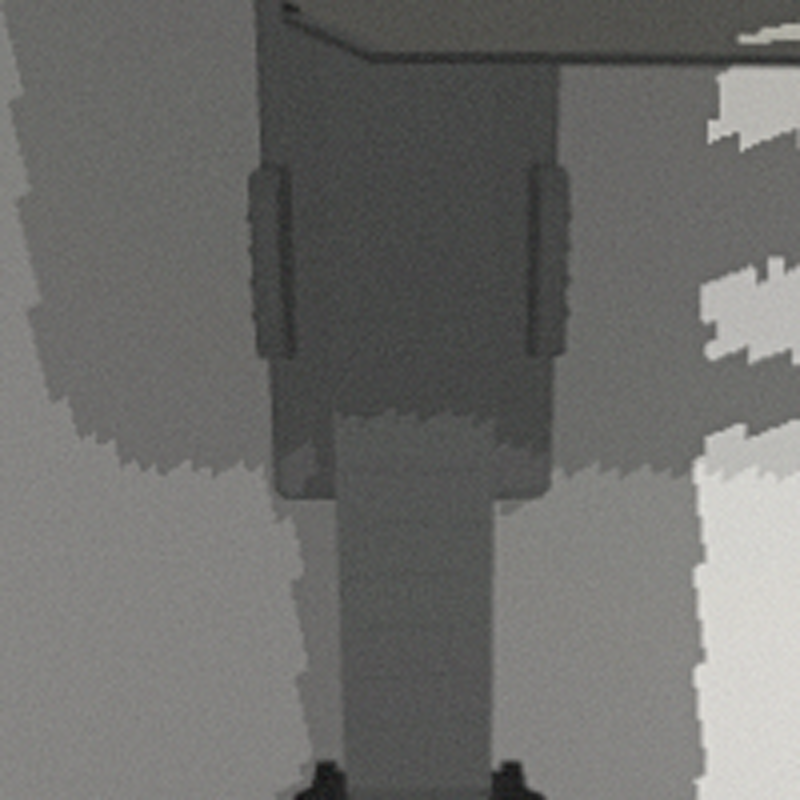

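>>> jog_arm([
  {"dx":0.007,"dy":-0.0012,"dz":0,"rx":0,"ry":0,"rz":0,"gripper":0.1},
  {"dx":0.007,"dy":-0.0013,"dz":0,"rx":0,"ry":0,"rz":0,"gripper":0.1},
  {"dx":0.006,"dy":-0.0011,"dz":0,"rx":0,"ry":0,"rz":0,"gripper":0.1},
])

```text
t: 19.2
eef_pos: [533.8, 86.6, -11.8]
tcp_rot: [-1.571, -0.0, -1.763]
ft_force: [-1.7, -0.1, 2.4]
opening: 0.228
```

>>> jog_arm([
  {"dx":0.004,"dy":-0.0007,"dz":0,"rx":0,"ry":0,"rz":0,"gripper":0.1},
])

```text
t: 19.3
eef_pos: [537.8, 85.9, -11.8]
tcp_rot: [-1.571, -0.0, -1.763]
ft_force: [-2.8, 0.1, 5.0]
opening: 0.23
```

>>> jog_arm([
  {"dx":0.002,"dy":-0.0004,"dz":0,"rx":0,"ry":0,"rz":0,"gripper":0.1},
])

```text
t: 19.4
eef_pos: [539.5, 85.5, -11.8]
tcp_rot: [-1.571, -0.0, -1.763]
ft_force: [-3.2, 0.8, 5.6]
opening: 0.229
```

>>> jog_arm([
  {"dx":0.002,"dy":-0.0004,"dz":0,"rx":0,"ry":0,"rz":0,"gripper":0.1},
])

```text
t: 19.5
eef_pos: [541.1, 85.1, -11.8]
tcp_rot: [-1.571, -0.0, -1.763]
ft_force: [-2.8, -0.1, 5.1]
opening: 0.234
```

>>> jog_arm([
  {"dx":0,"dy":0,"dz":0.0005,"rx":0,"ry":0,"rz":0,"gripper":0.1},
])

```text
t: 19.6
eef_pos: [541.4, 85.1, -11.4]
tcp_rot: [-1.571, -0.0, -1.763]
ft_force: [0.3, -0.4, -0.7]
opening: 0.229
```

>>> jog_arm([
  {"dx":0.001,"dy":-0.0002,"dz":0,"rx":0,"ry":0,"rz":0,"gripper":0.1},
])

```text
t: 19.7
eef_pos: [542.3, 84.9, -11.4]
tcp_rot: [-1.571, -0.0, -1.763]
ft_force: [0.2, 0.1, 0.2]
opening: 0.226
```

>>> jog_arm([
  {"dx":0.001,"dy":-0.0002,"dz":0,"rx":0,"ry":0,"rz":0,"gripper":0.1},
])

```text
t: 19.8
eef_pos: [543.3, 84.7, -11.5]
tcp_rot: [-1.571, -0.0, -1.763]
ft_force: [-0.1, 0.1, -0.7]
opening: 0.228
```

>>> jog_arm([
  {"dx":0.001,"dy":-0.0002,"dz":-0.0002,"rx":0,"ry":0,"rz":0,"gripper":0.1},
])

```text
t: 19.9
eef_pos: [544.4, 84.5, -11.6]
tcp_rot: [-1.571, -0.0, -1.763]
ft_force: [-0.7, 0.3, -0.4]
opening: 0.227
```

>>> jog_arm([
  {"dx":0.0015,"dy":-0.0003,"dz":0,"rx":0,"ry":0,"rz":0,"gripper":0.1},
])

```text
t: 20.0
eef_pos: [545.8, 84.2, -11.6]
tcp_rot: [-1.571, -0.0, -1.763]
ft_force: [-0.9, -0.0, -0.8]
opening: 0.226
```

>>> jog_arm([
  {"dx":0.0015,"dy":-0.0003,"dz":0,"rx":0,"ry":0,"rz":0,"gripper":0.1},
])

```text
t: 20.1
eef_pos: [547.4, 83.9, -11.6]
tcp_rot: [-1.571, -0.0, -1.763]
ft_force: [0.6, 0.4, -0.3]
opening: 0.231
```

>>> jog_arm([
  {"dx":0.0015,"dy":-0.0003,"dz":0,"rx":0,"ry":0,"rz":0,"gripper":0.1},
])

```text
t: 20.2
eef_pos: [548.9, 83.6, -11.5]
tcp_rot: [-1.571, -0.0, -1.763]
ft_force: [0.2, -0.3, -1.4]
opening: 0.231
```

>>> jog_arm([
  {"dx":0.001,"dy":-0.0002,"dz":0,"rx":0,"ry":0,"rz":0,"gripper":0.1},
])

```text
t: 20.3
eef_pos: [549.9, 83.4, -11.6]
tcp_rot: [-1.571, -0.0, -1.763]
ft_force: [-0.1, -0.3, -0.9]
opening: 0.228
```

>>> jog_arm([
  {"dx":0.001,"dy":-0.0002,"dz":0,"rx":0,"ry":0,"rz":0,"gripper":0.1},
])

```text
t: 20.4
eef_pos: [550.8, 83.2, -11.6]
tcp_rot: [-1.571, -0.0, -1.763]
ft_force: [-0.4, -0.2, -0.5]
opening: 0.226
```

>>> jog_arm([
  {"dx":0.001,"dy":-0.0002,"dz":0,"rx":0,"ry":0,"rz":0,"gripper":0.1},
])

```text
t: 20.5
eef_pos: [551.8, 83.0, -11.5]
tcp_rot: [-1.571, -0.0, -1.763]
ft_force: [0.2, 0.5, 0.3]
opening: 0.229
```

>>> jog_arm([
  {"dx":0.001,"dy":-0.0002,"dz":0,"rx":0,"ry":0,"rz":0,"gripper":0.1},
])

```text
t: 20.6
eef_pos: [552.8, 82.8, -11.5]
tcp_rot: [-1.571, -0.0, -1.763]
ft_force: [0.2, 0.9, -1.0]
opening: 0.228
```

>>> jog_arm([
  {"dx":0.001,"dy":-0.0002,"dz":0,"rx":0,"ry":0,"rz":0,"gripper":0.1},
])

```text
t: 20.7
eef_pos: [553.8, 82.6, -11.5]
tcp_rot: [-1.571, -0.0, -1.763]
ft_force: [0.5, -0.1, 0.1]
opening: 0.232
```

>>> jog_arm([
  {"dx":0.001,"dy":-0.0002,"dz":0,"rx":0,"ry":0,"rz":0,"gripper":0.1},
])

```text
t: 20.8
eef_pos: [554.8, 82.4, -11.5]
tcp_rot: [-1.571, -0.0, -1.763]
ft_force: [-0.8, -0.1, -0.7]
opening: 0.226
```

>>> jog_arm([
  {"dx":0.001,"dy":-0.0002,"dz":0,"rx":0,"ry":0,"rz":0,"gripper":0.1},
])

```text
t: 20.9
eef_pos: [555.8, 82.2, -11.5]
tcp_rot: [-1.571, -0.0, -1.763]
ft_force: [-0.4, 0.5, -0.1]
opening: 0.227
```

>>> jog_arm([
  {"dx":0.001,"dy":-0.0002,"dz":0,"rx":0,"ry":0,"rz":0,"gripper":0.1},
])

```text
t: 21.0
eef_pos: [556.9, 82.0, -11.5]
tcp_rot: [-1.571, -0.0, -1.763]
ft_force: [0.8, 0.7, -1.4]
opening: 0.229
```

>>> jog_arm([
  {"dx":0.001,"dy":-0.0002,"dz":0,"rx":0,"ry":0,"rz":0,"gripper":0.1},
])

```text
t: 21.1
eef_pos: [557.8, 81.8, -11.5]
tcp_rot: [-1.571, -0.0, -1.763]
ft_force: [0.5, -1.2, -0.9]
opening: 0.231
```

>>> jog_arm([
  {"dx":0.001,"dy":-0.0002,"dz":0,"rx":0,"ry":0,"rz":0,"gripper":0.1},
])

```text
t: 21.2
eef_pos: [558.9, 81.6, -11.5]
tcp_rot: [-1.571, -0.0, -1.763]
ft_force: [0.3, -0.0, 0.6]
opening: 0.227
```

>>> jog_arm([
  {"dx":0.001,"dy":-0.0002,"dz":0,"rx":0,"ry":0,"rz":0,"gripper":0.1},
])

```text
t: 21.3
eef_pos: [559.9, 81.4, -11.6]
tcp_rot: [-1.571, -0.0, -1.763]
ft_force: [0.6, -0.0, -0.5]
opening: 0.229
```

```bash
python3 snap.py w17; python3 - <<'E'
from snap import *
im,C=load("w17"); crop(im,220,40,420,260,3.6,"pics/w17a.png"); print(env.state()['moment'])
E
```

```text
21.3 [559.9  81.4 -11.6] [-1.5708e+00 -1.0000e-04 -1.7627e+00] [ 0.6 -0.  -0.5] 0.229
[-0.04125399  0.05853988  0.05508765]
```

View pics/w17a.png

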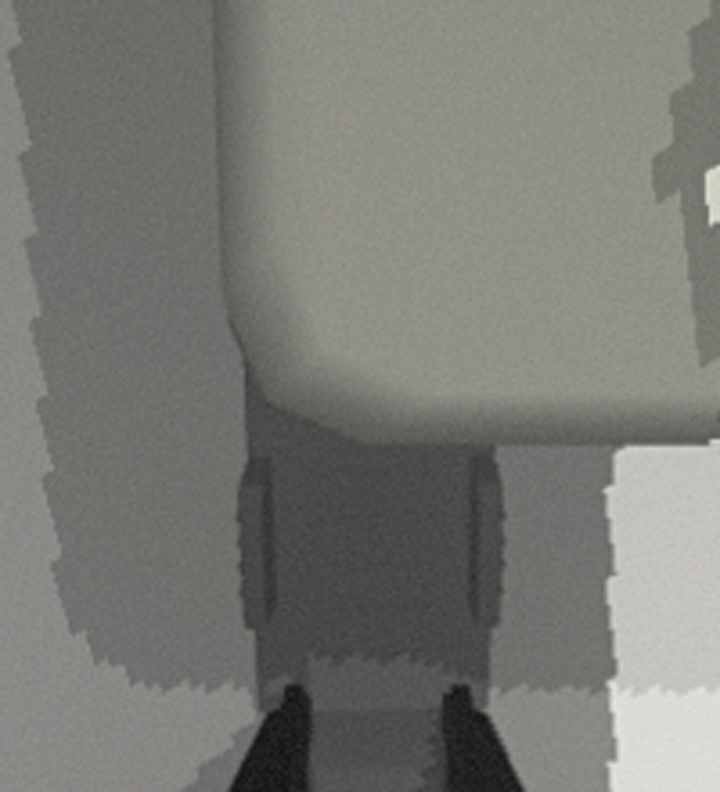

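```bash
python3 - <<'E'
from snap import *
x,y,a=682.4,-32.4,-.18356
R=np.array([[np.cos(a),-np.sin(a)],[np.sin(a),np.cos(a)]])
for n,pts,f,x0,y0 in (("w17",[(258,460),(484,455),(250,628),(487,628)],3.6,220,40),("w11",[(337,165),(515,165),(337,290),(515,290)],4,220,90)):
    im,C=load(n)
    W=p2w(C,[(x0+(u+.5)/f-.5,y0+(v+.5)/f-.5) for u,v in pts],[18]*4)[:,:2]
    print(n,((W-[x,y])@R).round(1).tolist())
E
```

```text
w17 [[-89.4, 106.4], [-88.9, 72.8], [-115.8, 108.7], [-116.1, 71.8]]
w11 [[-91.0, 106.8], [-90.8, 72.5], [-115.2, 107.1], [-115.1, 71.9]]
```

>>> jog_arm([
  {"dx":0.001,"dy":-0.0002,"dz":0,"rx":0,"ry":0,"rz":0,"gripper":0.1},
])

```text
t: 21.45
eef_pos: [560.7, 81.2, -11.6]
tcp_rot: [-1.571, -0.0, -1.763]
ft_force: [-0.4, -0.8, 0.4]
opening: 0.23
```

>>> jog_arm([
  {"dx":0.001,"dy":-0.0002,"dz":0,"rx":0,"ry":0,"rz":0,"gripper":0.1},
])

```text
t: 21.55
eef_pos: [561.8, 81.0, -11.6]
tcp_rot: [-1.571, -0.0, -1.763]
ft_force: [0.3, 0.5, 1.2]
opening: 0.227
```

>>> jog_arm([
  {"dx":0.001,"dy":-0.0002,"dz":0,"rx":0,"ry":0,"rz":0,"gripper":0.1},
])

```text
t: 21.65
eef_pos: [562.8, 80.8, -11.5]
tcp_rot: [-1.571, -0.0, -1.763]
ft_force: [-0.1, 0.9, 0.8]
opening: 0.231
```

>>> jog_arm([
  {"dx":0.001,"dy":-0.0002,"dz":0,"rx":0,"ry":0,"rz":0,"gripper":0.1},
])

```text
t: 21.75
eef_pos: [563.9, 80.6, -11.5]
tcp_rot: [-1.571, -0.0, -1.763]
ft_force: [-0.3, -0.5, -0.7]
opening: 0.229
```

>>> jog_arm([
  {"dx":0.001,"dy":-0.0002,"dz":0,"rx":0,"ry":0,"rz":0,"gripper":0.1},
])

```text
t: 21.85
eef_pos: [564.9, 80.4, -11.6]
tcp_rot: [-1.571, -0.0, -1.763]
ft_force: [-0.1, -0.3, -0.6]
opening: 0.231
```

>>> jog_arm([
  {"dx":0.001,"dy":-0.0002,"dz":0,"rx":0,"ry":0,"rz":0,"gripper":0.1},
])

```text
t: 21.95
eef_pos: [565.9, 80.2, -11.5]
tcp_rot: [-1.571, -0.0, -1.763]
ft_force: [0.3, -0.1, -1.1]
opening: 0.23
```

>>> jog_arm([
  {"dx":0.001,"dy":-0.0002,"dz":0,"rx":0,"ry":0,"rz":0,"gripper":0.1},
])

```text
t: 22.05
eef_pos: [566.9, 80.0, -11.5]
tcp_rot: [-1.571, -0.0, -1.763]
ft_force: [0.5, 0.9, -0.5]
opening: 0.231
```

>>> jog_arm([
  {"dx":0.001,"dy":-0.0002,"dz":0,"rx":0,"ry":0,"rz":0,"gripper":0.1},
])

```text
t: 22.15
eef_pos: [567.8, 79.8, -11.6]
tcp_rot: [-1.571, -0.0, -1.763]
ft_force: [-0.3, 0.2, 0.4]
opening: 0.225
```

```bash
python3 snap.py w18; python3 - <<'E'
from snap import *
im,C=load("w18"); crop(im,220,40,420,260,3.6,"pics/w18a.png")
im=env.read_camera("scene"); crop(im,270,140,370,235,8,"pics/s18.png")
E
```

```text
22.15 [567.8  79.8 -11.6] [-1.5709e+00 -1.0000e-04 -1.7626e+00] [-0.3  0.2  0.4] 0.225
```

View pics/w18a.png

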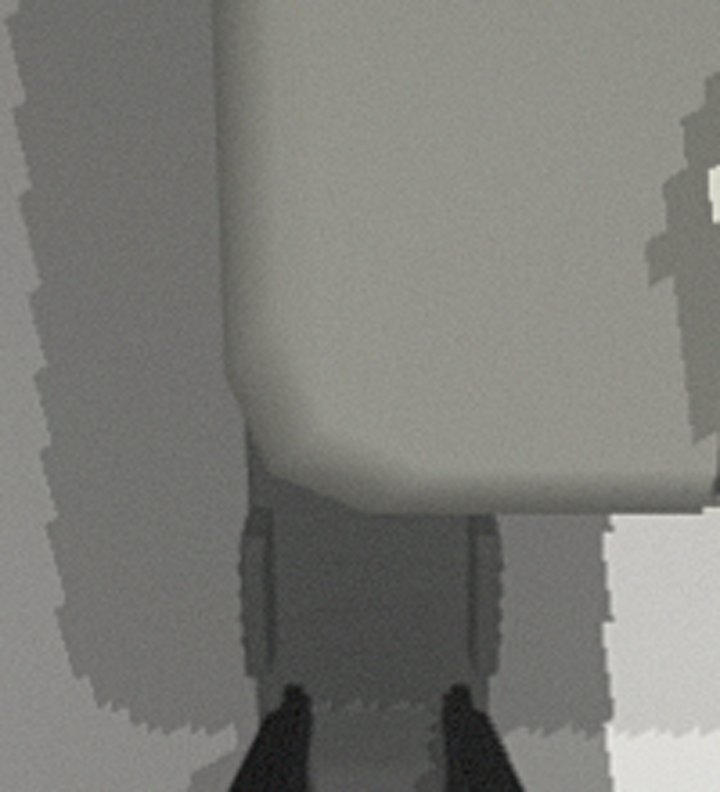

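View pics/s18.png

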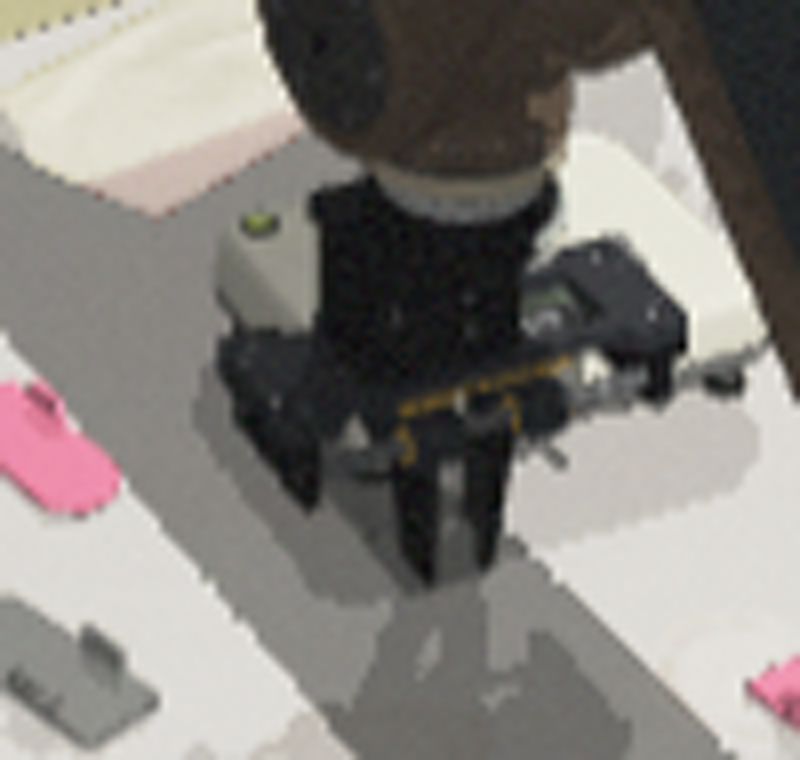

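>>> jog_arm([
  {"dx":-0.01,"dy":0.0018,"dz":0.0005,"rx":0,"ry":0,"rz":0,"gripper":0.1},
  {"dx":-0.025,"dy":0.0046,"dz":0,"rx":0,"ry":0,"rz":0,"gripper":0.1},
  {"dx":-0.025,"dy":0.0046,"dz":0,"rx":0,"ry":0,"rz":0,"gripper":0.1},
  {"dx":-0.025,"dy":0.0046,"dz":0,"rx":0,"ry":0,"rz":0,"gripper":0.1},
  {"dx":-0.01,"dy":0.01,"dz":0.025,"rx":0,"ry":0,"rz":0,"gripper":0.1},
  {"dx":-0.02,"dy":0.03,"dz":0,"rx":0,"ry":0,"rz":0,"gripper":0.1},
  {"dx":-0.02,"dy":0.03,"dz":0,"rx":0,"ry":0,"rz":0,"gripper":0.1},
  {"dx":0,"dy":0.02,"dz":-0.012,"rx":0,"ry":0,"rz":0,"gripper":0.1},
  {"dx":0,"dy":0,"dz":-0.014,"rx":0,"ry":0,"rz":0,"gripper":0.1},
  {"dx":0,"dy":0,"dz":-0.002,"rx":0,"ry":0,"rz":0,"gripper":0.1},
  {"dx":0,"dy":0,"dz":0,"rx":0,"ry":0,"rz":0,"gripper":0.1},
])

```text
t: 23.35
eef_pos: [432.1, 185.2, -14.1]
tcp_rot: [-1.572, -0.001, -1.763]
ft_force: [0.2, 0.8, -1.2]
opening: 0.225
```

>>> jog_arm([
  {"dx":0,"dy":0,"dz":-0.001,"rx":0,"ry":0,"rz":0,"gripper":0.1},
  {"dx":0,"dy":0,"dz":0,"rx":0,"ry":0,"rz":0,"gripper":0.58},
  {"dx":0,"dy":0,"dz":0,"rx":0,"ry":0,"rz":0,"gripper":0.58},
  {"dx":0,"dy":0,"dz":0.02,"rx":0,"ry":0,"rz":0,"gripper":0.58},
  {"dx":0.01,"dy":-0.005,"dz":0.025,"rx":0,"ry":0,"rz":0,"gripper":0.58},
  {"dx":0.034,"dy":-0.027,"dz":0,"rx":0,"ry":0,"rz":0.1,"gripper":0.58},
  {"dx":0.034,"dy":-0.027,"dz":0,"rx":0,"ry":0,"rz":0.1,"gripper":0.58},
  {"dx":0.034,"dy":-0.027,"dz":0,"rx":0,"ry":0,"rz":0.1,"gripper":0.58},
  {"dx":0.034,"dy":-0.02,"dz":0,"rx":0,"ry":0,"rz":0.1,"gripper":0.58},
  {"dx":0.013,"dy":-0.003,"dz":-0.005,"rx":0,"ry":0,"rz":0.1,"gripper":0.58},
  {"dx":0,"dy":0,"dz":0,"rx":0,"ry":0,"rz":0,"gripper":0.58},
])

```text
t: 24.45
eef_pos: [592.5, 75.6, 24.3]
tcp_rot: [-1.571, -0.0, -1.756]
ft_force: [-0.9, 0.0, 0.4]
opening: 0.579
```

```bash
python3 snap.py w19; python3 - <<'E'
from snap import *
im,C=load("w19"); crop(im,200,90,460,270,3,"pics/w19a.png")
im=env.read_camera("scene"); crop(im,220,160,400,280,4,"pics/s19.png")
E
```

```text
24.45 [592.5  75.6  24.3] [-1.5709e+00 -1.0000e-04 -1.7556e+00] [-0.9  0.   0.4] 0.579
```

View pics/w19a.png

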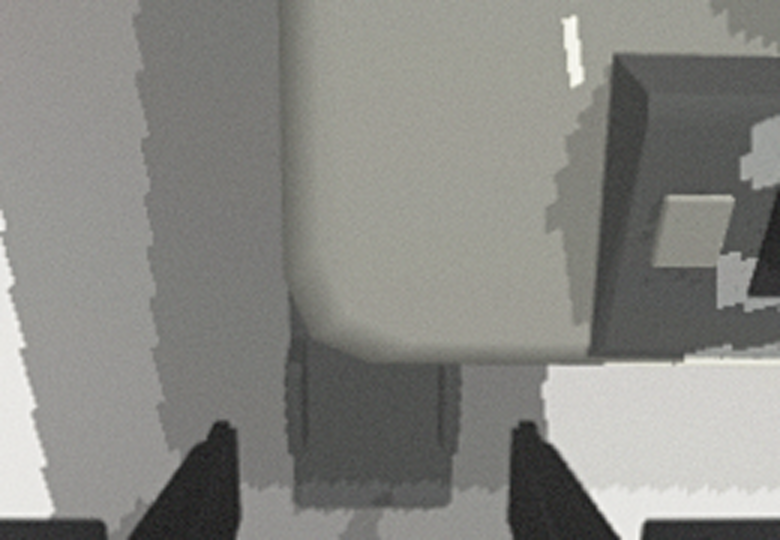

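View pics/s19.png

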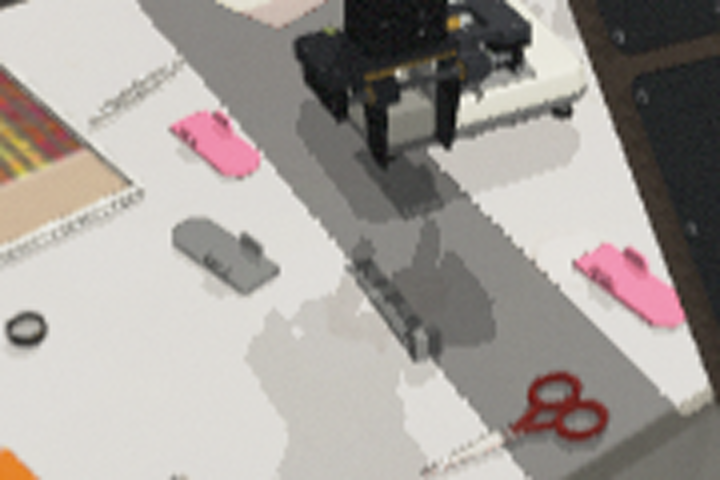

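>>> jog_arm([
  {"dx":0.003,"dy":-0.0003,"dz":-0.02,"rx":0,"ry":0,"rz":0,"gripper":0.58},
  {"dx":0,"dy":0,"dz":-0.014,"rx":0,"ry":0,"rz":0,"gripper":0.58},
  {"dx":0,"dy":0,"dz":-0.0052,"rx":0,"ry":0,"rz":0,"gripper":0.58},
  {"dx":0,"dy":0,"dz":0,"rx":0,"ry":0,"rz":0,"gripper":0.3},
  {"dx":0,"dy":0,"dz":0,"rx":0,"ry":0,"rz":0,"gripper":0.3},
  {"dx":0,"dy":0,"dz":0,"rx":0,"ry":0,"rz":0,"gripper":0.3},
])

```text
t: 25.15
eef_pos: [594.9, 76.2, -13.7]
tcp_rot: [-1.57, 0.0, -1.754]
ft_force: [0.3, -0.3, -0.6]
opening: 0.418
```

>>> jog_arm([
  {"dx":0,"dy":0,"dz":0.001,"rx":0,"ry":0,"rz":0,"gripper":0.3},
  {"dx":-0.01,"dy":0.0018,"dz":0,"rx":0,"ry":0,"rz":0,"gripper":0.3},
  {"dx":-0.02,"dy":0.0037,"dz":0,"rx":0,"ry":0,"rz":0,"gripper":0.3},
  {"dx":-0.025,"dy":0.0046,"dz":0,"rx":0,"ry":0,"rz":0,"gripper":0.3},
  {"dx":-0.02,"dy":0.0046,"dz":0.015,"rx":0,"ry":0,"rz":0,"gripper":0.3},
  {"dx":-0.01,"dy":0.03,"dz":0.025,"rx":0,"ry":0,"rz":0,"gripper":0.3},
  {"dx":-0.01,"dy":0.04,"dz":0.01,"rx":0,"ry":0,"rz":0,"gripper":0.3},
  {"dx":-0.008,"dy":0.04,"dz":0,"rx":0,"ry":0,"rz":0,"gripper":0.3},
  {"dx":-0.006,"dy":0.04,"dz":0,"rx":0,"ry":0,"rz":0,"gripper":0.3},
  {"dx":-0.006,"dy":0.04,"dz":0,"rx":0,"ry":0,"rz":0,"gripper":0.3},
  {"dx":0,"dy":0.02,"dz":-0.02,"rx":0,"ry":0,"rz":0,"gripper":0.3},
  {"dx":0,"dy":0,"dz":-0.02,"rx":0,"ry":0,"rz":0,"gripper":0.3},
])

```text
t: 26.35
eef_pos: [479.0, 303.4, -3.1]
tcp_rot: [-1.569, 0.001, -1.751]
ft_force: [0.7, -0.9, -0.6]
opening: 0.42
```

>>> jog_arm([
  {"dx":0,"dy":0,"dz":-0.008,"rx":0,"ry":0,"rz":0,"gripper":0.3},
  {"dx":0,"dy":0,"dz":-0.0023,"rx":0,"ry":0,"rz":0,"gripper":0.3},
  {"dx":0,"dy":0,"dz":0,"rx":0,"ry":0,"rz":0,"gripper":0.6},
  {"dx":0,"dy":0,"dz":0,"rx":0,"ry":0,"rz":0,"gripper":0.6},
  {"dx":0,"dy":0,"dz":0.02,"rx":0,"ry":0,"rz":0,"gripper":0.6},
  {"dx":0.01,"dy":-0.005,"dz":0.035,"rx":0,"ry":0,"rz":4,"gripper":0.6},
  {"dx":0.036,"dy":-0.018,"dz":0.025,"rx":0,"ry":0,"rz":5,"gripper":0.6},
  {"dx":0.038,"dy":-0.018,"dz":0.01,"rx":0,"ry":0,"rz":5,"gripper":0.6},
  {"dx":0.036,"dy":-0.018,"dz":0,"rx":0,"ry":0,"rz":4,"gripper":0.6},
  {"dx":0,"dy":0,"dz":0,"rx":0,"ry":0,"rz":0,"gripper":0.6},
  {"dx":0,"dy":0,"dz":0,"rx":0,"ry":0,"rz":0,"gripper":0.6},
])

```text
t: 27.45
eef_pos: [600.0, 240.8, 76.6]
tcp_rot: [-1.571, -0.0, -1.442]
ft_force: [-0.2, 0.6, -0.8]
opening: 0.601
```

```bash
python3 snap.py w20; python3 - <<'E'
from snap import *
im,C=load("w20"); crop(im,200,90,460,270,3,"pics/w20a.png")
E
```

```text
27.45 [600.  240.8  76.6] [-1.5709e+00 -1.0000e-04 -1.4423e+00] [-0.2  0.6 -0.8] 0.601
```

View pics/w20a.png

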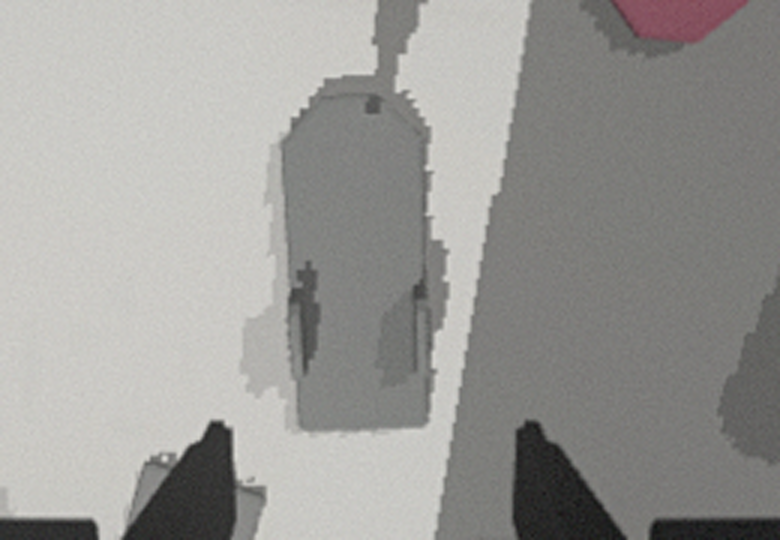

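```bash
python3 - <<'E'
from snap import *
im,C=load("w20")
g=lambda pts:[(200+(x+.5)/3-.5,90+(y+.5)/3-.5) for x,y in pts]
W=p2w(C,g([(283,143),(426,135),(428,424),(300,430)]),[6]*4)[:,:2]; M=np.array([(28,20),(28,-20),(-60,-20),(-60,20)],float)
mc,wc=M.mean(0),W.mean(0);A=M-mc;B=W-wc
th=np.arctan2((A[:,0]*B[:,1]-A[:,1]*B[:,0]).sum(),(A*B).sum());Rr=np.array([[np.cos(th),-np.sin(th)],[np.sin(th),np.cos(th)]]);o=wc-Rr@mc
print(o,np.degrees(th),(W-M@Rr.T-o).round(1).tolist(),o+Rr@[-27,0])
E=p2w(C,g([(296,305),(296,372),(424,300),(424,370)]),[18]*4); print(E.round(1),E.mean(0))
E
```

```text
[630.46626759 248.96943842] 9.23617410094712 [[-0.7, -0.2], [0.2, -0.3], [0.6, 0.5], [-0.1, -0.1]] [603.81631918 244.63581986]
[[611.1 263.8  18. ]
 [591.1 261.7  18. ]
 [617.2 228.2  18. ]
 [596.5 225.2  18. ]] [603.93845389 244.7164917   18.        ]
```

>>> jog_arm([
  {"dx":0.0039,"dy":0.0039,"dz":-0.03,"rx":0,"ry":0,"rz":1.3,"gripper":0.6},
  {"dx":0,"dy":0,"dz":-0.03,"rx":0,"ry":0,"rz":0,"gripper":0.6},
  {"dx":0,"dy":0,"dz":-0.02,"rx":0,"ry":0,"rz":0,"gripper":0.6},
  {"dx":0,"dy":0,"dz":-0.009,"rx":0,"ry":0,"rz":0,"gripper":0.6},
  {"dx":0,"dy":0,"dz":-0.002,"rx":0,"ry":0,"rz":0,"gripper":0.6},
  {"dx":0,"dy":0,"dz":0,"rx":0,"ry":0,"rz":0,"gripper":0.6},
])

```text
t: 28.1
eef_pos: [603.6, 246.1, -13.9]
tcp_rot: [-1.57, -0.0, -1.417]
ft_force: [0.0, -0.4, 0.4]
opening: 0.602
```

>>> jog_arm([
  {"dx":0,"dy":0,"dz":0,"rx":0,"ry":0,"rz":0,"gripper":0.3},
  {"dx":0,"dy":0,"dz":0,"rx":0,"ry":0,"rz":0,"gripper":0.3},
  {"dx":0,"dy":0,"dz":0,"rx":0,"ry":0,"rz":0,"gripper":0.3},
])

```text
t: 28.4
eef_pos: [604.0, 245.8, -13.7]
tcp_rot: [-1.57, 0.0, -1.417]
ft_force: [-1.7, 0.0, 2.9]
opening: 0.417
```

>>> jog_arm([
  {"dx":0,"dy":0,"dz":0.01,"rx":0,"ry":0,"rz":0,"gripper":0.3},
  {"dx":-0.01,"dy":0,"dz":0.03,"rx":0,"ry":0,"rz":0,"gripper":0.3},
  {"dx":-0.03,"dy":-0.01,"dz":0.006,"rx":0,"ry":0,"rz":-2,"gripper":0.3},
  {"dx":-0.034,"dy":-0.02,"dz":0,"rx":0,"ry":0,"rz":-3.5,"gripper":0.3},
  {"dx":0,"dy":-0.036,"dz":0,"rx":0,"ry":0,"rz":-3.5,"gripper":0.3},
  {"dx":0,"dy":-0.036,"dz":0,"rx":0,"ry":0,"rz":-3.5,"gripper":0.3},
  {"dx":0,"dy":-0.036,"dz":0,"rx":0,"ry":0,"rz":-3.5,"gripper":0.3},
  {"dx":0,"dy":-0.02,"dz":0,"rx":0,"ry":0,"rz":-3.3,"gripper":0.3},
  {"dx":0,"dy":0,"dz":-0.015,"rx":0,"ry":0,"rz":0,"gripper":0.3},
  {"dx":0,"dy":0,"dz":0,"rx":0,"ry":0,"rz":0,"gripper":0.3},
  {"dx":0,"dy":0,"dz":0,"rx":0,"ry":0,"rz":0,"gripper":0.3},
])

```text
t: 29.5
eef_pos: [529.7, 87.9, 17.0]
tcp_rot: [-1.571, -0.0, -1.754]
ft_force: [0.4, 0.7, -0.8]
opening: 0.422
```

```bash
python3 snap.py w21; python3 - <<'E'
from snap import *
im,C=load("w21")
x,y,a=682.4,-32.4,-.18356
R=np.array([[np.cos(a),-np.sin(a)],[np.sin(a),np.cos(a)]])
f=4
x0,y0=220,60
big=cv2.resize(im[y0:y0+150,x0:x0+200],None,fx=f,fy=f,interpolation=cv2.INTER_CUBIC)
def poly(M,c,cl=True):
    p=w2p(C,[list(R@m[:2]+[x,y])+[m[2]] for m in np.array(M,float)]); cv2.polylines(big,[np.int32((p-[x0,y0]+.5)*f)],cl,c,1)
poly([[0,108,22],[-83,108,22],[-83,-60,22]],(0,0,255),False)
zz=30; poly([[-65,70,zz],[-200,70,zz]],(0,255,0)); poly([[-65,110,zz],[-200,110,zz]],(0,255,0))
cv2.imwrite("pics/w21a.png",big[:,:,::-1])
E
```

```text
29.5 [529.7  87.9  17. ] [-1.5709e+00 -1.0000e-04 -1.7537e+00] [ 0.4  0.7 -0.8] 0.422
```

View pics/w21a.png

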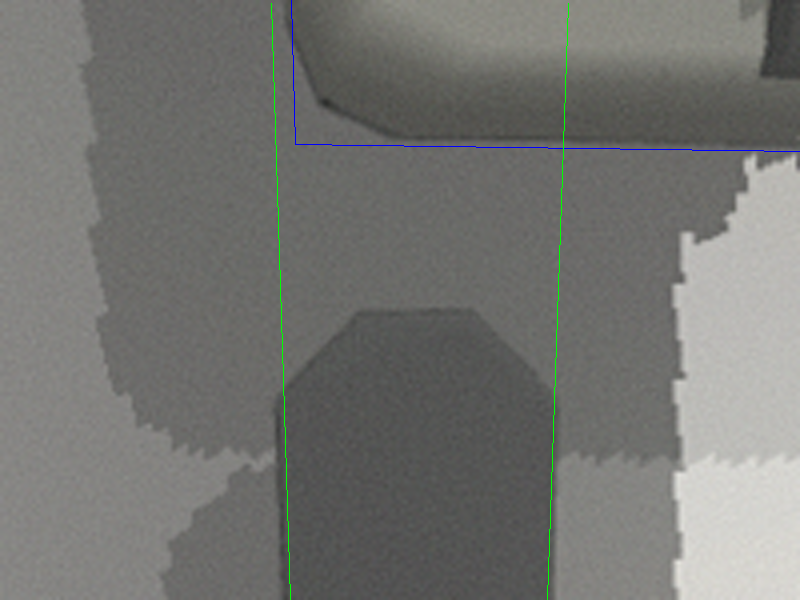

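>>> jog_arm([
  {"dx":0,"dy":0,"dz":-0.015,"rx":0,"ry":0,"rz":0,"gripper":0.3},
  {"dx":0,"dy":0,"dz":-0.011,"rx":0,"ry":0,"rz":0,"gripper":0.3},
  {"dx":0,"dy":0,"dz":-0.004,"rx":0,"ry":0,"rz":0,"gripper":0.3},
  {"dx":0,"dy":0,"dz":0,"rx":0,"ry":0,"rz":0,"gripper":0.3},
  {"dx":0.008,"dy":-0.0015,"dz":0,"rx":0,"ry":0,"rz":0,"gripper":0.3},
  {"dx":0.01,"dy":-0.0019,"dz":0,"rx":0,"ry":0,"rz":0,"gripper":0.3},
  {"dx":0.006,"dy":-0.0011,"dz":0,"rx":0,"ry":0,"rz":0,"gripper":0.3},
])

```text
t: 30.25
eef_pos: [555.2, 83.0, -13.3]
tcp_rot: [-1.57, 0.0, -1.754]
ft_force: [-0.2, 0.4, -0.8]
opening: 0.417
```

>>> jog_arm([
  {"dx":0.006,"dy":-0.0011,"dz":0,"rx":0,"ry":0,"rz":0,"gripper":0.3},
  {"dx":0.006,"dy":-0.0011,"dz":0,"rx":0,"ry":0,"rz":0,"gripper":0.3},
])

```text
t: 30.45
eef_pos: [566.2, 80.9, -13.5]
tcp_rot: [-1.571, -0.0, -1.754]
ft_force: [-0.0, -0.4, -0.4]
opening: 0.419
```

>>> jog_arm([
  {"dx":0.006,"dy":-0.0011,"dz":0,"rx":0,"ry":0,"rz":0,"gripper":0.3},
  {"dx":0.006,"dy":-0.0011,"dz":0,"rx":0,"ry":0,"rz":0,"gripper":0.3},
])

```text
t: 30.65
eef_pos: [578.1, 78.7, -13.6]
tcp_rot: [-1.571, -0.0, -1.754]
ft_force: [0.2, 0.1, -0.2]
opening: 0.421
```

>>> jog_arm([
  {"dx":0.006,"dy":-0.0011,"dz":0,"rx":0,"ry":0,"rz":0,"gripper":0.3},
  {"dx":0.006,"dy":-0.0011,"dz":0,"rx":0,"ry":0,"rz":0,"gripper":0.3},
])

```text
t: 30.85
eef_pos: [590.1, 76.5, -13.6]
tcp_rot: [-1.571, -0.0, -1.754]
ft_force: [-0.6, 0.3, 0.6]
opening: 0.419
```

Now finish insertion, release, back off and up.

>>> jog_arm([
  {"dx":0.006,"dy":-0.0011,"dz":0,"rx":0,"ry":0,"rz":0,"gripper":0.3},
  {"dx":0.0015,"dy":-0.0003,"dz":0,"rx":0,"ry":0,"rz":0,"gripper":0.3},
  {"dx":0,"dy":0,"dz":0,"rx":0,"ry":0,"rz":0,"gripper":0.3},
])

```text
t: 31.15
eef_pos: [597.3, 75.2, -13.6]
tcp_rot: [-1.571, -0.0, -1.754]
ft_force: [-0.2, 0.2, -0.6]
opening: 0.42
```

>>> jog_arm([
  {"dx":0,"dy":0,"dz":0,"rx":0,"ry":0,"rz":0,"gripper":0.58},
  {"dx":0,"dy":0,"dz":0,"rx":0,"ry":0,"rz":0,"gripper":0.58},
  {"dx":0,"dy":0,"dz":0.008,"rx":0,"ry":0,"rz":0,"gripper":0.58},
  {"dx":-0.02,"dy":0.004,"dz":0.035,"rx":0,"ry":0,"rz":0,"gripper":0.58},
  {"dx":-0.03,"dy":0.006,"dz":0.035,"rx":0,"ry":0,"rz":0,"gripper":0.58},
  {"dx":0,"dy":0,"dz":0,"rx":0,"ry":0,"rz":0,"gripper":0.58},
])

```text
t: 31.75
eef_pos: [545.9, 85.9, 68.6]
tcp_rot: [-1.567, 0.001, -1.753]
ft_force: [0.1, 0.1, -0.1]
opening: 0.581
```

```bash
python3 snap.py w22; python3 - <<'E'
from snap import *
im,C=load("w22"); crop(im,220,90,420,240,4,"pics/w22a.png")
E
```

```text
31.75 [545.9  85.9  68.6] [-1.5672e+00  8.0000e-04 -1.7531e+00] [ 0.1  0.1 -0.1] 0.581
```

View pics/w22a.png

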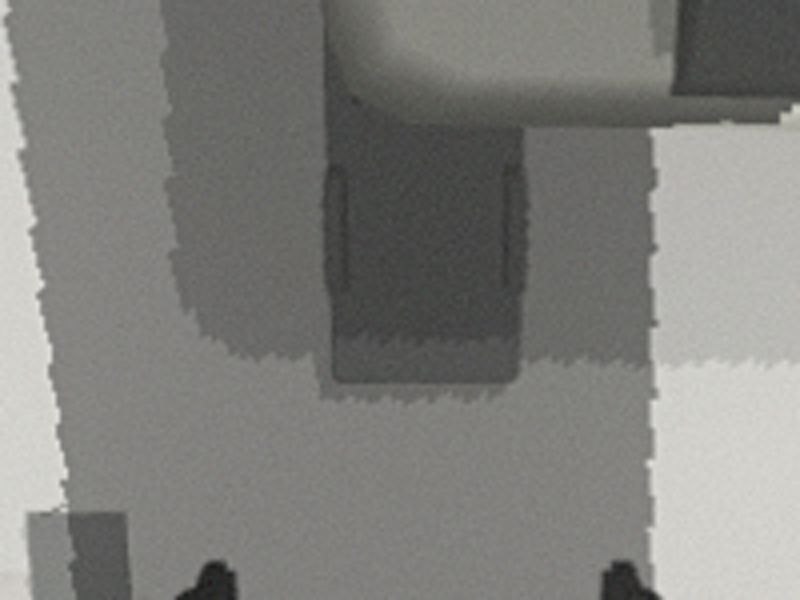

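>>> jog_arm([
  {"dx":-0.035,"dy":0.03,"dz":0,"rx":0,"ry":0,"rz":-0.2,"gripper":0.5},
  {"dx":-0.035,"dy":0.03,"dz":0,"rx":0,"ry":0,"rz":-0.2,"gripper":0.5},
  {"dx":-0.035,"dy":0.03,"dz":-0.01,"rx":0,"ry":0,"rz":-0.2,"gripper":0.5},
  {"dx":-0.008,"dy":0.008,"dz":-0.015,"rx":0,"ry":0,"rz":0,"gripper":0.5},
  {"dx":0,"dy":0,"dz":0,"rx":0,"ry":0,"rz":0,"gripper":0.5},
  {"dx":0,"dy":0,"dz":0,"rx":0,"ry":0,"rz":0,"gripper":0.5},
])

```text
t: 32.4
eef_pos: [435.1, 183.2, 39.3]
tcp_rot: [-1.571, -0.0, -1.764]
ft_force: [0.3, -1.0, 0.7]
opening: 0.501
```

```bash
python3 snap.py w23; python3 - <<'E'
from snap import *
im,C=load("w23"); crop(im,220,90,420,260,4,"pics/w23a.png")
E
```

```text
32.4 [435.1 183.2  39.3] [-1.5710e+00 -2.0000e-04 -1.7641e+00] [ 0.3 -1.   0.7] 0.501
```

View pics/w23a.png

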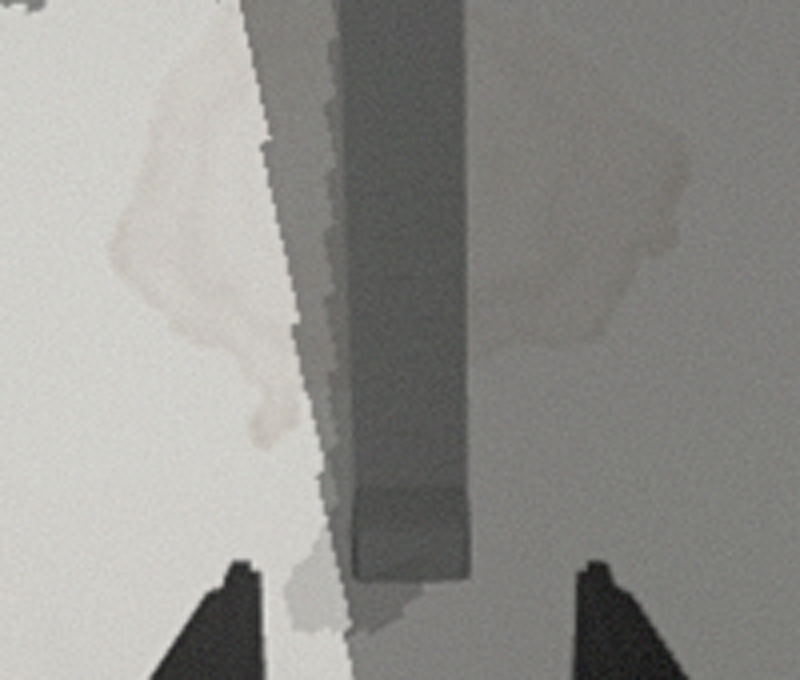

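```bash
python3 - <<'E'
from snap import *
im,C=load("w23")
g=lambda pts:[(220+(x+.5)/4-.5,90+(y+.5)/4-.5) for x,y in pts]
print(p2w(C,g([(356,527),(468,525),(469,579),(357,580),(412,552)]),[24]*5).round(1))
E
```

```text
[[440.7 193.1  24. ]
 [437.2 173.2  24. ]
 [426.8 174.9  24. ]
 [430.5 195.1  24. ]
 [434.  184.1  24. ]]
```

>>> jog_arm([
  {"dx":-0.0015,"dy":0.001,"dz":-0.025,"rx":0,"ry":0,"rz":0,"gripper":0.5},
  {"dx":0,"dy":0,"dz":-0.02,"rx":0,"ry":0,"rz":0,"gripper":0.5},
  {"dx":0,"dy":0,"dz":-0.008,"rx":0,"ry":0,"rz":0,"gripper":0.5},
  {"dx":0,"dy":0,"dz":-0.001,"rx":0,"ry":0,"rz":0,"gripper":0.5},
  {"dx":0,"dy":0,"dz":0,"rx":0,"ry":0,"rz":0,"gripper":0.1},
  {"dx":0,"dy":0,"dz":0,"rx":0,"ry":0,"rz":0,"gripper":0.1},
  {"dx":0,"dy":0,"dz":0,"rx":0,"ry":0,"rz":0,"gripper":0.1},
  {"dx":0,"dy":0,"dz":0,"rx":0,"ry":0,"rz":0,"gripper":0.1},
])

```text
t: 33.25
eef_pos: [432.9, 184.3, -14.0]
tcp_rot: [-1.57, 0.0, -1.764]
ft_force: [-0.1, -0.7, 5.1]
opening: 0.228
```

>>> jog_arm([
  {"dx":0,"dy":0,"dz":0.01,"rx":0,"ry":0,"rz":0,"gripper":0.1},
  {"dx":0,"dy":-0.005,"dz":0.018,"rx":0,"ry":0,"rz":0,"gripper":0.1},
  {"dx":0.011,"dy":-0.026,"dz":0,"rx":0,"ry":0,"rz":0.2,"gripper":0.1},
  {"dx":0.011,"dy":-0.027,"dz":0,"rx":0,"ry":0,"rz":0,"gripper":0.1},
  {"dx":0.012,"dy":-0.027,"dz":0,"rx":0,"ry":0,"rz":0,"gripper":0.1},
  {"dx":0,"dy":0,"dz":-0.012,"rx":0,"ry":0,"rz":0,"gripper":0.1},
  {"dx":0,"dy":0,"dz":-0.006,"rx":0,"ry":0,"rz":0,"gripper":0.1},
  {"dx":0,"dy":0,"dz":0,"rx":0,"ry":0,"rz":0,"gripper":0.1},
])

```text
t: 34.05
eef_pos: [465.7, 99.8, -5.2]
tcp_rot: [-1.573, -0.001, -1.76]
ft_force: [-0.2, 0.2, -0.1]
opening: 0.229
```

```bash
python3 snap.py w24; python3 - <<'E'
from snap import *
im,C=load("w24"); crop(im,220,40,420,240,4,"pics/w24a.png")
E
```

```text
34.05 [465.7  99.8  -5.2] [-1.5727e+00 -6.0000e-04 -1.7604e+00] [-0.2  0.2 -0.1] 0.229
```

View pics/w24a.png

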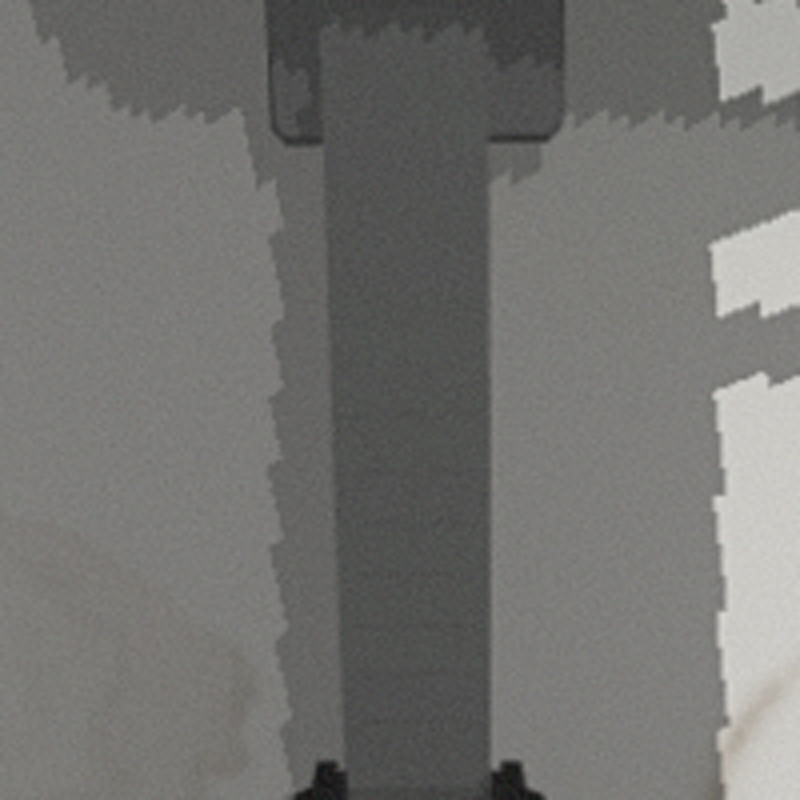

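>>> jog_arm([
  {"dx":0,"dy":-0.0012,"dz":-0.0015,"rx":0,"ry":0,"rz":-0.4,"gripper":0.1},
  {"dx":0,"dy":0,"dz":0,"rx":0,"ry":0,"rz":0,"gripper":0.1},
])

```text
t: 34.3
eef_pos: [466.5, 98.5, -6.0]
tcp_rot: [-1.571, -0.0, -1.767]
ft_force: [0.9, -1.1, -0.5]
opening: 0.227
```

>>> jog_arm([
  {"dx":0,"dy":0,"dz":-0.0007,"rx":0,"ry":0,"rz":0,"gripper":0.1},
])

```text
t: 34.4
eef_pos: [466.6, 98.3, -6.6]
tcp_rot: [-1.571, -0.0, -1.767]
ft_force: [-0.1, 0.2, -0.1]
opening: 0.233
```

>>> jog_arm([
  {"dx":0,"dy":0,"dz":-0.0005,"rx":0,"ry":0,"rz":0,"gripper":0.1},
])

```text
t: 34.5
eef_pos: [466.7, 98.2, -7.1]
tcp_rot: [-1.571, -0.0, -1.768]
ft_force: [-0.6, 0.9, -0.6]
opening: 0.223
```

>>> jog_arm([
  {"dx":0,"dy":0,"dz":-0.0005,"rx":0,"ry":0,"rz":0,"gripper":0.1},
])

```text
t: 34.6
eef_pos: [466.7, 98.1, -7.7]
tcp_rot: [-1.571, -0.0, -1.768]
ft_force: [-0.6, 1.5, 0.3]
opening: 0.226
```

>>> jog_arm([
  {"dx":0.005,"dy":-0.0008,"dz":-0.0003,"rx":0,"ry":0,"rz":0,"gripper":0.1},
  {"dx":0.0098,"dy":-0.0017,"dz":0,"rx":0,"ry":0,"rz":0,"gripper":0.1},
  {"dx":0.0098,"dy":-0.0017,"dz":0,"rx":0,"ry":0,"rz":0,"gripper":0.1},
  {"dx":0.0098,"dy":-0.0017,"dz":0,"rx":0,"ry":0,"rz":0,"gripper":0.1},
  {"dx":0.006,"dy":-0.001,"dz":0,"rx":0,"ry":0,"rz":0,"gripper":0.1},
])

```text
t: 35.1
eef_pos: [508.4, 90.8, -8.0]
tcp_rot: [-1.57, 0.0, -1.768]
ft_force: [-0.6, -0.1, 0.2]
opening: 0.226
```

```bash
python3 snap.py w25; python3 - <<'E'
from snap import *
im,C=load("w25"); crop(im,220,40,420,240,4,"pics/w25a.png")
E
```

```text
35.1 [508.4  90.8  -8. ] [-1.5701e+00  1.0000e-04 -1.7683e+00] [-0.6 -0.1  0.2] 0.226
```

View pics/w25a.png

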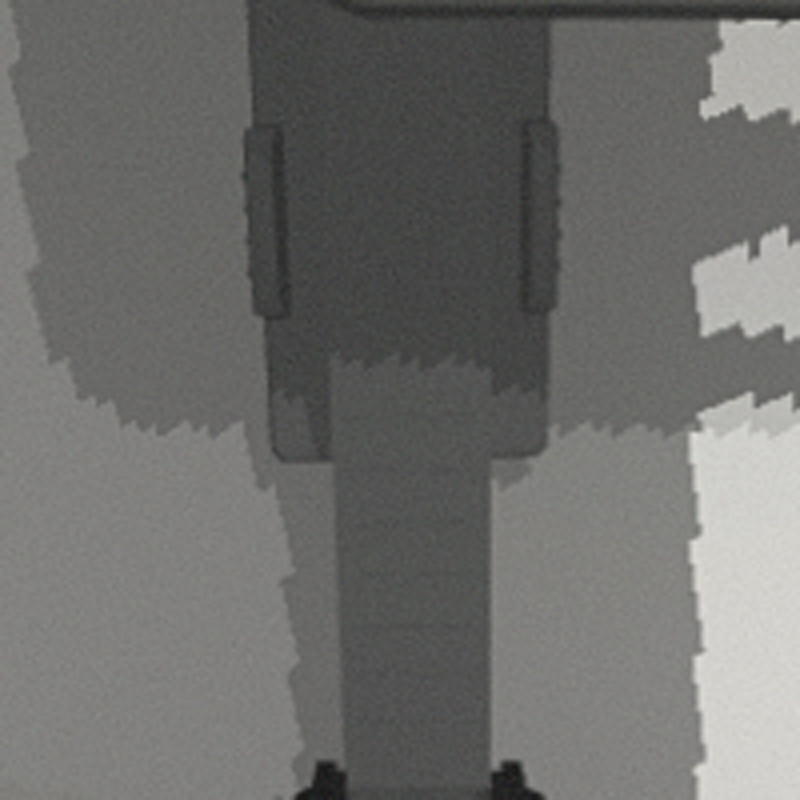

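>>> jog_arm([
  {"dx":0.004,"dy":-0.0006,"dz":0,"rx":0,"ry":0,"rz":0,"gripper":0.1},
  {"dx":0.004,"dy":-0.0006,"dz":0,"rx":0,"ry":0,"rz":0,"gripper":0.1},
])

```text
t: 35.35
eef_pos: [515.0, 89.9, -8.0]
tcp_rot: [-1.571, -0.0, -1.768]
ft_force: [-1.0, 0.3, 1.2]
opening: 0.224
```

>>> jog_arm([
  {"dx":0.003,"dy":-0.0005,"dz":0,"rx":0,"ry":0,"rz":0,"gripper":0.1},
])

```text
t: 35.45
eef_pos: [518.2, 89.4, -8.0]
tcp_rot: [-1.571, -0.0, -1.768]
ft_force: [-1.0, 0.2, 0.5]
opening: 0.229
```

>>> jog_arm([
  {"dx":0.002,"dy":-0.0003,"dz":0,"rx":0,"ry":0,"rz":0,"gripper":0.1},
])

```text
t: 35.55
eef_pos: [520.3, 89.1, -8.0]
tcp_rot: [-1.571, -0.0, -1.768]
ft_force: [-0.7, -0.3, 1.3]
opening: 0.229
```

>>> jog_arm([
  {"dx":0.002,"dy":-0.0003,"dz":0,"rx":0,"ry":0,"rz":0,"gripper":0.1},
])

```text
t: 35.65
eef_pos: [522.1, 88.8, -8.0]
tcp_rot: [-1.571, -0.0, -1.768]
ft_force: [-1.1, 0.0, 1.2]
opening: 0.227
```

>>> jog_arm([
  {"dx":0.002,"dy":-0.0003,"dz":0,"rx":0,"ry":0,"rz":0,"gripper":0.1},
])

```text
t: 35.75
eef_pos: [524.1, 88.5, -8.0]
tcp_rot: [-1.571, -0.0, -1.768]
ft_force: [-1.3, 0.4, 0.6]
opening: 0.229
```

>>> jog_arm([
  {"dx":0.0015,"dy":-0.0003,"dz":0,"rx":0,"ry":0,"rz":0,"gripper":0.1},
])

```text
t: 35.85
eef_pos: [525.7, 88.2, -8.0]
tcp_rot: [-1.571, -0.0, -1.768]
ft_force: [-0.8, 0.2, 1.2]
opening: 0.228
```

>>> jog_arm([
  {"dx":0.0015,"dy":-0.0003,"dz":0,"rx":0,"ry":0,"rz":0,"gripper":0.1},
])

```text
t: 35.95
eef_pos: [527.1, 87.9, -8.0]
tcp_rot: [-1.571, -0.0, -1.768]
ft_force: [-1.0, 0.5, 1.7]
opening: 0.23
```

>>> jog_arm([
  {"dx":0.001,"dy":-0.0002,"dz":0,"rx":0,"ry":0,"rz":0,"gripper":0.1},
])

```text
t: 36.05
eef_pos: [528.2, 87.7, -8.0]
tcp_rot: [-1.571, -0.0, -1.768]
ft_force: [-1.3, 0.3, 0.7]
opening: 0.225
```

>>> jog_arm([
  {"dx":0.001,"dy":-0.0002,"dz":0,"rx":0,"ry":0,"rz":0,"gripper":0.1},
])

```text
t: 36.15
eef_pos: [529.1, 87.5, -8.0]
tcp_rot: [-1.571, -0.0, -1.768]
ft_force: [-1.4, 0.0, 2.8]
opening: 0.226
```

>>> jog_arm([
  {"dx":0.001,"dy":-0.0002,"dz":0,"rx":0,"ry":0,"rz":0,"gripper":0.1},
])

```text
t: 36.25
eef_pos: [530.1, 87.3, -8.0]
tcp_rot: [-1.571, -0.0, -1.768]
ft_force: [-0.9, 0.6, 1.3]
opening: 0.228
```

>>> jog_arm([
  {"dx":0.001,"dy":-0.0002,"dz":0,"rx":0,"ry":0,"rz":0,"gripper":0.1},
])

```text
t: 36.35
eef_pos: [531.1, 87.1, -8.0]
tcp_rot: [-1.571, -0.0, -1.768]
ft_force: [-1.0, 0.5, 1.9]
opening: 0.231
```

>>> jog_arm([
  {"dx":0.001,"dy":-0.0002,"dz":0,"rx":0,"ry":0,"rz":0,"gripper":0.1},
])

```text
t: 36.45
eef_pos: [532.1, 86.9, -8.0]
tcp_rot: [-1.571, -0.0, -1.768]
ft_force: [-0.7, 0.9, 1.8]
opening: 0.228
```

>>> jog_arm([
  {"dx":0.001,"dy":-0.0002,"dz":0,"rx":0,"ry":0,"rz":0,"gripper":0.1},
])

```text
t: 36.55
eef_pos: [533.1, 86.7, -8.0]
tcp_rot: [-1.571, -0.0, -1.768]
ft_force: [0.5, 0.4, 1.8]
opening: 0.23
```

>>> jog_arm([
  {"dx":0.001,"dy":-0.0002,"dz":0,"rx":0,"ry":0,"rz":0,"gripper":0.1},
])

```text
t: 36.65
eef_pos: [534.1, 86.5, -8.0]
tcp_rot: [-1.571, -0.0, -1.768]
ft_force: [-0.3, -0.3, 2.8]
opening: 0.232
```

>>> jog_arm([
  {"dx":0.001,"dy":-0.0002,"dz":0,"rx":0,"ry":0,"rz":0,"gripper":0.1},
])

```text
t: 36.75
eef_pos: [535.1, 86.3, -8.0]
tcp_rot: [-1.571, -0.0, -1.768]
ft_force: [-1.5, 0.7, 1.7]
opening: 0.23
```

>>> jog_arm([
  {"dx":0.001,"dy":-0.0002,"dz":0,"rx":0,"ry":0,"rz":0,"gripper":0.1},
])

```text
t: 36.85
eef_pos: [536.1, 86.1, -8.0]
tcp_rot: [-1.571, -0.0, -1.768]
ft_force: [-0.8, 0.1, 2.3]
opening: 0.228
```

>>> jog_arm([
  {"dx":0.001,"dy":-0.0002,"dz":0,"rx":0,"ry":0,"rz":0,"gripper":0.1},
])

```text
t: 36.95
eef_pos: [537.1, 85.9, -8.0]
tcp_rot: [-1.571, -0.0, -1.768]
ft_force: [-0.5, -0.1, 2.5]
opening: 0.232
```

>>> jog_arm([
  {"dx":0.001,"dy":-0.0002,"dz":0,"rx":0,"ry":0,"rz":0,"gripper":0.1},
])

```text
t: 37.05
eef_pos: [538.1, 85.7, -8.0]
tcp_rot: [-1.571, -0.0, -1.768]
ft_force: [-1.6, 0.8, 2.9]
opening: 0.225
```

>>> jog_arm([
  {"dx":0.001,"dy":-0.0002,"dz":0.0002,"rx":0,"ry":0,"rz":0,"gripper":0.1},
])

```text
t: 37.15
eef_pos: [539.2, 85.5, -7.9]
tcp_rot: [-1.571, -0.0, -1.768]
ft_force: [0.2, -0.2, -0.6]
opening: 0.229
```

>>> jog_arm([
  {"dx":0.001,"dy":-0.0002,"dz":0,"rx":0,"ry":0,"rz":0,"gripper":0.1},
])

```text
t: 37.25
eef_pos: [540.2, 85.3, -7.9]
tcp_rot: [-1.571, -0.0, -1.768]
ft_force: [-1.0, 0.6, -0.4]
opening: 0.225
```

>>> jog_arm([
  {"dx":0.001,"dy":-0.0002,"dz":0,"rx":0,"ry":0,"rz":0,"gripper":0.1},
])

```text
t: 37.35
eef_pos: [540.9, 85.1, -8.0]
tcp_rot: [-1.571, -0.0, -1.768]
ft_force: [-3.1, 0.1, 1.6]
opening: 0.226
```

>>> jog_arm([
  {"dx":0.001,"dy":-0.0002,"dz":0,"rx":0,"ry":0,"rz":0,"gripper":0.1},
])

```text
t: 37.45
eef_pos: [541.5, 84.9, -8.0]
tcp_rot: [-1.572, -0.0, -1.768]
ft_force: [-4.7, 1.6, 1.6]
opening: 0.23
```

>>> jog_arm([
  {"dx":0.001,"dy":-0.0002,"dz":0,"rx":0,"ry":0,"rz":0,"gripper":0.1},
])

```text
t: 37.55
eef_pos: [542.1, 84.8, -8.0]
tcp_rot: [-1.573, -0.0, -1.768]
ft_force: [-7.0, 1.7, 3.6]
opening: 0.228
```

>>> jog_arm([
  {"dx":-0.001,"dy":0.0002,"dz":0,"rx":0,"ry":0,"rz":0,"gripper":0.1},
])

```text
t: 37.65
eef_pos: [542.2, 84.9, -7.9]
tcp_rot: [-1.571, -0.0, -1.768]
ft_force: [0.7, -0.5, -0.6]
opening: 0.229
```

>>> jog_arm([
  {"dx":0,"dy":0,"dz":0,"rx":0,"ry":0,"rz":0,"gripper":0.1},
])

```text
t: 37.75
eef_pos: [542.2, 84.9, -7.9]
tcp_rot: [-1.571, -0.0, -1.768]
ft_force: [0.0, -0.1, -0.6]
opening: 0.23
```

```bash
python3 snap.py w26; python3 - <<'E'
from snap import *
im,C=load("w26"); crop(im,220,40,420,260,3.6,"pics/w26a.png")
E
```

```text
37.75 [542.2  84.9  -7.9] [-1.5705e+00 -1.0000e-04 -1.7679e+00] [ 0.  -0.1 -0.6] 0.23
```

View pics/w26a.png

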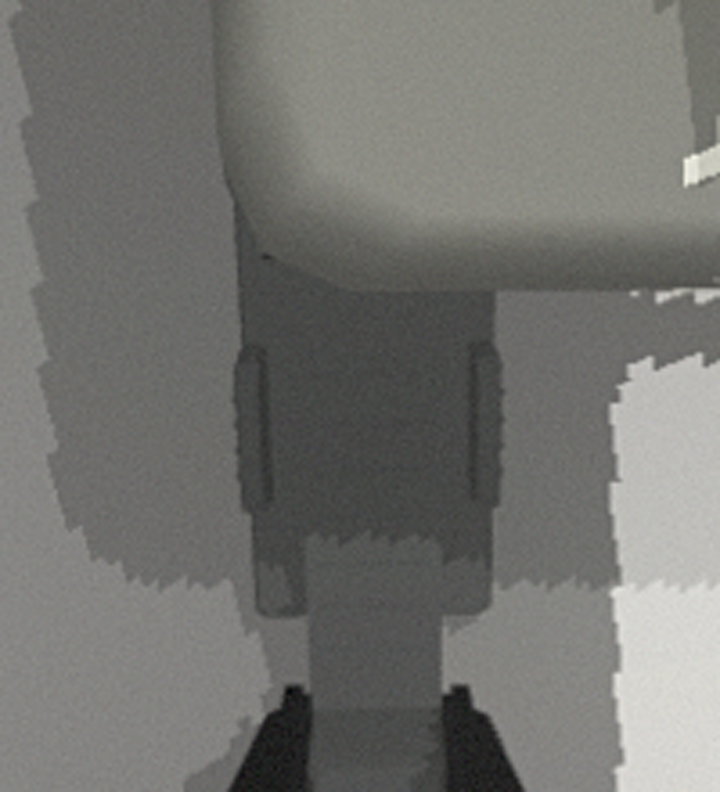

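>>> jog_arm([
  {"dx":0,"dy":0,"dz":0,"rx":0,"ry":0,"rz":0,"gripper":0.4},
  {"dx":0,"dy":0,"dz":0,"rx":0,"ry":0,"rz":0,"gripper":0.4},
  {"dx":0,"dy":0,"dz":0.01,"rx":0,"ry":0,"rz":0,"gripper":0.4},
  {"dx":-0.005,"dy":0,"dz":0.035,"rx":0,"ry":0,"rz":0,"gripper":0.4},
  {"dx":0,"dy":0,"dz":0.035,"rx":0,"ry":0,"rz":0,"gripper":0.2},
  {"dx":0,"dy":0,"dz":0,"rx":0,"ry":0,"rz":0,"gripper":0},
])

```text
t: 38.4
eef_pos: [539.1, 85.1, 76.7]
tcp_rot: [-1.564, 0.002, -1.768]
ft_force: [-0.4, 0.5, -0.2]
opening: 0.288
```

```bash
python3 snap.py w27; python3 - <<'E'
from snap import *
im,C=load("w27")
x,y,a=682.4,-32.4,-.18356
R=np.array([[np.cos(a),-np.sin(a)],[np.sin(a),np.cos(a)]])
f=3; x0,y0=200,60
big=cv2.resize(im[y0:y0+200,x0:x0+250],None,fx=f,fy=f,interpolation=cv2.INTER_CUBIC)
def poly(M,c,cl=True):
    p=w2p(C,[list(R@m[:2]+[x,y])+[m[2]] for m in np.array(M,float)]); cv2.polylines(big,[np.int32((p-[x0,y0]+.5)*f)],cl,c,1)
poly([[0,108,22],[-83,108,22],[-83,-60,22]],(0,0,255),False)
cv2.imwrite("pics/w27a.png",big[:,:,::-1])
im=env.read_camera("scene"); crop(im,270,140,370,235,8,"pics/s27.png")
E
```

```text
38.4 [539.1  85.1  76.7] [-1.5638e+00  1.6000e-03 -1.7677e+00] [-0.4  0.5 -0.2] 0.288
```

View pics/w27a.png

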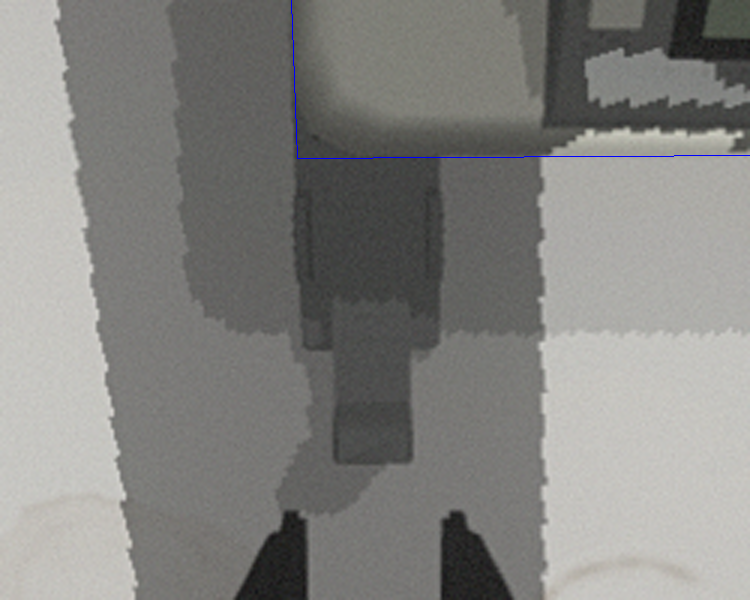

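View pics/s27.png

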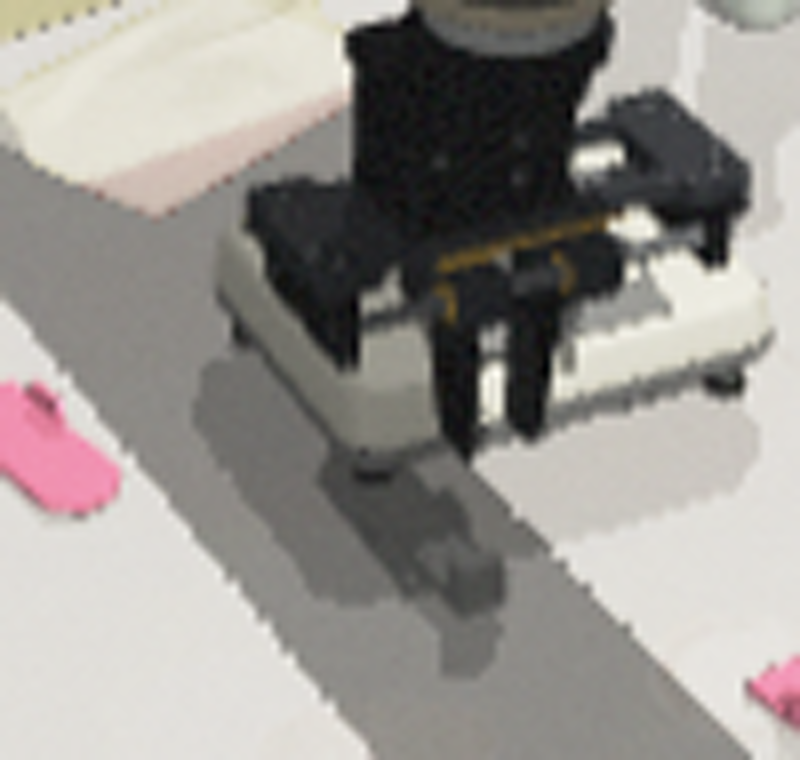

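>>> jog_arm([
  {"dx":0.03,"dy":-0.005,"dz":0,"rx":0,"ry":0,"rz":0.3,"gripper":0},
  {"dx":0.035,"dy":-0.006,"dz":0,"rx":0,"ry":0,"rz":0.3,"gripper":0},
  {"dx":0.03,"dy":-0.0055,"dz":0,"rx":0,"ry":0,"rz":0.1,"gripper":0},
  {"dx":0,"dy":0,"dz":-0.015,"rx":0,"ry":0,"rz":0,"gripper":0},
  {"dx":0,"dy":0,"dz":-0.012,"rx":0,"ry":0,"rz":0,"gripper":0},
  {"dx":0,"dy":0,"dz":0,"rx":0,"ry":0,"rz":0,"gripper":0},
])

```text
t: 39.1
eef_pos: [630.6, 68.5, 43.0]
tcp_rot: [-1.574, -0.001, -1.756]
ft_force: [0.5, -0.6, 0.7]
opening: 0.003
```

>>> jog_arm([
  {"dx":0.003,"dy":0,"dz":0.001,"rx":0,"ry":0,"rz":0,"gripper":0},
  {"dx":0,"dy":0,"dz":0,"rx":0,"ry":0,"rz":0,"gripper":0},
])

```text
t: 39.3
eef_pos: [634.5, 68.6, 45.7]
tcp_rot: [-1.572, -0.0, -1.755]
ft_force: [-0.0, -0.8, -0.6]
opening: 0.005
```

>>> jog_arm([
  {"dx":0,"dy":0,"dz":-0.0007,"rx":0,"ry":0,"rz":0,"gripper":0},
])

```text
t: 39.4
eef_pos: [634.7, 68.6, 45.3]
tcp_rot: [-1.571, -0.0, -1.755]
ft_force: [0.2, 0.8, 0.2]
opening: 0.008
```

>>> jog_arm([
  {"dx":0,"dy":0,"dz":-0.0005,"rx":0,"ry":0,"rz":0,"gripper":0},
])

```text
t: 39.5
eef_pos: [634.8, 68.5, 44.8]
tcp_rot: [-1.571, -0.0, -1.756]
ft_force: [-0.3, 0.7, 0.0]
opening: 0.005
```

>>> jog_arm([
  {"dx":0,"dy":0,"dz":-0.0005,"rx":0,"ry":0,"rz":0,"gripper":0},
])

```text
t: 39.6
eef_pos: [634.9, 68.5, 44.4]
tcp_rot: [-1.571, -0.0, -1.756]
ft_force: [0.1, 0.9, -0.4]
opening: 0.004
```

>>> jog_arm([
  {"dx":0,"dy":0,"dz":-0.001,"rx":0,"ry":0,"rz":0,"gripper":0},
])

```text
t: 39.7
eef_pos: [635.0, 68.4, 43.5]
tcp_rot: [-1.571, -0.0, -1.756]
ft_force: [0.2, -0.1, 0.4]
opening: 0.007
```

>>> jog_arm([
  {"dx":0,"dy":0,"dz":-0.0007,"rx":0,"ry":0,"rz":0,"gripper":0},
])

```text
t: 39.8
eef_pos: [635.0, 68.4, 42.7]
tcp_rot: [-1.571, -0.0, -1.756]
ft_force: [0.8, -0.0, -0.2]
opening: 0.009
```

>>> jog_arm([
  {"dx":0,"dy":0,"dz":-0.0005,"rx":0,"ry":0,"rz":0,"gripper":0},
])

```text
t: 39.9
eef_pos: [635.0, 68.4, 42.3]
tcp_rot: [-1.571, -0.0, -1.756]
ft_force: [-1.9, 1.1, 5.6]
opening: 0.001
```

>>> jog_arm([
  {"dx":0,"dy":0,"dz":-0.0004,"rx":0,"ry":0,"rz":0,"gripper":0},
])

```text
t: 40.0
eef_pos: [635.0, 68.4, 42.3]
tcp_rot: [-1.571, -0.0, -1.756]
ft_force: [-1.5, 0.1, 9.3]
opening: 0.004
```

>>> jog_arm([
  {"dx":0,"dy":0,"dz":0.003,"rx":0,"ry":0,"rz":0,"gripper":0},
  {"dx":0,"dy":0,"dz":0.02,"rx":0,"ry":0,"rz":0,"gripper":0},
  {"dx":0,"dy":0,"dz":0.04,"rx":0,"ry":0,"rz":0,"gripper":0},
  {"dx":-0.03,"dy":0.005,"dz":0.03,"rx":0,"ry":0,"rz":0,"gripper":0},
  {"dx":-0.03,"dy":0.005,"dz":0.03,"rx":0,"ry":0,"rz":0,"gripper":0},
  {"dx":0,"dy":0,"dz":0,"rx":0,"ry":0,"rz":0,"gripper":0},
  {"dx":0,"dy":0,"dz":0,"rx":0,"ry":0,"rz":0,"gripper":0},
])

```text
t: 40.7
eef_pos: [575.3, 78.5, 165.8]
tcp_rot: [-1.569, 0.0, -1.755]
ft_force: [0.1, -0.1, 0.4]
opening: 0.008
```

```bash
python3 snap.py w28; python3 - <<'E'
from snap import *
im,C=load("w28")
x,y,a=682.4,-32.4,-.18356
R=np.array([[np.cos(a),-np.sin(a)],[np.sin(a),np.cos(a)]])
f=2; x0,y0=180,0
big=cv2.resize(im[y0:y0+270,x0:x0+390],None,fx=f,fy=f,interpolation=cv2.INTER_CUBIC)
def poly(M,c,cl=True):
    p=w2p(C,[list(R@m[:2]+[x,y])+[m[2]] for m in np.array(M,float)]); cv2.polylines(big,[np.int32((p-[x0,y0]+.5)*f)],cl,c,1)
poly([[83,108,22],[-83,108,22],[-83,-108,22],[83,-108,22]],(0,0,255))
cv2.imwrite("pics/w28a.png",big[:,:,::-1])
im=env.read_camera("scene"); crop(im,270,140,370,235,8,"pics/s28.png")
E
```

```text
40.7 [575.3  78.5 165.8] [-1.5688e+00  3.0000e-04 -1.7554e+00] [ 0.1 -0.1  0.4] 0.008
```

View pics/w28a.png

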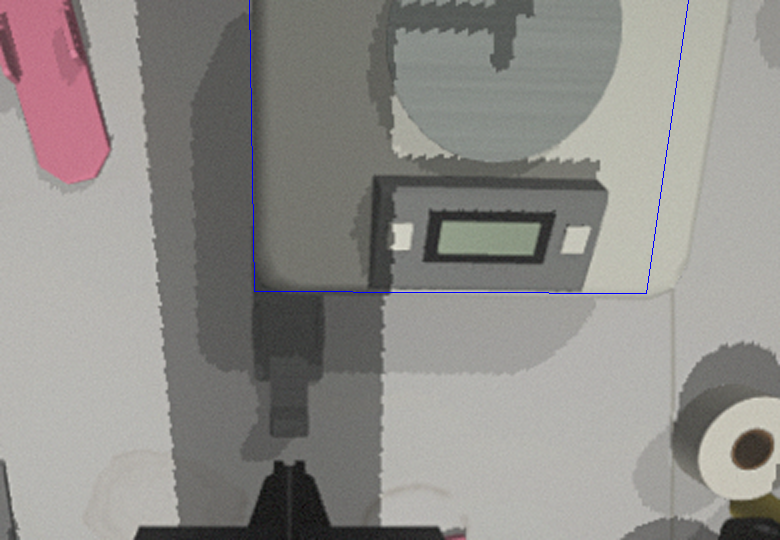

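View pics/s28.png

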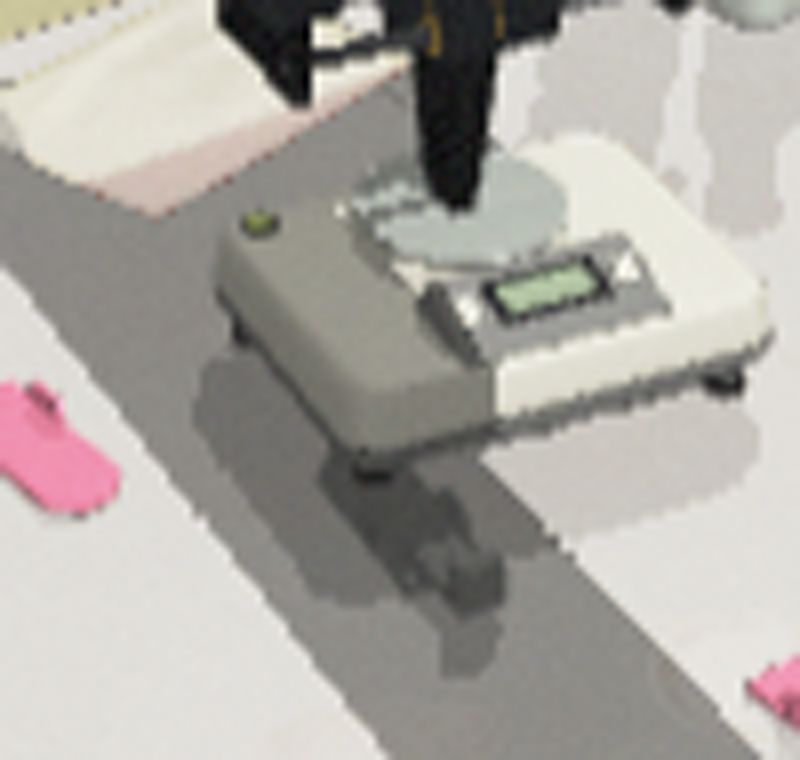

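The balance sits in its original place on thick packer and wedge, level, with the arm clear. Handing in.

```bash
python3 - <<'E'
from cell import env
print(env.job_done(), env.state()['t'])
E
```

```text
the job is handed in; nothing more can be done
the job is handed in; nothing more can be done
```

The thick packer and the wedge are under the front left foot, the wedge is snug, and the balance no longer rocks. I handed in at about 41 s of the 72 s.

- **First press:** the corner dipped about 8.7 mm before the force climbed. That understated the gap, because the finger's inner edge was pressing closer to the tipping line than the foot.
- **Packer swap:** I tried the thin packer first. The wedge ran almost to the end of its taper without meeting the foot, so I put the thin packer aside on the bench and fitted the thick one. Where the wedge met the foot puts the gap at about 10 mm.
- **Wedge:** the push rose to about 7 N over the last 2 mm, a little over the 2–6 N snug range but under the 8 N limit. The wedge stayed put when I eased off and released it.
- **Last press:** the deck was at the same height as at the start, within about 0.1 mm, and took 9 N without dipping.
- **Camera check:** the balance shows no visible shift, and I never went near the label roll, petri dish and beaker.

**What disagreed:**
- The closed fingertips touched down about 31 mm higher on the tool than the description says. I found this by contact and set all later heights from it.
- During the first press I was slow to follow the deck sideways, so there was briefly about 7 N of side force. Afterwards the balance came back to its place.

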